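# Disinfect the microscope's stage clamp blocks

### The job

Tip the used clamp blocks out of the steel pan into the drip tray of the spray station and stand the empty pan upright again on its black rubber mat. Then, with all the blocks lying in the tray, press the canister's spray cap fully down and let it spring back up. Finally put every blue block in the blue bin and every plain aluminium block in the grey bin, leaving the other things on the bench alone.

Things in the scene. Friction and masses are not known exactly. Their poses are not given: they have to be found in the camera images.
- pan: loose steel pan, 0.22 kg, upright on the mat at the start. Origin under its centre, z up through the mouth. Flared wall: 90 mm across at the foot, 130 at the rim, 55 tall, wall 3; inner floor 5 mm above the underside. A stick handle points along its own -x, 45 mm above the underside, and ends at x = -175 mm. The blocks slide out at about 110 degrees of tip; turning it about the handle's axis works
- pan_grip (a point): point on the axis of the pan's handle, 110 mm from the pan's centre and 45 mm above its underside; axes as the pan's (x along the handle, towards the bowl). Here the handle is a black eight-sided bar, 18 mm across flats (flats face up, down, sideways and at 45 degrees), reaching 30 mm towards the bowl and 65 mm away from it
- tray_floor (a point): centre of the floor of the spray station's fixed steel drip tray, 240 x 240 mm inside, floor 3 mm above the bench, lip top 10 mm above the bench. Axes are the station's, z up. The white canister, 66 mm across, stands fixed in a bracket with its axis at x = 0, y = +180 mm (back post 110 mm tall at y = 222 mm); with its cap it is 199 mm tall
- spray_cap (a joint): travel of the sprung spray cap on the canister, m: 0 up, 0.010 fully down; it starts to move at about 2.4 N, is fully down at about 8 N, and springs back by itself
- spray_cap_top (a point): centre of the flat top of the spray cap, a teal disc 38 mm across, 199 mm above the bench when up; a short white nozzle sticks out of its side towards the tray. Press it straight down
- mat_top (a point): centre of the top of the fixed black rubber mat, 240 (own x) x 220 (own y) mm, 3 mm thick; the pan stands on it
- bin_blue_in (a point): centre of the inner floor (4 mm above the bench) of the fixed blue open bin, outside 150 (own x) x 100 (own y) mm, 28 mm tall, walls 4 mm; for the blue blocks. It may change places with the grey bin
- bin_grey_in (a point): centre of the inner floor of the fixed grey open bin, same size as the blue one; for the plain blocks
- blue1: blue anodised stage clamp block, 24 x 20 x 20 mm (its own x, y, z), 26 g, origin at its centre; it may come to rest on any face. At the start it lies in the pan; None if absent in this run. Belongs in the blue bin
- blue2: blue anodised stage clamp block, 24 x 20 x 20 mm (its own x, y, z), 26 g, origin at its centre; it may come to rest on any face. At the start it lies in the pan; None if absent in this run. Belongs in the blue bin
- blue3: blue anodised stage clamp block, 24 x 20 x 20 mm (its own x, y, z), 26 g, origin at its centre; it may come to rest on any face. At the start it lies in the pan; None if absent in this run. Belongs in the blue bin
- plain1: plain silver anodised stage clamp block, 24 x 20 x 20 mm (its own x, y, z), 26 g, origin at its centre; it may come to rest on any face. At the start it lies in the pan; None if absent in this run. Belongs in the grey bin
- plain2: plain silver anodised stage clamp block, 24 x 20 x 20 mm (its own x, y, z), 26 g, origin at its centre; it may come to rest on any face. At the start it lies in the pan; None if absent in this run. Belongs in the grey bin
- oil_bottle: bystander: small amber bottle with black cap, 32 mm across, 75 mm tall, origin under its centre; leave alone
- objective: bystander: spare microscope objective standing on end, 34 mm across, 58 mm tall, origin under its centre; leave alone
- slide_box: bystander: closed orange slide box, 85 x 100 x 34 mm, origin under its centre; leave alone

How it is judged:
On the way, in this order (a step that is already met when the one before it is completed fails the run):
1. the pan is tipped well over (more than 80 degrees from upright) above the drip tray (angle between pan's own z axis and vertical above 1.4 rad and horizontal distance between pan and tray_floor below 0.15 m), for 0.2 s.
2. all blocks lie in the drip tray and the pan stands upright on its mat, let go (x of blue1 in the frame of tray_floor between -0.122 and 0.122 m and y of blue1 in the frame of tray_floor between -0.122 and 0.122 m and z of blue1 in the frame of tray_floor between -0.005 and 0.045 m and x of blue2 in the frame of tray_floor between -0.122 and 0.122 m and y of blue2 in the frame of tray_floor between -0.122 and 0.122 m and z of blue2 in the frame of tray_floor between -0.005 and 0.045 m and x of blue3 in the frame of tray_floor between -0.122 and 0.122 m and y of blue3 in the frame of tray_floor between -0.122 and 0.122 m and z of blue3 in the frame of tray_floor between -0.005 and 0.045 m and x of plain1 in the frame of tray_floor between -0.122 and 0.122 m and y of plain1 in the frame of tray_floor between -0.122 and 0.122 m and z of plain1 in the frame of tray_floor between -0.005 and 0.045 m and x of plain2 in the frame of tray_floor between -0.122 and 0.122 m and y of plain2 in the frame of tray_floor between -0.122 and 0.122 m and z of plain2 in the frame of tray_floor between -0.005 and 0.045 m and angle between pan's own z axis and vertical below 0.1 rad and x of pan in the frame of mat_top between -0.08 and 0.08 m and y of pan in the frame of mat_top between -0.07 and 0.07 m and z of pan in the frame of mat_top between -0.005 and 0.01 m and linear speed of pan below 0.02 m/s and contact force between pan and the fingers below 0.05 N), for 0.2 s.
3. with all blocks in the tray, the spray cap is pressed down at least 8 of its 10 mm (x of blue1 in the frame of tray_floor between -0.122 and 0.122 m and y of blue1 in the frame of tray_floor between -0.122 and 0.122 m and z of blue1 in the frame of tray_floor between -0.005 and 0.045 m and x of blue2 in the frame of tray_floor between -0.122 and 0.122 m and y of blue2 in the frame of tray_floor between -0.122 and 0.122 m and z of blue2 in the frame of tray_floor between -0.005 and 0.045 m and x of blue3 in the frame of tray_floor between -0.122 and 0.122 m and y of blue3 in the frame of tray_floor between -0.122 and 0.122 m and z of blue3 in the frame of tray_floor between -0.005 and 0.045 m and x of plain1 in the frame of tray_floor between -0.122 and 0.122 m and y of plain1 in the frame of tray_floor between -0.122 and 0.122 m and z of plain1 in the frame of tray_floor between -0.005 and 0.045 m and x of plain2 in the frame of tray_floor between -0.122 and 0.122 m and y of plain2 in the frame of tray_floor between -0.122 and 0.122 m and z of plain2 in the frame of tray_floor between -0.005 and 0.045 m and value of joint spray_cap above 0.008 m), for 0.1 s.
4. the spray cap has sprung back up (value of joint spray_cap below 0.002 m), for 0.1 s.
At the end, for the whole second after the job is handed in: each blue block rests in the blue bin and each plain one in the grey bin (centre inside the walls, under 35 mm above the floor), the pan is upright (0.1 rad) on its mat, centre within 80 mm (mat x) and 70 mm (mat y) of the mat's, and the spray cap is up (x of blue1 in the frame of bin_blue_in between -0.071 and 0.071 m and y of blue1 in the frame of bin_blue_in between -0.046 and 0.046 m and z of blue1 in the frame of bin_blue_in between -0.005 and 0.035 m and linear speed of each of blue1, blue2, blue3, plain1, plain2, pan below 0.02 m/s and x of blue2 in the frame of bin_blue_in between -0.071 and 0.071 m and y of blue2 in the frame of bin_blue_in between -0.046 and 0.046 m and z of blue2 in the frame of bin_blue_in between -0.005 and 0.035 m and x of blue3 in the frame of bin_blue_in between -0.071 and 0.071 m and y of blue3 in the frame of bin_blue_in between -0.046 and 0.046 m and z of blue3 in the frame of bin_blue_in between -0.005 and 0.035 m and x of plain1 in the frame of bin_grey_in between -0.071 and 0.071 m and y of plain1 in the frame of bin_grey_in between -0.046 and 0.046 m and z of plain1 in the frame of bin_grey_in between -0.005 and 0.035 m and x of plain2 in the frame of bin_grey_in between -0.071 and 0.071 m and y of plain2 in the frame of bin_grey_in between -0.046 and 0.046 m and z of plain2 in the frame of bin_grey_in between -0.005 and 0.035 m and angle between pan's own z axis and vertical below 0.1 rad and x of pan in the frame of mat_top between -0.08 and 0.08 m and y of pan in the frame of mat_top between -0.07 and 0.07 m and z of pan in the frame of mat_top between -0.005 and 0.01 m and value of joint spray_cap below 0.002 m); the robot touches nothing.
It fails at once if a bystander (oil bottle, objective or slide box) is pushed more than 30 mm or knocked over (distance of any of oil_bottle, objective, slide_box from where it was at the start of the episode above 0.03 m or angle between any of oil_bottle, objective, slide_box's own z axis and vertical above 0.5 rad).
Of blue1, blue2, blue3, plain1, plain2 only 3 to 5 are there at a start; the rules pass over those that are not, and their reading is None.
At some moment in a run one of blue1, blue2, blue3, plain1, plain2, pan may be knocked a few centimetres aside while the robot is not near it.
It also fails if it takes over 210 s, if anything falls off the work surface, if the arm or the gripper's body presses on something with over 40 N, if the wrist force passes 120 N, or if a joint passes its speed limit or range.

### The arm

A 6-joint arm with a two-finger parallel gripper is mounted at the origin on the work surface. World frame = base frame: x ahead of the robot, y to its left, z up, the work surface at z = 0. Lengths are in m, angles in rad, forces in N, time in s.
With the tool pointing down it reaches from about 0.325 to 0.85 m from the base axis. Payload 4.4 kg.
Tool frame: the origin (TCP) lies midway between the tips of the shut fingers; the grasp point (between the pads) lies 19 mm behind it; z points along the fingers, y is the direction in which the jaws open and shut (so a half turn about z gives the same grasp; the last joint's range is limited). The gripper opens to 94 mm and grips with 3 to 60 N. Pads are 16 mm wide; open, the fingers measure 119 mm over their backs; the gripper's body (75 mm by 177 mm) begins 78 mm behind the grasp point.
Start: joints at [1.151, 0.207, 1.542, -0, 1.393, -0.15], TCP at [0.153, 0.554, 0.205] pointing down, gripper open.
Joint ranges: [-2.73, 2.73], [-0.86, 2.22], [0.23, 2.46], [-1.11, 4.25], [0.08, 2.63], [-2.82, 2.82]. Speed limits (rad/s): [2.79, 2.79, 3.14, 3.14, 3.14, 3.14].

### API

Orientations are given as a 3x3 rotation matrix whose columns are the frame's x, y, z axes.
In Python, from cell import sensors, viewer, job gives the robot as it stands.
- The arm moves only by the tool drive_tool, never from a script. Its arguments are lists of equal length, an entry for each row: "slide": the shift along the tool's x, y, z in cm, a list of three; "twist": the turn about the tool's z in rad; "jaw": the finger opening in cm, from 0 to 9.4. A call has 1 to 8 rows; each row shifts and turns the pose as measured when the row begins, along the tool's axes as they then stand; what a row does not reach is not made up. A row lasts 1/10 s, in which the tool goes at most 50 mm and 8.59 degrees, less where a joint would pass 70% of its speed; a pose out of reach is approached as far as the arm can. A call is refused whole if a number of a shift passes 5 or a number of a turn 0.15, either way. A call with a gripper value outside its range is refused whole. The fingers move at their own pace and stop on an object; "force" is the grip in N (left out, the last holds). Time passes only in rows, so rows that do not move let the fingers close. It gives the time, the measured TCP pose, the force and the opening at its end, in the units of the state.
- sensors.sense(): the state, without advancing time (a new reading comes with each control period).
- viewer.snapshot(name): name is "scene" or "top" or "wrist"; returns (picture, depth): 384x512x3 uint8, red, green, blue; 384x512 float32, m along the optical axis (not along the pixel's ray), 0 where there is no reading.
- viewer.camera_params(name): a dict with "camera_matrix" (3x3 intrinsics, pixels), "R" (3x3) and "t" (3): a world point X has camera coordinates R X + t. Camera axes: x right, y down, z forward; pixel columns grow to the right and rows downward; lengths in m; the calibration is good to about 2 mm. A picture is of the moment at which its call begins: read the wrist's pose just before it. camera_params takes no time and is no camera call; for the wrist camera it gives the pose at the moment of the call.
- job.hand_in(): hands the job in, once; it reports no verdict.
The state is a dict: "time_s": time; "qpos": joint angles; "qd": joint speeds; "joint_efforts": joint torques, N m; "tcp_pos": TCP position; "tcp_rot": TCP orientation; "wrist_force": force on the tool from outside, world axes, zero at the start; "moment": the same for the moment, N m; "grip_width": finger opening in m.
Only numpy, scipy, OpenCV 4.12 (cv2) and the standard library are available. Lean on these libraries where they do the work, as an engineer would, in place of code of your own. Each camera call takes 0.05 s, during which the arm holds its last target.

## Working session

There is one attempt and no reset: what is moved stays moved. The work goes in short steps, Python scripts to look and compute and a tool call to move; the robot and the scene stay as the last step left them, time stands still between calls to the robot, and variables do not carry over. Pictures are saved under pics/ and viewed, and the job is handed in when it is done.

Besides the shell and the picture viewer there is one more tool, called after "Call:" as a command line: name --pt "numbers of a row" for each row, then --argument value for the rest. drive_tool: Moves the arm, as the interface text tells. Its arguments: {"type":"object","properties":{"slide":{"type":"array","items":{"type":"array","items":{"type":"number"}}},"twist":{"type":"array","items":{"type":"number"}},"jaw":{"type":"array","items":{"type":"number"}},"force":{"type":"number"}},"required":["slide","twist","jaw"]}

```bash
ls; mkdir -p pics; cat > h.py <<'E'
import numpy as np, cv2
from cell import sensors, viewer, job
np.set_printoptions(precision=4,suppress=True)
def snap(n,f,crop=None,scale=1):
    P=viewer.camera_params(n); im,d=viewer.snapshot(n)
    np.savez('last_%s.npz'%n,im=im,d=d,K=P['camera_matrix'],R=P['R'],t=P['t'])
    save(n,f,crop,scale); return im,d,P
def load(n):
    return np.load('last_%s.npz'%n)
def save(n,f,crop=None,scale=1):
    im=load(n)['im'][:,:,::-1]
    if crop: a,b,c,d=crop; im=im[b:d,a:c]
    if scale!=1: im=cv2.resize(im,None,fx=scale,fy=scale,interpolation=cv2.INTER_CUBIC)
    cv2.imwrite('pics/'+f,im)
def cloud(n):
    L=load(n); K=L['K'];d=L['d'];h,w=d.shape
    u,v=np.meshgrid(np.arange(w),np.arange(h))
    c=np.stack([(u-K[0,2])/K[0,0]*d,(v-K[1,2])/K[1,1]*d,d],-1)
    X=(c-L['t'])@L['R']; X[d==0]=np.nan; return X
def pix(n,u,v,z=None):
    X=cloud(n)
    if z is None: return X[v,u]
    L=load(n);K=L['K'];r=L['R'].T@np.array([(u-K[0,2])/K[0,0],(v-K[1,2])/K[1,1],1]);o=-L['R'].T@L['t']
    return o+r*(z-o[2])/r[2]
def st():
    s=sensors.sense(); print(s['time_s'],s['tcp_pos'],s['grip_width'],np.array(s['wrist_force']),'q',np.array(s['qpos']));print(np.array(s['tcp_rot'])); return s
E
python3 - <<'E'
from h import *
st()
for n in('scene','top','wrist'): snap(n,n+'0.png')
E
```

```text
pics
0.0 [0.1529 0.5535 0.2043] 0.09408757886086296 [-0.3215 -0.669  -0.0863] q [ 1.1505  0.2074  1.543  -0.      1.3935 -0.1505]
[[-0.9638  0.2665 -0.0009]
 [ 0.2665  0.9638 -0.002 ]
 [ 0.0003 -0.0022 -1.    ]]
```

View pics/scene0.png

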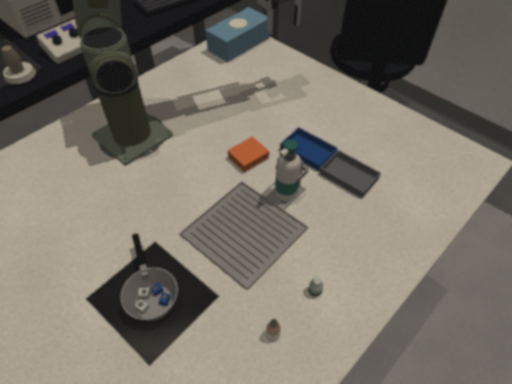

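View pics/top0.png

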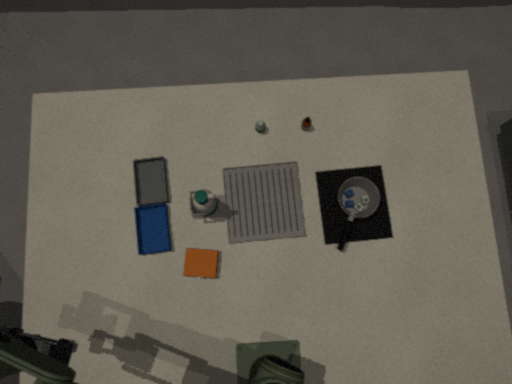

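View pics/wrist0.png

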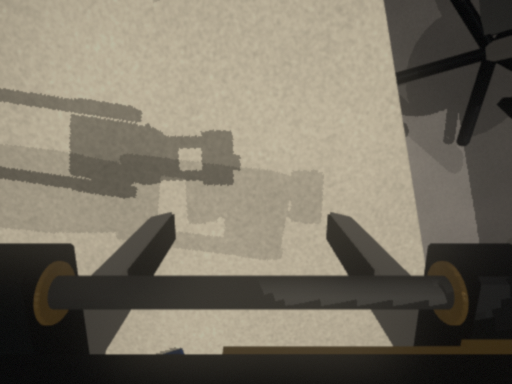

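The top view shows the base at the bottom (270,370) with world x up and y left. Blue bin is near (153,228), grey bin (151,182), canister cap (201,197), tray (264,202), mat and pan (355,203) with its handle pointing towards (341,248). Next I measure these.

```bash
python3 - <<'E'
from h import *
for nm,u,v,z in [('tray c1',223,169,.01),('tray c2',297,163,.01),('tray c3',304,237,.01),('tray c4',229,242,.01),('mat1',317,172,.003),('mat2',381,166,.003),('mat3',391,238,.003),('mat4',327,244,.003),('cap',201,197,.199),('hend',341,248,.048),('panrimL',337,197,.058),('panrimR',380,197,.058),('panrimT',358,177,.058),('panrimB',358,219,.058),('blue1',135,207,.028),('b2',168,205,.028),('b3',172,251,.028),('b4',138,254,.028),('g1',134,160,.028),('g2',166,157,.028),('g3',169,204,.028),('box',201,263,.034),('bottle',307,123,.07),('obj',260,126,.06)]:
    print(nm,pix('top',u,v,z),pix('top',u,v))
save('top','topA.png',(310,160,400,260),7)
save('top','topB.png',(125,150,225,260),6)
save('scene','scA.png',(80,220,220,360),5)
E
```

```text
tray c1 [0.6421 0.1104 0.01  ] [0.6432 0.1107 0.0054]
tray c2 [ 0.6483 -0.1328  0.01  ] [ 0.6506 -0.1338  0.0007]
tray c3 [ 0.4055 -0.1365  0.01  ] [ 0.4066 -0.1379 -0.0026]
tray c4 [0.4035 0.1016 0.01  ] [0.4029 0.1012 0.018 ]
mat1 [ 0.6159 -0.1968  0.003 ] [ 0.6153 -0.1964  0.0054]
mat2 [ 0.6239 -0.4088  0.003 ] [ 0.6228 -0.4075  0.0075]
mat3 [ 0.3869 -0.4137  0.003 ] [ 0.387 -0.414  0.002]
mat4 [ 0.3798 -0.2085  0.003 ] [ 0.3798 -0.2085  0.0031]
cap [0.5179 0.1642 0.199 ] [0.5173 0.1638 0.2019]
hend [ 0.3621 -0.2432  0.048 ] [ 0.3615 -0.2414  0.0576]
panrimL [ 0.5197 -0.2441  0.058 ] [ 0.5287 -0.2541  0.0048]
panrimR [ 0.5119 -0.3781  0.058 ] [ 0.5212 -0.3941  0.0017]
panrimT [ 0.5796 -0.3162  0.058 ] [ 0.5791 -0.3155  0.0607]
panrimB [ 0.4471 -0.3024  0.058 ] [ 0.4532 -0.3143  0.0061]
blue1 [0.5298 0.3935 0.028 ] [0.5285 0.3917 0.0352]
b2 [0.5301 0.2888 0.028 ] [0.5344 0.2933 0.0037]
b3 [0.3844 0.279  0.028 ] [ 0.3867  0.2846 -0.003 ]
b4 [0.3813 0.3847 0.028 ] [0.3815 0.3854 0.0253]
g1 [0.6843 0.3962 0.028 ] [0.6846 0.3965 0.0271]
g2 [0.6884 0.2924 0.028 ] [0.6962 0.2976 0.0005]
g3 [0.5332 0.2856 0.028 ] [ 0.5383  0.2909 -0.0011]
box [0.3421 0.1894 0.034 ] [0.3422 0.1896 0.0329]
bottle [ 0.7632 -0.1685  0.07  ] [ 0.7662 -0.1697  0.0614]
obj [ 0.7653 -0.0178  0.06  ] [ 0.7682 -0.018   0.0516]
```

View pics/topA.png

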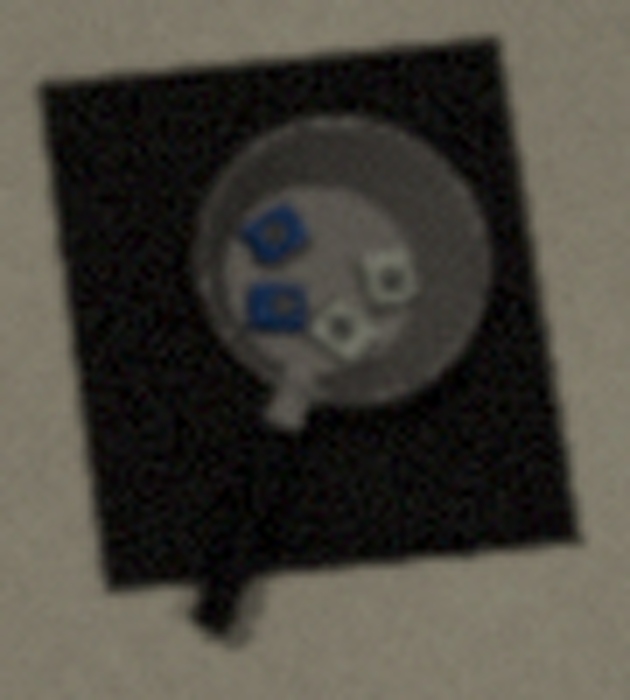

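View pics/topB.png

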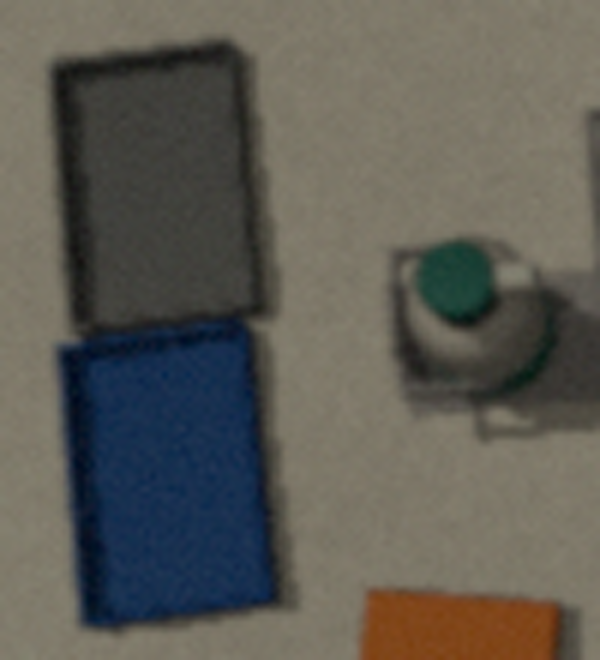

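View pics/scA.png

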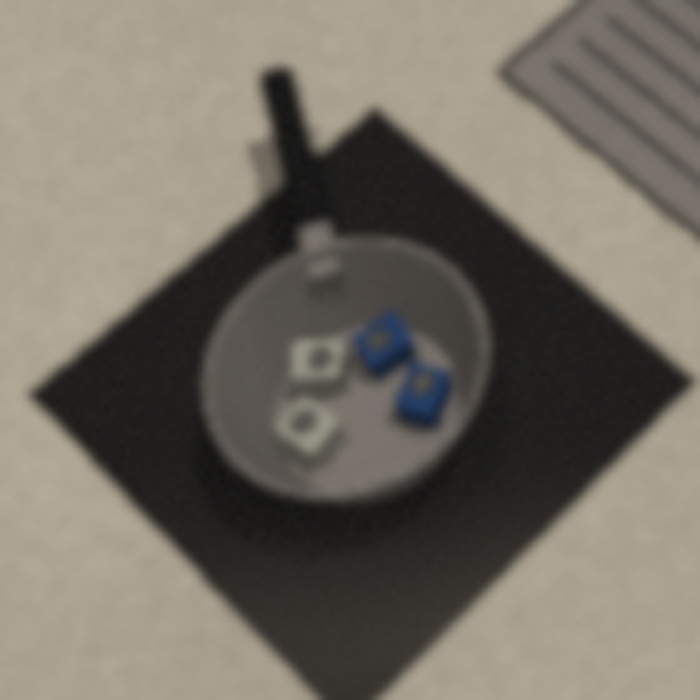

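4 blocks are present (2 blue, 2 plain), all in the pan. The pan handle end is at top pixel (341,248) and the handle root at (351,219). Since the tool can only twist about its own z, I plan to grip the handle and let the pan pivot between the pads over the tray. Dragging the rim on the tray floor should then finish the tip.

```bash
cat >> h.py <<'E'
def plan(target,yaw=None,step=5.0,maxtw=0.14,n=None):
    """rows in tool axes (cm) to world target; yaw = tool y direction deg"""
    s=sensors.sense();p=np.array(s['tcp_pos']);R=np.array(s['tcp_rot'])
    cur=np.degrees(np.arctan2(R[1,1],R[0,1]))
    tw=0 if yaw is None else -np.radians((yaw-cur+180)%360-180)
    d=np.array(target)-p
    k=max(int(np.ceil(np.linalg.norm(d)*100/step-1e-6)),int(np.ceil(abs(tw)/maxtw-1e-6)),1)
    if n:k=n
    out=[]
    for i in range(k):
        a=tw/k*i;c,ss=np.cos(a),np.sin(a)
        Ri=R@np.array([[c,-ss,0],[ss,c,0],[0,0,1]])
        out.append(list(np.round(Ri.T@d*100/k,2)))
    print('p',p,'yaw',round(cur,1),'k',k,'twist/row',round(tw/k,3));print([[float(v) for v in o] for o in out])
E
python3 - <<'E'
from h import *
for u,v in((340.7,247.9),(351.1,218.6)): print(pix('top',u,v,.052))
plan([.40,.30,.32],74.5); 
s=sensors.sense(); 
X=cloud('top')
L=load('top');im=L['im'].astype(int)
E
```

```text
[ 0.3622 -0.2416  0.052 ]
[ 0.4503 -0.2825  0.052 ]
p [0.153  0.5536 0.2046] yaw 74.5 k 8 twist/row 0.0
[[-3.82, -2.24, -1.44], [-3.82, -2.24, -1.44], [-3.82, -2.23, -1.44], [-3.82, -2.23, -1.44], [-3.82, -2.23, -1.44], [-3.82, -2.23, -1.44], [-3.82, -2.23, -1.44], [-3.82, -2.23, -1.44]]
```

Call:
drive_tool --pt "-3.8 -2.2 -1.5" --pt "-3.8 -2.2 -1.5" --pt "-3.8 -2.2 -1.5" --pt "-3.8 -2.2 -1.5" --pt "-3.8 -2.2 -1.5" --pt "-3.8 -2.2 -1.5" --pt "-3.8 -2.2 -1.5" --pt "-3.8 -2.2 -1.5" --twist '[0,0,0,0,0,0,0,0]' --jaw '[9.4,9.4,9.4,9.4,9.4,9.4,9.4,9.4]'

```text
time_s: 0.95
tcp_pos: [0.4021, 0.2965, 0.3224]
tcp_rot: [[-0.967, 0.254, -0.008], [0.254, 0.967, -0.01], [0.005, -0.011, -1.0]]
wrist_force: [0.5, 1.5, 0.1]
grip_width: 0.0936
```

```bash
python3 - <<'E'
from h import *
st(); plan([.42,-.12,.30],70); plan([.385,-.254,.25],65.5)
E
```

```text
0.95 [0.4021 0.2965 0.3224] 0.09363695351736132 [0.5336 1.5393 0.0779] q [ 0.4653 -0.0146  1.5441 -0.005   1.6238 -0.8485]
[[-0.9671  0.2543 -0.0082]
 [ 0.2544  0.9671 -0.0097]
 [ 0.0055 -0.0115 -0.9999]]
p [0.4021 0.2965 0.3224] yaw 75.3 k 9 twist/row 0.01
[[-1.37, -4.42, 0.29], [-1.42, -4.41, 0.29], [-1.46, -4.39, 0.29], [-1.51, -4.38, 0.29], [-1.55, -4.36, 0.29], [-1.59, -4.35, 0.29], [-1.64, -4.33, 0.29], [-1.68, -4.31, 0.29], [-1.73, -4.29, 0.29]]
p [0.4021 0.2965 0.3224] yaw 75.3 k 12 twist/row 0.014
[[-1.03, -4.47, 0.65], [-1.1, -4.45, 0.65], [-1.16, -4.43, 0.65], [-1.22, -4.42, 0.65], [-1.28, -4.4, 0.65], [-1.35, -4.38, 0.65], [-1.41, -4.36, 0.65], [-1.47, -4.34, 0.65], [-1.53, -4.32, 0.65], [-1.59, -4.3, 0.65], [-1.65, -4.27, 0.65], [-1.71, -4.25, 0.65]]
```

Call:
drive_tool --pt "-1.4 -4.4 0.3" --pt "-1.4 -4.4 0.3" --pt "-1.5 -4.4 0.3" --pt "-1.5 -4.4 0.3" --pt "-1.5 -4.4 0.3" --pt "-1.6 -4.4 0.3" --pt "-1.6 -4.4 0.3" --pt "-1.6 -4.4 0.3" --twist '[0.02,0.02,0.02,0.02,0.02,0.02,0.02,0.02]' --jaw '[6,6,6,6,6,6,6,6]'

```text
time_s: 1.75
tcp_pos: [0.4047, -0.089, 0.3023]
tcp_rot: [[-0.912, 0.41, -0.001], [0.41, 0.912, -0.009], [-0.003, -0.008, -1.0]]
wrist_force: [0.8, 0.9, 0.2]
grip_width: 0.0596
```

```bash
python3 - <<'E'
from h import *
st(); plan([.36,-.235,.24],65.2); 
E
```

```text
1.75 [ 0.4047 -0.089   0.3023] 0.059596673908611786 [0.7862 0.9323 0.1944] q [-0.4192 -0.2139  1.7628 -0.0081  1.5899 -1.5677]
[[-0.9121  0.41   -0.0008]
 [ 0.41    0.9121 -0.0085]
 [-0.0028 -0.0081 -1.    ]]
p [ 0.4047 -0.089   0.3023] yaw 65.8 k 4 twist/row 0.003
[[-0.47, -3.77, 1.59], [-0.48, -3.77, 1.59], [-0.49, -3.77, 1.59], [-0.5, -3.77, 1.59]]
```

Call:
drive_tool --pt "-0.5 -3.8 1.6" --pt "-0.5 -3.8 1.6" --pt "-0.5 -3.8 1.6" --pt "-0.5 -3.8 1.6" --pt "0 0 0" --twist '[0,0,0,0,0]' --jaw '[6,6,6,6,6]'

```text
time_s: 2.25
tcp_pos: [0.3563, -0.2467, 0.2369]
tcp_rot: [[-0.908, 0.418, 0.0], [0.418, 0.908, -0.01], [-0.004, -0.009, -1.0]]
wrist_force: [-0.0, 1.0, -0.3]
grip_width: 0.06
```

```bash
python3 - <<'E'
from h import *
st(); snap('wrist','w1.png'); 
E
```

```text
2.25 [ 0.3563 -0.2467  0.2369] 0.05998011821575756 [-0.0356  0.983  -0.3218] q [-0.8008 -0.1357  1.8296 -0.0064  1.4404 -1.9392]
[[-0.9083  0.4183  0.0005]
 [ 0.4183  0.9083 -0.0096]
 [-0.0044 -0.0085 -1.    ]]
```

View pics/w1.png

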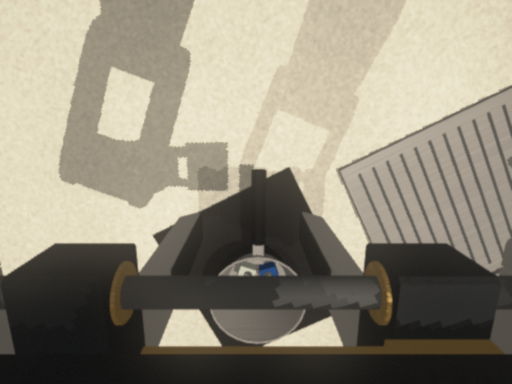

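The wrist view shows the handle from (258,170) to (259,245), running almost straight down the centre of the picture between the fingers. The bowl is at (258,295).

```bash
python3 - <<'E'
from h import *
save('wrist','w1c.png',(210,150,310,300),5)
a=pix('wrist',258.5,172,.057);b=pix('wrist',259,240,.057);print(a,b,np.degrees(np.arctan2(*(b-a)[1::-1])),np.linalg.norm(b-a))
print(pix('wrist',258,180),pix('wrist',259,230))
E
```

```text
[ 0.3585 -0.2379  0.057 ] [ 0.4378 -0.2732  0.057 ] -23.95359058948522 0.08681120650499044
[ 0.3673 -0.2425  0.0564] [ 0.4255 -0.2676  0.0574]
```

View pics/w1c.png

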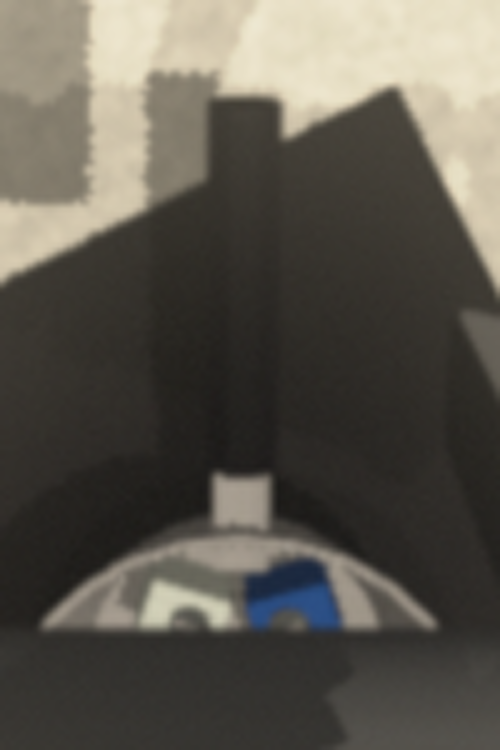

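```bash
python3 - <<'E'
from h import *
plan([.4027,-.2574,.12],66); 
E
```

```text
p [ 0.3573 -0.2453  0.2379] yaw 65.4 k 3 twist/row -0.004
[[-1.52, 0.29, 3.94], [-1.52, 0.29, 3.94], [-1.52, 0.28, 3.94]]
```

Call:
drive_tool --pt "-1.5 0.3 3.9" --pt "-1.5 0.3 3.9" --pt "-1.5 0.3 3.9" --pt "0 0 0" --pt "0 0 0" --twist '[0,0,0,0,0]' --jaw '[5,5,5,5,5]'

```text
time_s: 2.8
tcp_pos: [0.4085, -0.2554, 0.123]
tcp_rot: [[-0.91, 0.414, 0.01], [0.414, 0.91, -0.013], [-0.014, -0.008, -1.0]]
wrist_force: [-0.0, -0.0, 0.1]
grip_width: 0.0497
```

```bash
python3 - <<'E'
from h import *
plan([.4027,-.2574,.029],66,step=3); 
E
```

```text
p [ 0.4085 -0.2554  0.123 ] yaw 65.5 k 4 twist/row -0.002
[[0.15, -0.09, 2.35], [0.15, -0.09, 2.35], [0.15, -0.09, 2.35], [0.15, -0.09, 2.35]]
```

Call:
drive_tool --pt "0.1 -0.1 2.3" --pt "0.1 -0.1 2.3" --pt "0.1 -0.1 2.3" --pt "0.1 -0.1 2.3" --pt "0 0 0" --twist '[0,0,0,0,0]' --jaw '[5,5,5,5,5]'

```text
time_s: 3.3
tcp_pos: [0.4125, -0.2619, 0.0425]
tcp_rot: [[-0.912, 0.409, 0.027], [0.409, 0.912, -0.028], [-0.036, -0.014, -0.999]]
wrist_force: [-0.8, 0.1, 0.5]
grip_width: 0.0504
```

```bash
python3 - <<'E'
from h import *
st();snap('wrist','w2.png')
plan([.4027,-.2574,.029],66); 
E
```

```text
3.3 [ 0.4125 -0.2619  0.0425] 0.050420038738864144 [-0.7675  0.0784  0.4783] q [-0.7415  0.2068  1.9209 -0.0028  0.9748 -1.8891]
[[-0.9119  0.4095  0.0272]
 [ 0.4087  0.9122 -0.0281]
 [-0.0363 -0.0145 -0.9992]]
p [ 0.414  -0.2632  0.0443] yaw 65.8 k 1 twist/row -0.003
[[1.33, 0.09, 1.47]]
```

View pics/w2.png

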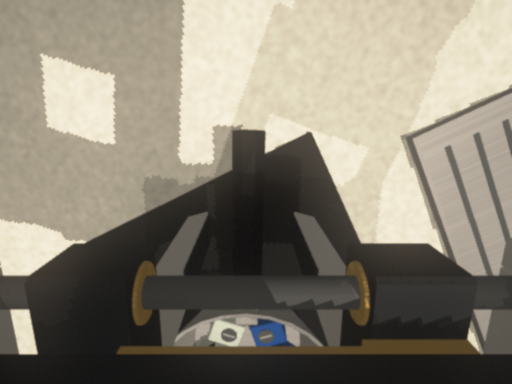

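Call:
drive_tool --pt "0.7 0.1 0.8" --pt "0.7 0.1 0.7" --pt "0 0 0" --twist '[0,0,0]' --jaw '[4,4,4]'

```text
time_s: 3.65
tcp_pos: [0.4052, -0.258, 0.0336]
tcp_rot: [[-0.912, 0.409, 0.038], [0.407, 0.913, -0.038], [-0.05, -0.019, -0.999]]
wrist_force: [-0.1, -0.1, 0.1]
grip_width: 0.0401
```

```bash
python3 - <<'E'
from h import *
st()
plan([.4027,-.2574,.029],66); 
E
```

```text
3.65 [ 0.4052 -0.258   0.0336] 0.0401215455186998 [-0.1431 -0.0983  0.1144] q [-0.746   0.198   1.9566 -0.0023  0.9336 -1.895 ]
[[-0.9119  0.4086  0.0379]
 [ 0.4073  0.9125 -0.0376]
 [-0.0499 -0.0188 -0.9986]]
p [ 0.4052 -0.258   0.0336] yaw 65.9 k 1 twist/row -0.002
[[0.28, -0.04, 0.44]]
```

Call:
drive_tool --pt "0.2 0 0.4" --pt "0 0 0" --pt "0 0 0" --pt "0 0 0" --pt "0 0 0" --pt "0 0 0" --twist '[0,0,0,0,0,0]' --jaw '[4,0.5,0.5,0.5,0.5,0.5]' --force 60

```text
time_s: 4.25
tcp_pos: [0.4041, -0.2583, 0.0306]
tcp_rot: [[-0.912, 0.409, 0.04], [0.408, 0.912, -0.04], [-0.052, -0.02, -0.998]]
wrist_force: [-0.9, -0.1, 0.2]
grip_width: 0.0169
```

Call:
drive_tool --pt "0 0 -1" --pt "0 0 -2" --pt "0 0 -2" --pt "0 0 -2" --pt "0 0 0" --twist '[0,0,0,0,0]' --jaw '[0.5,0.5,0.5,0.5,0.5]'

```text
time_s: 4.75
tcp_pos: [0.3972, -0.2517, 0.1007]
tcp_rot: [[-0.913, 0.408, 0.03], [0.407, 0.913, -0.031], [-0.04, -0.016, -0.999]]
wrist_force: [1.3, -0.5, -2.6]
grip_width: 0.0168
```

```bash
python3 - <<'E'
from h import *
st()
snap('wrist','w3.png');snap('scene','s3.png',(60,180,300,360),3)
E
```

```text
4.75 [ 0.3972 -0.2517  0.1007] 0.016774495085862415 [ 1.2853 -0.5043 -2.5663] q [-0.7473  0.0731  1.9287 -0.0027  1.0972 -1.897 ]
[[-0.9125  0.408   0.0296]
 [ 0.4071  0.9129 -0.0307]
 [-0.0395 -0.016  -0.9991]]
```

View pics/s3.png

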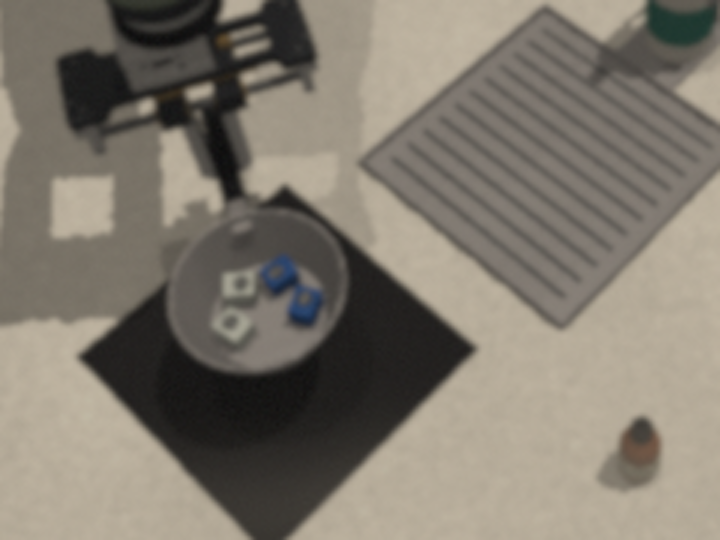

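The pan is lifted level with all four blocks inside, and the handle is held firmly between the fingers.

```bash
python3 - <<'E'
from h import *
plan([.50,-.03,.24],90,step=3.2) 
E
```

```text
p [ 0.3953 -0.25    0.0979] yaw 65.9 k 9 twist/row -0.047
[[-0.12, 2.68, -1.61], [-0.24, 2.68, -1.61], [-0.37, 2.66, -1.61], [-0.49, 2.64, -1.61], [-0.62, 2.62, -1.61], [-0.74, 2.58, -1.61], [-0.86, 2.55, -1.61], [-0.97, 2.5, -1.61], [-1.09, 2.46, -1.61]]
```

Call:
drive_tool --pt "-0.1 1 -3" --pt "-0.2 2.5 -2.5" --pt "-0.4 2.7 -2" --pt "-0.5 2.7 -1.6" --pt "-0.6 2.7 -1.5" --pt "-0.7 2.6 -1.5" --pt "-0.9 2.6 -1.5" --pt "-1 2.5 -1" --twist '[-0.05,-0.05,-0.05,-0.05,-0.05,-0.05,-0.05,-0.05]' --jaw '[0.5,0.5,0.5,0.5,0.5,0.5,0.5,0.5]'

```text
time_s: 5.65
tcp_pos: [0.4707, -0.0581, 0.2304]
tcp_rot: [[-1.0, 0.012, -0.004], [0.012, 1.0, -0.01], [0.004, -0.01, -1.0]]
wrist_force: [-0.4, -1.2, -2.4]
grip_width: 0.0172
```

```bash
python3 - <<'E'
from h import *
st();plan([.51,-.03,.24],90,step=3.2) 
E
```

```text
5.65 [ 0.4707 -0.0581  0.2304] 0.01716991504260501 [-0.3841 -1.2079 -2.3589] q [-0.2977 -0.0295  1.7452 -0.011   1.4268 -1.8552]
[[-0.9999  0.0117 -0.0041]
 [ 0.0118  0.9999 -0.0101]
 [ 0.004  -0.0102 -0.9999]]
p [ 0.4707 -0.0581  0.2304] yaw 89.3 k 2 twist/row -0.006
[[-1.95, 1.42, -0.5], [-1.96, 1.41, -0.5]]
```

Call:
drive_tool --pt "-1.6 1.1 -0.5" --pt "-1.6 1 -0.5" --pt "0 0 0" --pt "0 0 0" --twist '[0,0,0,0]' --jaw '[0.5,0.5,0.5,0.5]'

```text
time_s: 6.05
tcp_pos: [0.5013, -0.0321, 0.2343]
tcp_rot: [[-1.0, 0.004, -0.015], [0.004, 1.0, -0.007], [0.015, -0.007, -1.0]]
wrist_force: [-0.4, -1.2, -3.3]
grip_width: 0.0172
```

```bash
python3 - <<'E'
from h import *
st();snap('scene','s4.png',(100,80,400,300),2.6)
E
```

```text
6.05 [ 0.5013 -0.0321  0.2343] 0.01720474491727222 [-0.3517 -1.2112 -3.3423] q [-0.2295  0.0395  1.668  -0.01    1.4476 -1.7948]
[[-0.9999  0.0042 -0.0153]
 [ 0.0043  1.     -0.0066]
 [ 0.0153 -0.0066 -0.9999]]
```

View pics/s4.png

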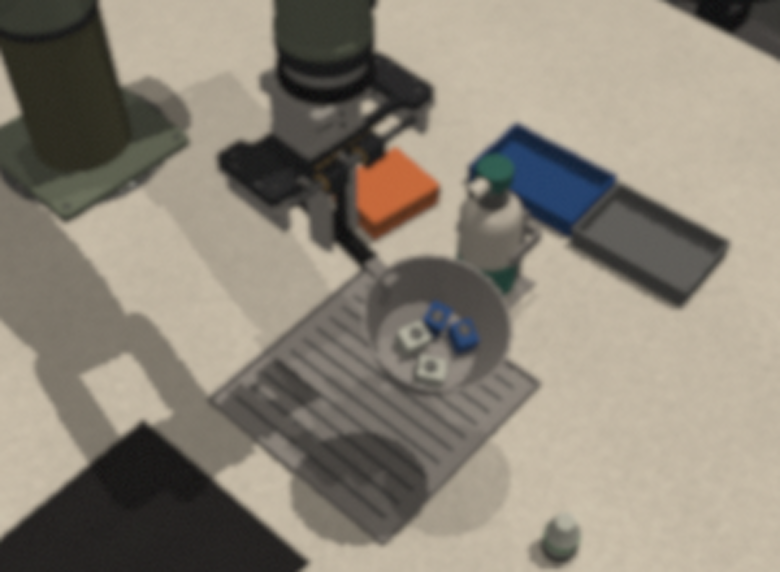

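Call:
drive_tool --pt "0 0 0" --pt "0 0 0" --twist '[0,0]' --jaw '[0.5,0.5]' --force 30

```text
time_s: 6.3
tcp_pos: [0.4998, -0.0331, 0.2328]
tcp_rot: [[-1.0, 0.006, -0.017], [0.007, 1.0, -0.006], [0.017, -0.006, -1.0]]
wrist_force: [1.0, -0.0, -2.9]
grip_width: 0.0172
```

```bash
python3 - <<'E'
from h import *
s=st();print(s['moment']);snap('scene','s5.png',(200,150,350,300),3)
E
```

```text
6.3 [ 0.4998 -0.0331  0.2328] 0.017186753125389618 [ 0.9709 -0.0415 -2.9258] q [-0.2323  0.039   1.6716 -0.01    1.4465 -1.7952]
[[-0.9998  0.0064 -0.0174]
 [ 0.0065  1.     -0.0061]
 [ 0.0173 -0.0062 -0.9998]]
[0.0077 0.1484 0.004 ]
```

View pics/s5.png

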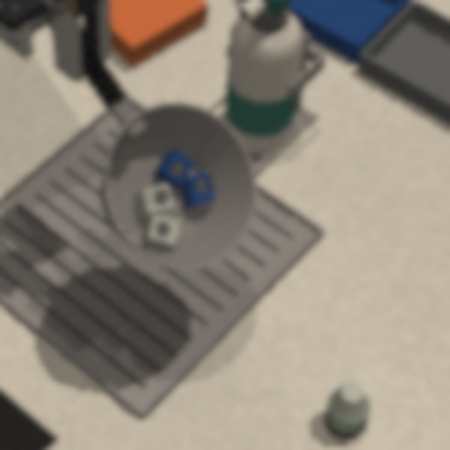

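At 30 N the bowl is already pitching down slowly with the blocks still in it. I continue in small steps.

Call:
drive_tool --pt "0 0 0" --twist '[0]' --jaw '[0.5]' --force 35

```text
time_s: 6.45
tcp_pos: [0.4987, -0.0335, 0.2323]
tcp_rot: [[-1.0, 0.007, -0.02], [0.007, 1.0, -0.006], [0.02, -0.006, -1.0]]
wrist_force: [-0.4, -0.4, -3.3]
grip_width: 0.0176
```

```bash
python3 - <<'E'
from h import *
s=st();print(s['moment']);snap('scene','s6.png',(200,150,350,300),3)
E
```

```text
6.45 [ 0.4987 -0.0335  0.2323] 0.01757705219959968 [-0.4466 -0.3528 -3.2754] q [-0.2332  0.0386  1.6731 -0.0105  1.4477 -1.7953]
[[-0.9998  0.0073 -0.0197]
 [ 0.0074  1.     -0.006 ]
 [ 0.0197 -0.0062 -0.9998]]
[ 0.0345  0.1375 -0.0489]
```

View pics/s6.png

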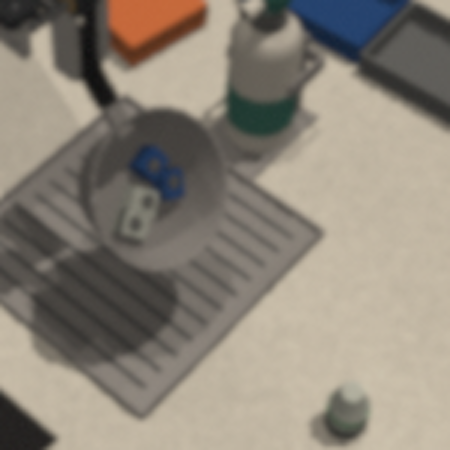

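Call:
drive_tool --pt "0 0 0" --pt "0 0 0" --pt "0 0 0" --twist '[0,0,0]' --jaw '[0.5,0.5,0.5]' --force 30

```text
time_s: 6.8
tcp_pos: [0.4994, -0.034, 0.2329]
tcp_rot: [[-1.0, 0.008, -0.017], [0.008, 1.0, -0.007], [0.017, -0.007, -1.0]]
wrist_force: [-0.0, 0.5, -3.0]
grip_width: 0.0175
```

```bash
python3 - <<'E'
from h import *
s=st();print(s['moment']);snap('scene','s7.png',(200,150,350,300),3)
E
```

```text
6.8 [ 0.4994 -0.034   0.2329] 0.01748126198613504 [-0.0207  0.5237 -2.9615] q [-0.234   0.0376  1.6728 -0.0104  1.4461 -1.7953]
[[-0.9998  0.0081 -0.0169]
 [ 0.0082  0.9999 -0.0065]
 [ 0.0168 -0.0067 -0.9998]]
[ 0.0134  0.151  -0.0395]
```

View pics/s7.png

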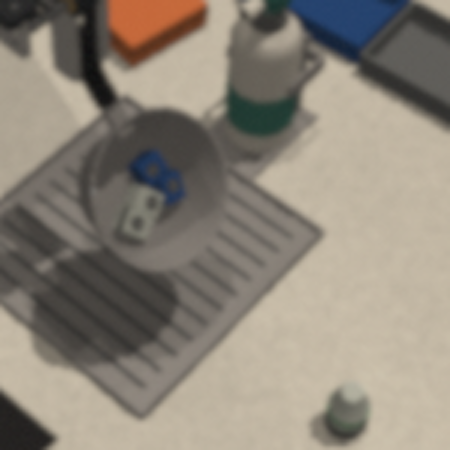

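Call:
drive_tool --pt "0 0 0" --pt "0 0 0" --pt "0 0 0" --twist '[0,0,0]' --jaw '[0.5,0.5,0.5]' --force 19

```text
time_s: 7.15
tcp_pos: [0.4996, -0.034, 0.2332]
tcp_rot: [[-1.0, 0.008, -0.016], [0.008, 1.0, -0.007], [0.016, -0.007, -1.0]]
wrist_force: [-0.2, -0.1, -2.9]
grip_width: 0.0176
```

```bash
python3 - <<'E'
from h import *
s=st();print(s['moment']);snap('scene','s8.png',(200,150,350,300),3)
E
```

```text
7.15 [ 0.4996 -0.034   0.2332] 0.017628657889987243 [-0.2064 -0.1258 -2.8805] q [-0.2338  0.0375  1.6723 -0.0103  1.4461 -1.7953]
[[-0.9998  0.0078 -0.0163]
 [ 0.0079  0.9999 -0.0067]
 [ 0.0162 -0.0068 -0.9998]]
[0.029  0.088  0.0572]
```

View pics/s8.png

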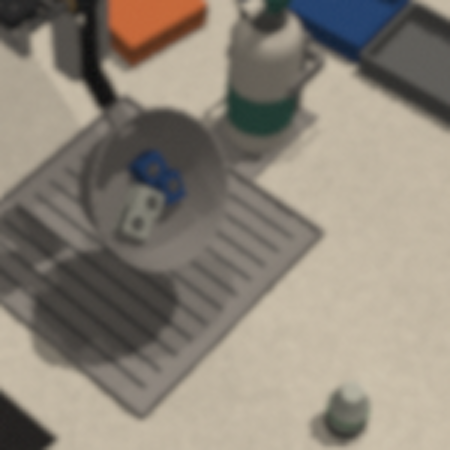

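Call:
drive_tool --pt "0 0 0" --pt "0 0 0" --twist '[0,0]' --jaw '[0.5,0.5]' --force 12

```text
time_s: 7.4
tcp_pos: [0.4999, -0.034, 0.2333]
tcp_rot: [[-1.0, 0.008, -0.016], [0.008, 1.0, -0.007], [0.016, -0.007, -1.0]]
wrist_force: [-0.5, 0.2, -2.6]
grip_width: 0.018
```

```bash
python3 - <<'E'
from h import *
s=st();print(s['moment']);snap('scene','s9.png',(200,150,350,300),3)
E
```

```text
7.4 [ 0.4999 -0.034   0.2333] 0.017985743097436082 [-0.4761  0.2335 -2.6084] q [-0.2337  0.0375  1.6721 -0.0102  1.4457 -1.7953]
[[-0.9998  0.0078 -0.0157]
 [ 0.0079  0.9999 -0.0067]
 [ 0.0156 -0.0068 -0.9999]]
[-0.0195  0.2268 -0.004 ]
```

View pics/s9.png

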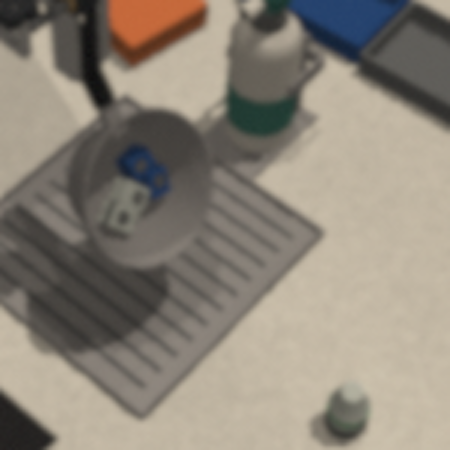

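Call:
drive_tool --pt "0 0 0" --pt "0 0 0" --twist '[0,0]' --jaw '[0.5,0.5]' --force 12

```text
time_s: 7.65
tcp_pos: [0.4996, -0.0339, 0.2331]
tcp_rot: [[-1.0, 0.008, -0.016], [0.008, 1.0, -0.007], [0.016, -0.007, -1.0]]
wrist_force: [0.4, -0.6, -1.9]
grip_width: 0.0177
```

```bash
python3 - <<'E'
from h import *
s=st();print(s['moment']);snap('scene','s10.png',(200,150,350,300),3)
E
```

```text
7.65 [ 0.4996 -0.0339  0.2331] 0.01774302776226629 [ 0.3511 -0.602  -1.8954] q [-0.2337  0.0376  1.6724 -0.0103  1.446  -1.7954]
[[-0.9998  0.0078 -0.0163]
 [ 0.0079  0.9999 -0.0066]
 [ 0.0162 -0.0068 -0.9998]]
[-0.0314  0.0384  0.004 ]
```

View pics/s10.png

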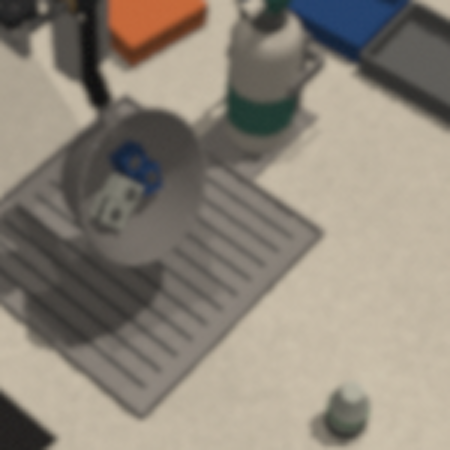

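Call:
drive_tool --pt "0 0 0" --pt "0 0 0" --twist '[0,0]' --jaw '[0.5,0.5]' --force 10

```text
time_s: 7.9
tcp_pos: [0.4997, -0.0339, 0.2332]
tcp_rot: [[-1.0, 0.008, -0.016], [0.008, 1.0, -0.007], [0.016, -0.007, -1.0]]
wrist_force: [0.2, 0.2, -1.9]
grip_width: 0.0183
```

```bash
python3 - <<'E'
from h import *
s=st();print(s['moment']);snap('scene','s11.png',(200,150,350,300),3)
X=cloud('scene');
m=(X[...,2]>.03)&(X[...,2]<.3)&(abs(X[...,1]+.03)<.09)&(X[...,0]>.4)&(X[...,0]<.75)
print(m.sum(),np.nanmin(X[m],0),np.nanmax(X[m],0))
E
```

```text
7.9 [ 0.4997 -0.0339  0.2332] 0.01830268953755273 [ 0.1554  0.1932 -1.9238] q [-0.2337  0.0375  1.6723 -0.0103  1.4458 -1.7954]
[[-0.9998  0.0078 -0.0161]
 [ 0.0079  0.9999 -0.0066]
 [ 0.016  -0.0068 -0.9998]]
[-0.0189  0.0656 -0.0078]
2463 [ 0.478  -0.0978  0.0788] [0.6002 0.033  0.2999]
```

View pics/s11.png

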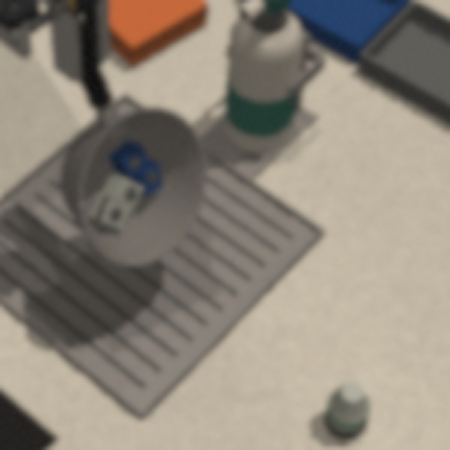

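The bowl is now about 60° over with the blocks still inside. I back the arm up slowly to get a run-up, then use a forward jerk to swing the bowl past 90°.

Call:
drive_tool --pt "0.5 0 0" --pt "1 0 0" --pt "1 0 0" --pt "1 0 0" --pt "1 0 0" --pt "1 0 0" --pt "0.5 0 0" --pt "0 0 0" --twist '[0,0,0,0,0,0,0,0]' --jaw '[0.5,0.5,0.5,0.5,0.5,0.5,0.5,0.5]' --force 12

```text
time_s: 8.75
tcp_pos: [0.433, -0.0332, 0.2343]
tcp_rot: [[-1.0, 0.008, -0.017], [0.008, 1.0, -0.007], [0.017, -0.007, -1.0]]
wrist_force: [0.1, 0.1, -3.7]
grip_width: 0.0177
```

Call:
drive_tool --pt "0 0 0" --pt "0 0 0" --pt "0 0 0" --twist '[0,0,0]' --jaw '[0.5,0.5,0.5]' --force 7

```text
time_s: 9.05
tcp_pos: [0.4337, -0.0334, 0.2347]
tcp_rot: [[-1.0, 0.008, -0.015], [0.008, 1.0, -0.007], [0.015, -0.007, -1.0]]
wrist_force: [-0.5, -0.1, -3.5]
grip_width: 0.0179
```

```bash
python3 - <<'E'
from h import *
s=st();print(s['moment']);snap('scene','s12.png',(200,130,350,280),3)
X=cloud('scene');
m=(X[...,2]>.03)&(X[...,2]<.17)&(abs(X[...,1]+.03)<.09)&(X[...,0]>.35)&(X[...,0]<.75)
print(m.sum(),np.nanmin(X[m],0),np.nanmax(X[m],0))
E
```

```text
9.05 [ 0.4337 -0.0334  0.2347] 0.017882563238683705 [-0.5013 -0.0619 -3.4661] q [-0.2677 -0.114   1.8153 -0.0109  1.4528 -1.829 ]
[[-0.9999  0.0081 -0.0149]
 [ 0.0082  0.9999 -0.0072]
 [ 0.0148 -0.0073 -0.9999]]
[0.0254 0.0718 0.0403]
1656 [ 0.4239 -0.0966  0.0772] [0.517  0.0306 0.1699]
```

View pics/s12.png

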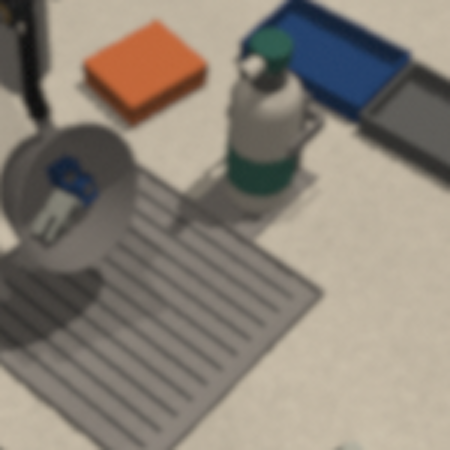

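Call:
drive_tool --pt "-5 0 0" --pt "-5 0 0" --pt "-5 0 0" --twist '[0,0,0]' --jaw '[0.5,0.5,0.5]' --force 7

```text
time_s: 9.4
tcp_pos: [0.5796, -0.0334, 0.2294]
tcp_rot: [[-1.0, 0.009, -0.022], [0.009, 1.0, -0.006], [0.022, -0.006, -1.0]]
wrist_force: [-0.0, -0.8, -2.0]
grip_width: 0.0176
```

Call:
drive_tool --pt "-2.5 0 0" --pt "-1 0 0" --twist '[0,0]' --jaw '[0.5,0.5]' --force 60

```text
time_s: 9.6
tcp_pos: [0.6211, -0.0338, 0.2268]
tcp_rot: [[-1.0, 0.008, -0.02], [0.009, 1.0, -0.006], [0.02, -0.006, -1.0]]
wrist_force: [-0.2, -0.3, -1.2]
grip_width: 0.0175
```

```bash
python3 - <<'E'
from h import *
s=st();print(s['moment']);snap('scene','s13.png',(180,130,380,300),3)
X=cloud('scene');
m=(X[...,2]>.03)&(X[...,2]<.17)&(abs(X[...,1]+.03)<.09)&(X[...,0]>.35)&(X[...,0]<.75)
print(m.sum(),np.nanmin(X[m],0),np.nanmax(X[m],0))
E
```

```text
9.6 [ 0.6211 -0.0338  0.2268] 0.017534776389357996 [-0.2156 -0.2836 -1.1922] q [-0.1881  0.3047  1.3757 -0.0097  1.4799 -1.7493]
[[-0.9998  0.0085 -0.0202]
 [ 0.0086  0.9999 -0.0059]
 [ 0.0201 -0.0061 -0.9998]]
[-0.037  -0.0338  0.002 ]
1616 [ 0.5746 -0.0971  0.0302] [0.7407 0.0312 0.17  ]
```

View pics/s13.png

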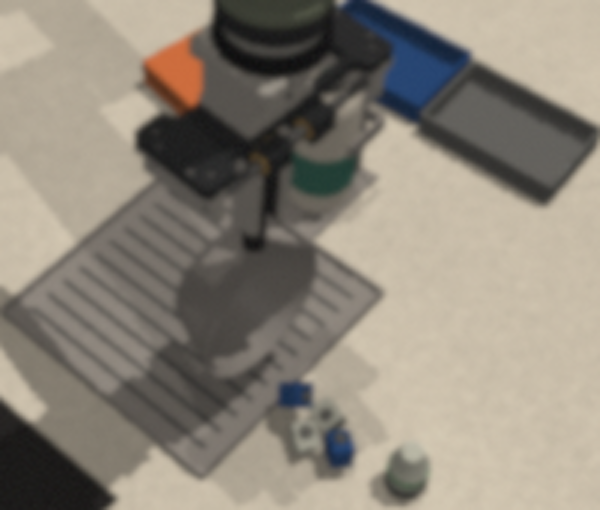

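Call:
drive_tool --pt "0 0 0" --pt "0 0 0" --pt "0 0 0" --twist '[0,0,0]' --jaw '[0.5,0.5,0.5]' --force 60

```text
time_s: 9.95
tcp_pos: [0.6216, -0.0338, 0.2259]
tcp_rot: [[-1.0, 0.008, -0.02], [0.008, 1.0, -0.006], [0.02, -0.006, -1.0]]
wrist_force: [0.8, -0.4, -2.0]
grip_width: 0.0176
```

```bash
python3 - <<'E'
from h import *
s=st();print(s['moment']);snap('scene','s14.png',(180,130,400,300),3);snap('top','t14.png',(100,60,420,280),2.4)
X=cloud('scene');
m=(X[...,2]>.03)&(X[...,2]<.17)&(abs(X[...,1]+.03)<.09)&(X[...,0]>.35)&(X[...,0]<.75)
print(m.sum(),np.nanmin(X[m],0),np.nanmax(X[m],0))
E
```

```text
9.95 [ 0.6216 -0.0338  0.2259] 0.017598808569022368 [ 0.7598 -0.3843 -2.0328] q [-0.1881  0.3065  1.3751 -0.0094  1.4788 -1.7495]
[[-0.9998  0.0083 -0.0203]
 [ 0.0085  0.9999 -0.0057]
 [ 0.0202 -0.0059 -0.9998]]
[-0.0532 -0.0775  0.0441]
1457 [ 0.5755 -0.0972  0.0487] [0.636  0.0301 0.17  ]
```

View pics/s14.png

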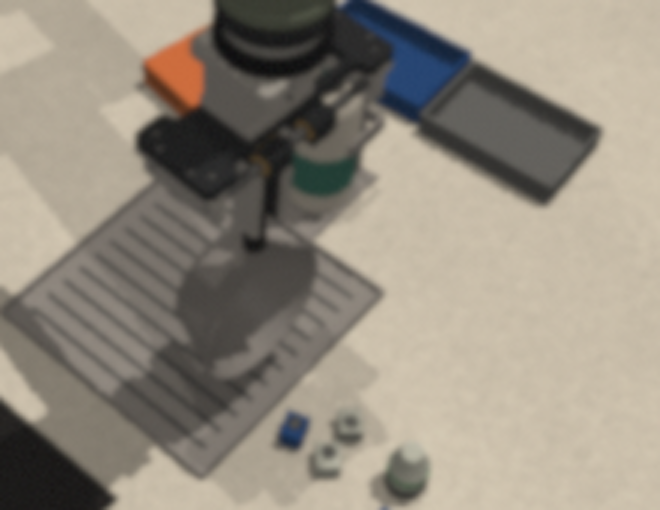

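View pics/t14.png

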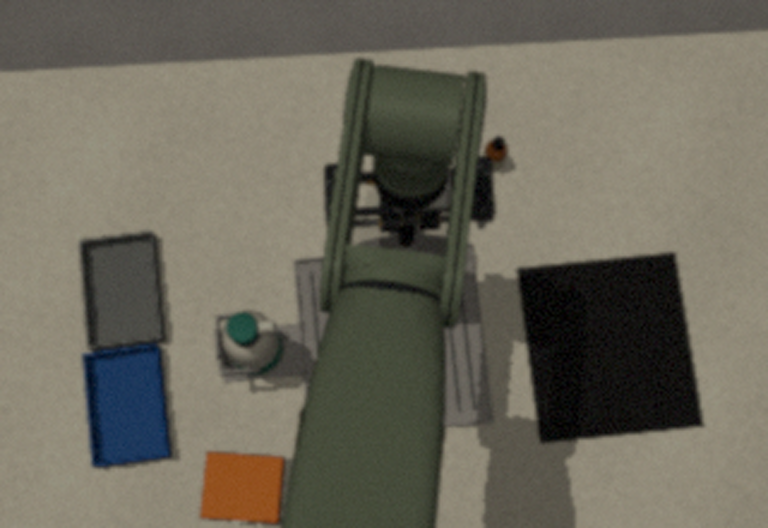

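Three blocks landed on the bench beyond the tray, at crop positions (293,428), (347,425) and (325,458). The fourth is near the bottom edge at (385,508). The pan seems to be around 100° over. I'll look at the full frame.

```bash
python3 - <<'E'
from h import *
save('scene','s14b.png',(220,220,420,384),4)
for u,v in((277.7,272.7),(295.7,271.7),(288.3,282.7)): print(pix('scene',u,v,.015))
X=cloud('scene');
m=(X[...,2]>.045)&(X[...,2]<.2)&(abs(X[...,1]+.03)<.08)&(X[...,0]>.45)&(X[...,0]<.7)
P=X[m]; 
for a in np.arange(.05,.2,.02):
    q=P[abs(P[:,2]-a)<.01]; print(round(a,2),len(q),q.min(0) if len(q) else '',q.max(0) if len(q) else '')
E
```

```text
[ 0.686  -0.0509  0.015 ]
[ 0.7165 -0.0177  0.015 ]
[ 0.7229 -0.0533  0.015 ]
0.05 164 [ 0.5999 -0.0609  0.0487] [0.636  0.0024 0.06  ]
0.07 449 [ 0.5851 -0.0821  0.06  ] [0.6353 0.0199 0.0799]
0.09 164 [ 0.5881 -0.0943  0.0801] [0.6341 0.0264 0.0999]
0.11 109 [ 0.5796 -0.0972  0.1004] [0.634  0.0301 0.1199]
0.13 130 [ 0.5771 -0.0963  0.1203] [0.6335 0.0283 0.1399]
0.15 269 [ 0.5755 -0.0927  0.1404] [0.6326 0.024  0.16  ]
0.17 276 [ 0.5844 -0.0764  0.1601] [0.6312 0.0119 0.1796]
0.19 30 [ 0.6153 -0.0424  0.1801] [ 0.6301 -0.0256  0.1999]
```

View pics/s14b.png

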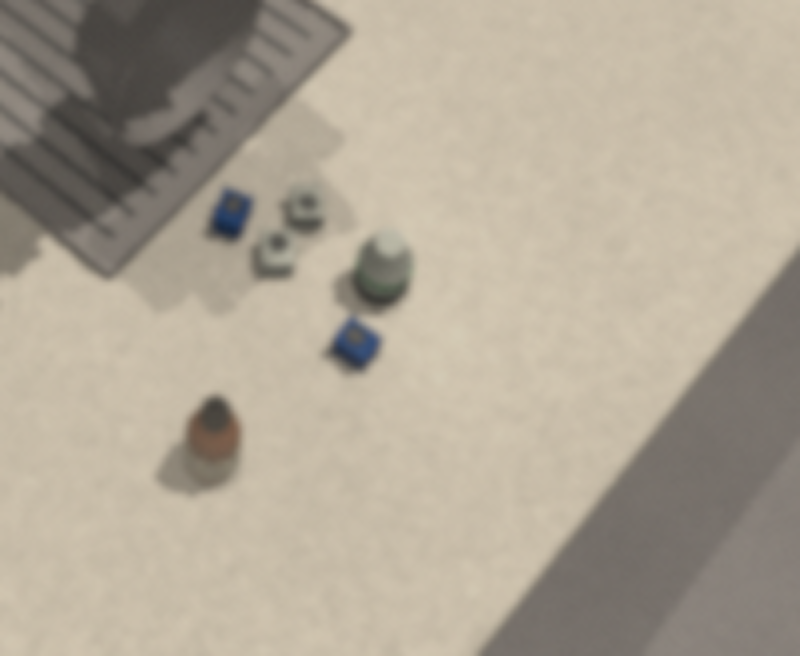

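All four blocks are on the bench just past the tray and within reach, so I can move them into the tray later. The rim-plane slope puts the pan at about 87–88° over the tray, so step 1 should be met. Next I stand the pan on the mat by rolling it down over its rim with a loose grip.

```bash
python3 - <<'E'
from h import *
plan([.606,-.307,.215],90,step=3.6) 
E
```

```text
p [ 0.6216 -0.0338  0.2262] yaw 89.5 k 8 twist/row -0.001
[[0.16, -3.42, 0.16], [0.17, -3.41, 0.16], [0.17, -3.41, 0.16], [0.17, -3.41, 0.16], [0.18, -3.41, 0.16], [0.18, -3.41, 0.16], [0.18, -3.41, 0.16], [0.19, -3.41, 0.16]]
```

Call:
drive_tool --pt "0.2 -2 0.1" --pt "0.2 -3.5 0.1" --pt "0.2 -4 0.1" --pt "0.2 -4 0.1" --pt "0.2 -4 0.1" --pt "0.2 -4 0.1" --pt "0.2 -3 0.1" --pt "0.2 -1.5 0.1" --twist '[0,0,0,0,0,0,0,0]' --jaw '[0.5,0.5,0.5,0.5,0.5,0.5,0.5,0.5]'

```text
time_s: 10.85
tcp_pos: [0.6009, -0.2986, 0.2241]
tcp_rot: [[-1.0, 0.002, -0.014], [0.002, 1.0, -0.006], [0.014, -0.007, -1.0]]
wrist_force: [0.5, 0.2, -1.5]
grip_width: 0.0176
```

```bash
python3 - <<'E'
from h import *
st();snap('scene','s15.png',(60,120,320,340),2.6)
X=cloud('scene');
m=(X[...,2]>.02)&(X[...,2]<.19)&(abs(X[...,1]+.30)<.08)&(X[...,0]>.45)&(X[...,0]<.7)
P=X[m]; 
for a in np.arange(.03,.2,.02):
    q=P[abs(P[:,2]-a)<.01]; print(round(a,2),len(q),q.min(0) if len(q) else '',q.max(0) if len(q) else '')
plan([.604,-.307,.19],90,step=3.6) 
E
```

```text
10.85 [ 0.6009 -0.2986  0.2241] 0.017601482728082315 [ 0.4869  0.1724 -1.5446] q [-0.5832  0.4038  1.25   -0.0133  1.4961 -2.151 ]
[[-0.9999  0.0018 -0.0142]
 [ 0.0019  1.     -0.0065]
 [ 0.0142 -0.0065 -0.9999]]
0.03 0  
0.05 303 [ 0.5727 -0.3325  0.0479] [ 0.616  -0.2641  0.0599]
0.07 723 [ 0.5617 -0.3496  0.06  ] [ 0.6162 -0.2458  0.08  ]
0.09 217 [ 0.5641 -0.3591  0.08  ] [ 0.6148 -0.2359  0.0999]
0.11 71 [ 0.5714 -0.3619  0.1004] [ 0.6141 -0.2331  0.1194]
0.13 94 [ 0.5552 -0.3611  0.1203] [ 0.6124 -0.2356  0.1399]
0.15 316 [ 0.5557 -0.3547  0.14  ] [ 0.6113 -0.24    0.1599]
0.17 324 [ 0.5682 -0.3398  0.1601] [ 0.6107 -0.2555  0.1796]
0.19 10 [ 0.5974 -0.3042  0.1808] [ 0.6043 -0.2904  0.1889]
p [ 0.6003 -0.3005  0.2238] yaw 89.8 k 1 twist/row -0.003
[[-0.42, -0.62, 3.38]]
```

View pics/s15.png

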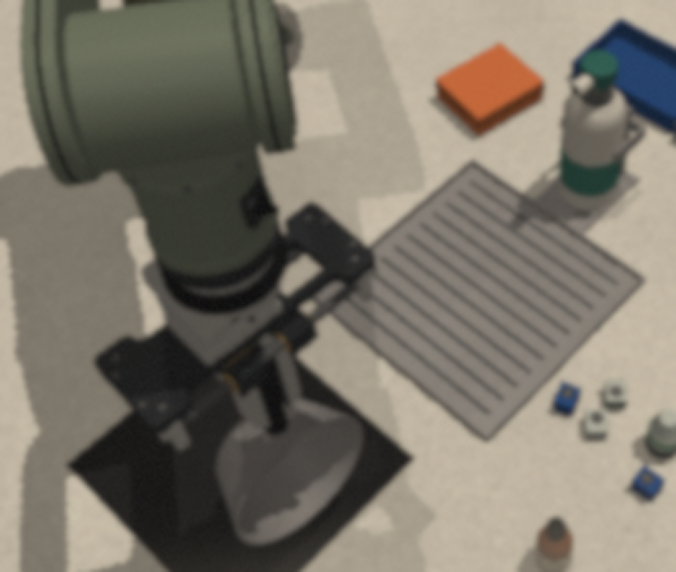

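Call:
drive_tool --pt "0.6 0 1" --pt "0.7 0 1" --pt "0.4 0 1" --pt "0 0 0.8" --pt "0 0 0.3" --twist '[0,0,0,0,0]' --jaw '[0.5,0.5,0.5,0.5,0.5]'

```text
time_s: 11.4
tcp_pos: [0.5808, -0.2943, 0.1794]
tcp_rot: [[-1.0, -0.001, -0.016], [-0.001, 1.0, -0.004], [0.016, -0.004, -1.0]]
wrist_force: [0.8, 0.1, -1.6]
grip_width: 0.0175
```

Call:
drive_tool --pt "0.3 0 0.3" --pt "1.2 0 0.2" --pt "1.2 0 0.3" --pt "1.2 0 0.3" --pt "1.2 0 0.4" --twist '[0,0,0,0,0]' --jaw '[0.5,0.5,0.5,0.5,0.5]' --force 12

```text
time_s: 11.9
tcp_pos: [0.5365, -0.2939, 0.1713]
tcp_rot: [[-1.0, -0.007, 0.001], [-0.007, 1.0, -0.011], [-0.001, -0.011, -1.0]]
wrist_force: [1.0, 0.2, -0.0]
grip_width: 0.0177
```

```bash
python3 - <<'E'
from h import *
st();snap('scene','s16.png',(60,120,320,340),2.6)
X=cloud('scene');
m=(X[...,2]>.008)&(X[...,2]<.19)&(abs(X[...,1]+.30)<.08)&(X[...,0]>.45)&(X[...,0]<.7)
P=X[m]; 
for a in np.arange(.01,.2,.02):
    q=P[abs(P[:,2]-a)<.01]; print(round(a,2),len(q),q.min(0) if len(q) else '',q.max(0) if len(q) else '')
E
```

```text
11.9 [ 0.5365 -0.2939  0.1713] 0.017701566341586296 [ 0.957   0.1596 -0.0155] q [-0.638   0.307   1.489  -0.0082  1.3381 -2.2135]
[[-1.     -0.0066  0.0013]
 [-0.0066  0.9999 -0.0109]
 [-0.0012 -0.0109 -0.9999]]
0.01 550 [ 0.5312 -0.3349  0.008 ] [ 0.5896 -0.2519  0.02  ]
0.03 530 [ 0.5266 -0.3501  0.02  ] [ 0.5869 -0.2368  0.04  ]
0.05 275 [ 0.5238 -0.3564  0.04  ] [ 0.5806 -0.2292  0.0599]
0.07 73 [ 0.5123 -0.357   0.0607] [ 0.5753 -0.2291  0.0795]
0.09 165 [ 0.5109 -0.3546  0.0801] [ 0.5724 -0.2323  0.0999]
0.11 240 [ 0.5169 -0.3444  0.1   ] [ 0.5663 -0.2419  0.12  ]
0.13 103 [ 0.5459 -0.3259  0.1201] [ 0.5619 -0.2656  0.1359]
0.15 58 [ 0.539  -0.3016  0.14  ] [ 0.5552 -0.2833  0.1595]
0.17 73 [ 0.5395 -0.3089  0.1601] [ 0.551  -0.2752  0.18  ]
0.19 66 [ 0.5295 -0.3135  0.1801] [ 0.5497 -0.2715  0.1899]
```

View pics/s16.png

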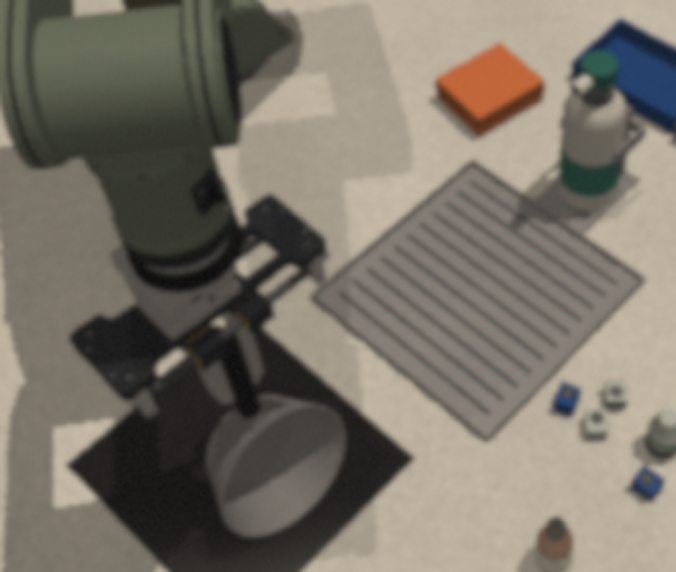

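The roll works: the rim stays put near x=0.589 and the tip angle is about 77°. I continue along the arc.

Call:
drive_tool --pt "1.1 0 0.3" --pt "1.3 0 0.4" --pt "1.4 0 0.4" --pt "1.5 0 0.4" --pt "1.5 0 0.5" --pt "1.5 0 0.7" --pt "1.5 0 0.9" --pt "1 0 1" --twist '[0,0,0,0,0,0,0,0]' --jaw '[0.5,0.5,0.5,0.5,0.5,0.5,0.5,0.5]' --force 10

```text
time_s: 12.75
tcp_pos: [0.4332, -0.2979, 0.1367]
tcp_rot: [[-1.0, -0.012, 0.016], [-0.013, 1.0, -0.023], [-0.016, -0.023, -1.0]]
wrist_force: [-6.8, 1.6, 10.9]
grip_width: 0.0182
```

```bash
python3 - <<'E'
from h import *
st();snap('scene','s17.png',(60,120,320,340),2.6)
X=cloud('scene');
m=(X[...,2]>.008)&(X[...,2]<.19)&(abs(X[...,1]+.30)<.08)&(X[...,0]>.45)&(X[...,0]<.7)
P=X[m]; 
for a in np.arange(.01,.2,.02):
    q=P[abs(P[:,2]-a)<.01]; print(round(a,2),len(q),q.min(0) if len(q) else '',q.max(0) if len(q) else '')
E
```

```text
12.75 [ 0.4332 -0.2979  0.1367] 0.01819094579414713 [-6.8416  1.647  10.9082] q [-0.7636  0.1523  1.7557 -0.0057  1.2057 -2.345 ]
[[-0.9998 -0.0124  0.0165]
 [-0.0127  0.9997 -0.0232]
 [-0.0162 -0.0234 -0.9996]]
0.01 380 [ 0.4536 -0.3457  0.008 ] [ 0.6098 -0.2583  0.02  ]
0.03 932 [ 0.4852 -0.3429  0.02  ] [ 0.576  -0.2446  0.04  ]
0.05 655 [ 0.4654 -0.3536  0.04  ] [ 0.5631 -0.2323  0.0598]
0.07 244 [ 0.4624 -0.3585  0.0601] [ 0.5466 -0.2295  0.0797]
0.09 136 [ 0.4709 -0.3576  0.0801] [ 0.5225 -0.2331  0.0995]
0.11 153 [ 0.4658 -0.3448  0.1001] [ 0.5032 -0.2456  0.1196]
0.13 87 [ 0.4501 -0.3046  0.1201] [ 0.471  -0.2867  0.1397]
0.15 18 [ 0.4502 -0.3012  0.1401] [ 0.459  -0.2892  0.1458]
0.17 0  
0.19 0
```

View pics/s17.png

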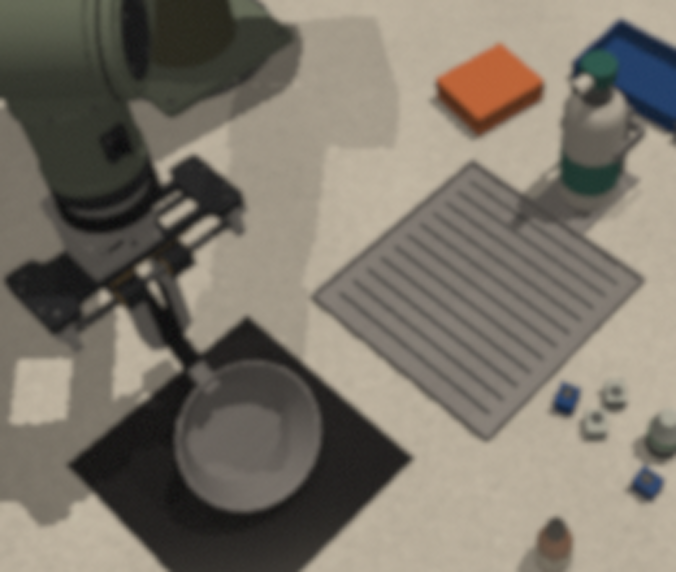

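Call:
drive_tool --pt "0.8 0 0.6" --pt "1.1 0 0.9" --pt "1.1 0 1" --pt "1.1 0 1.1" --pt "0.9 0 1.2" --pt "0.7 0 1.3" --pt "0.4 0 1" --pt "0 0 0.5" --twist '[0,0,0,0,0,0,0,0]' --jaw '[0.5,0.5,0.5,0.5,0.5,0.5,0.5,0.5]' --force 6

```text
time_s: 13.6
tcp_pos: [0.3666, -0.299, 0.054]
tcp_rot: [[-1.0, -0.014, 0.013], [-0.014, 1.0, -0.022], [-0.013, -0.023, -1.0]]
wrist_force: [-1.4, -0.2, -0.4]
grip_width: 0.018
```

```bash
python3 - <<'E'
from h import *
st();snap('scene','s18.png',(60,120,320,340),2.6)
E
```

```text
13.6 [ 0.3666 -0.299   0.054 ] 0.018038566181953614 [-1.3549 -0.1781 -0.3693] q [-0.8644  0.1654  1.9408 -0.0051  1.0097 -2.4463]
[[-0.9998 -0.0136  0.0135]
 [-0.0139  0.9997 -0.0224]
 [-0.0131 -0.0226 -0.9997]]
```

View pics/s18.png

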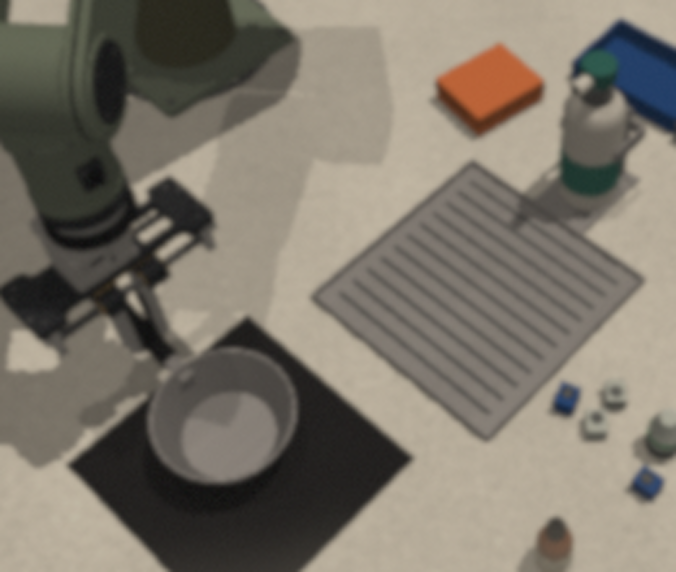

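Call:
drive_tool --pt "0.1 0 0.8" --pt "0 0 0.8" --pt "0 0 0.6" --pt "0 0 0" --pt "0 0 0" --twist '[0,0,0,0,0]' --jaw '[0.5,0.5,0.5,0.5,0.5]' --force 4

```text
time_s: 14.15
tcp_pos: [0.3672, -0.3006, 0.0305]
tcp_rot: [[-1.0, -0.015, 0.014], [-0.015, 1.0, -0.024], [-0.014, -0.024, -1.0]]
wrist_force: [-2.1, 0.2, 2.5]
grip_width: 0.0182
```

```bash
python3 - <<'E'
from h import *
st();snap('scene','s19.png',(60,160,260,320),4)
X=cloud('scene');
m=(X[...,2]>.04)&(X[...,2]<.075)&(abs(X[...,1]+.30)<.075)&(X[...,0]>.41)&(X[...,0]<.7)
P=X[m]; print(P.min(0),P.max(0))
E
```

```text
14.15 [ 0.3672 -0.3006  0.0305] 0.01817729821378837 [-2.0842  0.1776  2.4879] q [-0.8653  0.2087  1.9505 -0.0056  0.955  -2.4479]
[[-0.9998 -0.0148  0.0143]
 [-0.0152  0.9996 -0.0238]
 [-0.0139 -0.024  -0.9996]]
[ 0.4108 -0.3606  0.04  ] [ 0.5505 -0.2321  0.0688]
```

View pics/s19.png

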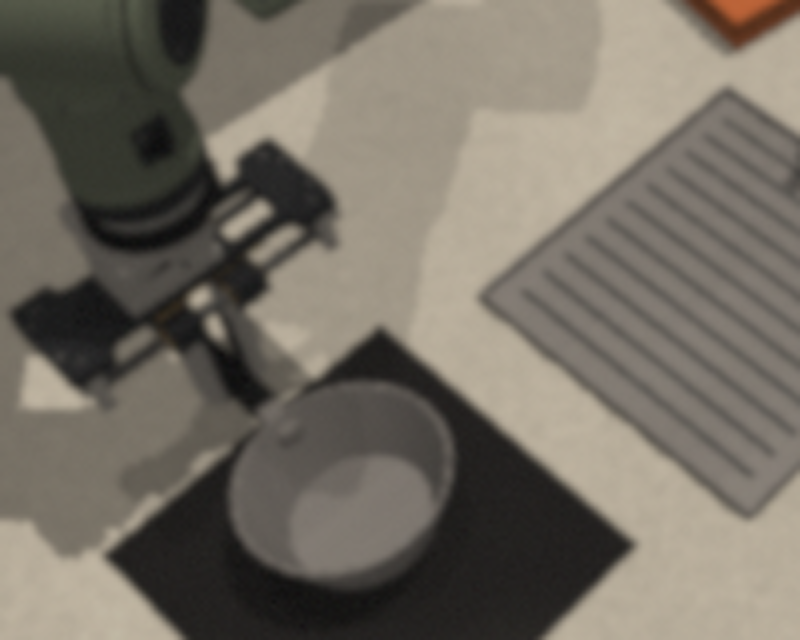

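The pan is down with its centre near (0.485, −0.297). I release it and rise.

Call:
drive_tool --pt "0 0 0" --pt "0 0 0" --pt "0 0 -1" --pt "0 0 -2" --pt "0 0 -3" --pt "0 0 -4" --pt "0 0 -4" --pt "0 0 -4" --twist '[0,0,0,0,0,0,0,0]' --jaw '[4,4,4,4,4,4,4,4]'

```text
time_s: 15.0
tcp_pos: [0.3628, -0.2926, 0.2146]
tcp_rot: [[-1.0, -0.015, 0.011], [-0.015, 1.0, -0.016], [-0.011, -0.016, -1.0]]
wrist_force: [0.3, -0.5, 0.1]
grip_width: 0.04
```

```bash
python3 - <<'E'
from h import *
st();snap('scene','s20.png',(60,160,260,320),4);snap('top','t20.png')
X=cloud('scene');
m=(X[...,2]>.052)&(X[...,2]<.075)&(abs(X[...,1]+.30)<.075)&(X[...,0]>.43)&(X[...,0]<.57)
P=X[m]; print(P.min(0),P.max(0)); A=np.c_[P[:,:2],np.ones(len(P))];print(np.linalg.lstsq(A,P[:,2],rcond=None)[0])
plan([.56,-.05,.28],90)
E
```

```text
15.0 [ 0.3628 -0.2926  0.2146] 0.03998401031045815 [ 0.2754 -0.518   0.0758] q [-0.8631 -0.0517  1.7998 -0.0021  1.3745 -2.4481]
[[-0.9998 -0.0146  0.0109]
 [-0.0147  0.9998 -0.0159]
 [-0.0106 -0.016  -0.9998]]
[ 0.4301 -0.3603  0.052 ] [ 0.5548 -0.2322  0.061 ]
[ 0.011  -0.0025  0.0499]
p [ 0.3663 -0.2965  0.2204] yaw 90.8 k 7 twist/row 0.002
[[-2.84, 3.46, -0.89], [-2.83, 3.46, -0.89], [-2.82, 3.47, -0.89], [-2.81, 3.47, -0.89], [-2.81, 3.48, -0.89], [-2.8, 3.49, -0.89], [-2.79, 3.49, -0.89]]
```

View pics/s20.png

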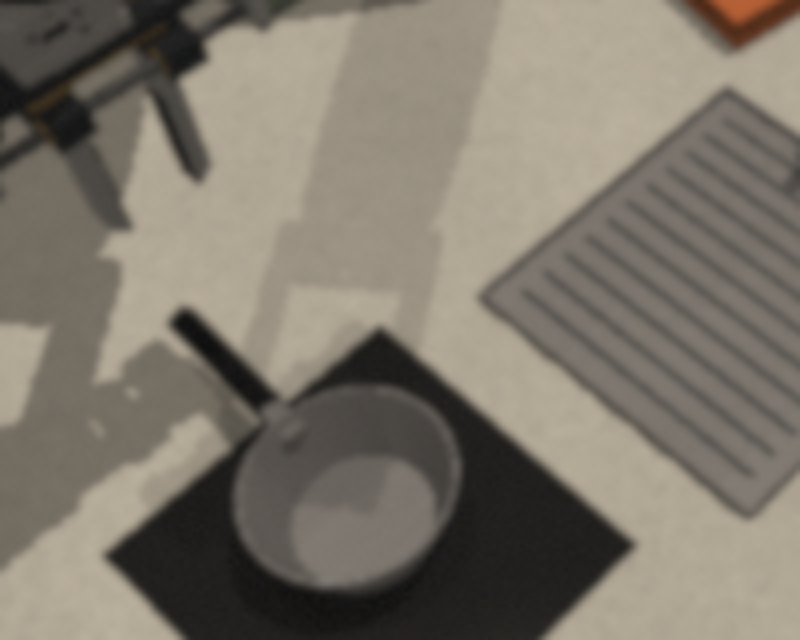

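View pics/t20.png

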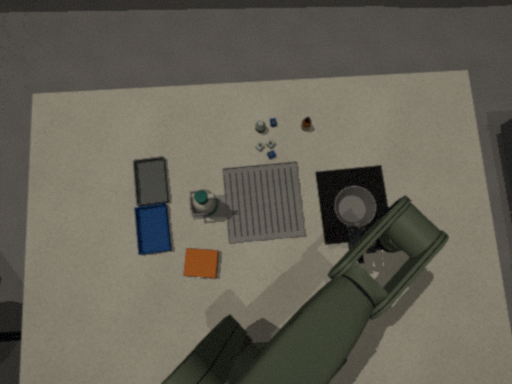

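The pan is upright on the mat. In the top view the blocks are at blue (271,155), blue (273,122), plain (261,147) and plain (271,144). I enlarge that area.

```bash
python3 - <<'E'
from h import *
save('top','t20c.png',(240,105,320,170),9)
save('scene','s20c.png',(260,250,340,320),9)
E
```

```text
(no output)
```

View pics/t20c.png

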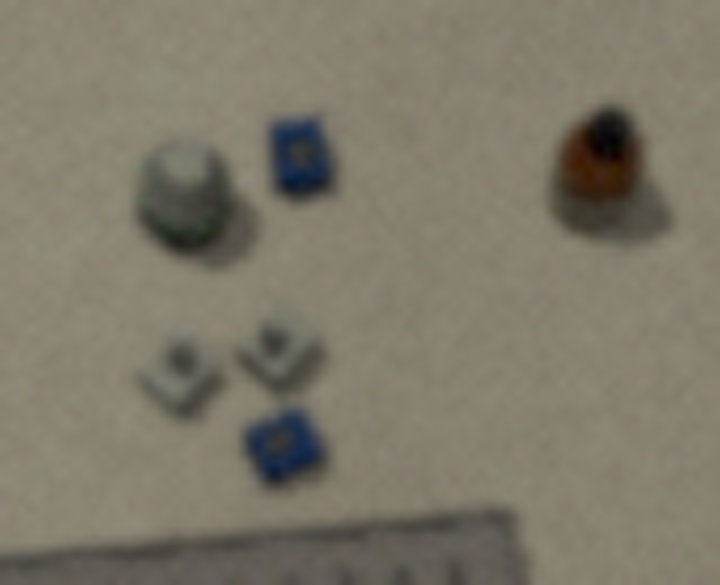

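View pics/s20c.png

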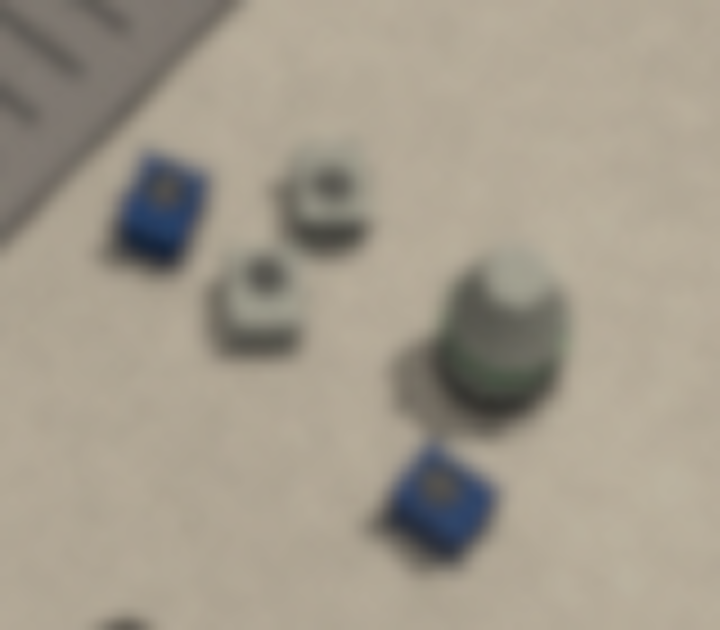

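```bash
python3 - <<'E'
from h import *
L=load('top');im=cv2.cvtColor(L['im'],cv2.COLOR_RGB2HSV)
for n,u,v in(('blueA',271.7,153.7),('plainL',260.1,146.3),('plainR',271.1,144.1),('blueB',273.3,121.9)):
    print(n,pix('top',u,v,.02))
print('obj base',pix('top',260.5,130,.0))
for n,u,v in(('blueA',278,271.5),('plainL',296.3,271),('plainR',289,282),('blueB',309,304.3)):
    print(n,pix('scene',u,v,.02))
plan([.60,-.05,.25],90)
E
```

```text
blueA [ 0.6819 -0.0515  0.02  ]
plainL [ 0.7092 -0.0151  0.02  ]
plainR [ 0.7146 -0.0516  0.02  ]
blueB [ 0.7908 -0.0639  0.02  ]
obj base [ 0.7718 -0.0203  0.    ]
blueA [ 0.6859 -0.05    0.02  ]
plainL [ 0.7178 -0.0175  0.02  ]
plainR [ 0.7244 -0.0528  0.02  ]
blueB [ 0.7961 -0.064   0.02  ]
p [ 0.3663 -0.2965  0.2204] yaw 90.8 k 7 twist/row 0.002
[[-3.4, 3.46, -0.45], [-3.39, 3.47, -0.45], [-3.38, 3.47, -0.45], [-3.38, 3.48, -0.45], [-3.37, 3.49, -0.45], [-3.36, 3.5, -0.45], [-3.36, 3.5, -0.45]]
```

```bash
python3 - <<'E'
from h import *
plan([.67,-.045,.24],90,step=4.6)
E
```

```text
p [ 0.3663 -0.2965  0.2204] yaw 90.8 k 9 twist/row 0.002
[[-3.42, 2.74, -0.22], [-3.42, 2.74, -0.22], [-3.41, 2.75, -0.22], [-3.41, 2.76, -0.22], [-3.4, 2.76, -0.22], [-3.4, 2.77, -0.22], [-3.39, 2.77, -0.22], [-3.39, 2.78, -0.22], [-3.38, 2.78, -0.22]]
```

Call:
drive_tool --pt "-1 2.5 -1" --pt "-2.5 3 -0.5" --pt "-3.5 3 -0.3" --pt "-3.6 3 -0.2" --pt "-3.6 3 0" --pt "-3.6 3 0" --pt "-3.6 3 0" --pt "-3.6 2 0" --twist '[0,0,0,0,0,0,0,0]' --jaw '[4,4,4,4,4,4,4,4]'

```text
time_s: 15.9
tcp_pos: [0.6191, -0.0626, 0.2442]
tcp_rot: [[-1.0, -0.004, 0.028], [-0.005, 0.999, -0.034], [-0.027, -0.034, -0.999]]
wrist_force: [0.6, -1.1, -0.2]
grip_width: 0.0401
```

Call:
drive_tool --pt "-3 1 0" --pt "-2 0.3 0" --pt "-0.5 0 0" --pt "0 0 0" --twist '[0,0,0,0]' --jaw '[4,4,4,4]'

```text
time_s: 16.3
tcp_pos: [0.6779, -0.0427, 0.2424]
tcp_rot: [[-1.0, -0.012, 0.025], [-0.013, 0.999, -0.031], [-0.025, -0.032, -0.999]]
wrist_force: [-0.8, -0.6, -0.3]
grip_width: 0.0399
```

```bash
python3 - <<'E'
from h import *
st();snap('wrist','w21.png',None,1.5)
E
```

```text
16.3 [ 0.6779 -0.0427  0.2424] 0.039940787713213986 [-0.8093 -0.6165 -0.2817] q [-0.1767  0.3842  1.2399 -0.0266  1.4871 -1.7583]
[[-0.9996 -0.0122  0.0253]
 [-0.013   0.9994 -0.0314]
 [-0.0249 -0.0317 -0.9992]]
```

View pics/w21.png

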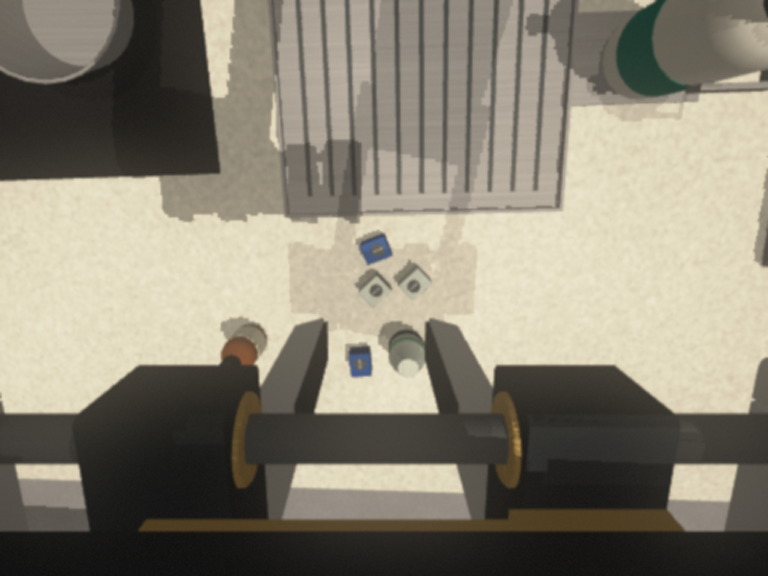

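The wrist view shows all four: blue (375,248)/1.5, plain (414,282)/1.5, plain (375,288)/1.5 and blue (360,362)/1.5.

```bash
python3 - <<'E'
from h import *
save('wrist','w21c.png',(225,150,300,255),8)
E
```

```text
(no output)
```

View pics/w21c.png

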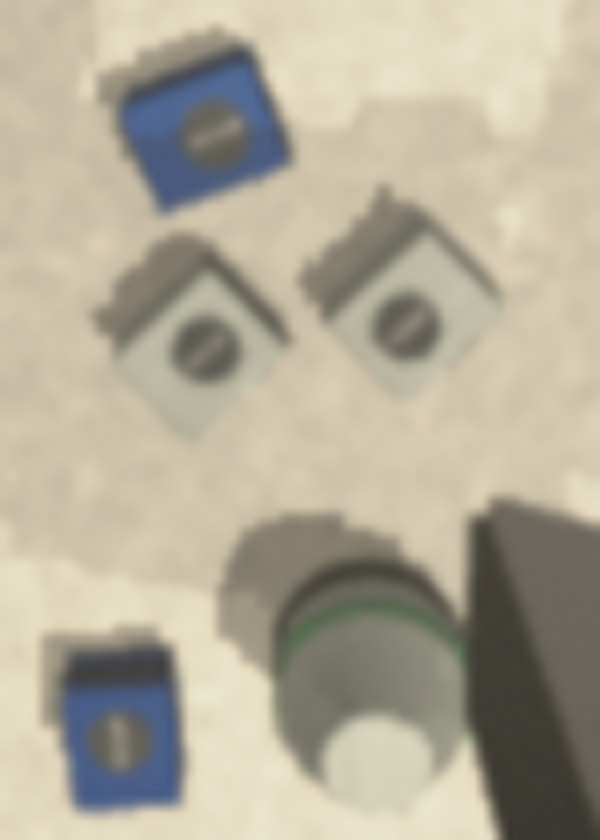

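```bash
cat >> h.py <<'E'
def block(n,corners,x0,y0,s,z=.02):
    C=np.array([pix(n,x0+a/s,y0+b/s,z) for a,b in corners])[:,:2]
    e=[C[1]-C[0],C[2]-C[1],C[3]-C[2],C[0]-C[3]]
    print('c',C.mean(0),[(round(float(np.linalg.norm(v))*1e3,1),round(float(np.degrees(np.arctan2(v[1],v[0])))%180,1)) for v in e])
E
python3 - <<'E'
from h import *
for c in ([(122,107),(250,52),(292,158),(165,212)],[(115,352),(205,268),(285,345),(192,437)],[(325,320),(430,235),(500,300),(400,398)],[(65,682),(178,680),(182,803),(75,808)]): block('wrist',c,225,150,8)
E
```

```text
c [ 0.6819 -0.0479] [(23.1, 114.4), (19.0, 22.5), (23.1, 114.5), (19.1, 22.4)]
c [ 0.7195 -0.0488] [(21.3, 134.8), (19.0, 46.2), (22.8, 137.0), (19.9, 41.7)]
c [ 0.7123 -0.0127] [(22.8, 131.3), (16.4, 47.9), (23.9, 137.3), (18.8, 44.2)]
c [ 0.7923 -0.0611] [(20.0, 92.5), (23.7, 2.3), (19.2, 94.5), (24.3, 4.1)]
```

```bash
python3 - <<'E'
from h import *
plan([.682,-.048,.07],114.4)
E
```

```text
p [ 0.6774 -0.0429  0.2424] yaw 90.7 k 4 twist/row -0.104
[[-0.01, 0.01, 4.31], [-0.01, 0.01, 4.31], [-0.01, 0.0, 4.31], [-0.01, 0.0, 4.31]]
```

Call:
drive_tool --pt "0 0 3" --pt "0 0 4" --pt "0 0 4" --pt "0 0 4" --pt "0 0 1.5" --pt "0 0 0" --twist '[-0.1,-0.1,-0.1,-0.1,0,0]' --jaw '[4,4,4,4,4,4]'

```text
time_s: 16.95
tcp_pos: [0.6783, -0.053, 0.0788]
tcp_rot: [[-0.913, -0.406, 0.03], [-0.407, 0.913, -0.033], [-0.014, -0.043, -0.999]]
wrist_force: [0.5, -0.7, -0.4]
grip_width: 0.0398
```

```bash
python3 - <<'E'
from h import *
st();plan([.682,-.048,.004],114.4,step=2)
E
```

```text
16.95 [ 0.6783 -0.053   0.0788] 0.03984188577924068 [ 0.4532 -0.7496 -0.3849] q [-0.1914  0.5183  1.3979 -0.0291  1.1894 -2.1709]
[[-0.9132 -0.4063  0.0303]
 [-0.4072  0.9127 -0.0334]
 [-0.0141 -0.0428 -0.999 ]]
p [ 0.6783 -0.053   0.0788] yaw 114.0 k 4 twist/row -0.002
[[-0.11, 0.16, 1.87], [-0.11, 0.16, 1.87], [-0.11, 0.16, 1.87], [-0.11, 0.16, 1.87]]
```

Call:
drive_tool --pt "-0.1 0.2 1.9" --pt "-0.1 0.2 1.9" --pt "-0.1 0.2 1.9" --pt "-0.1 0.1 1.5" --pt "0 0 0" --twist '[0,0,0,0,0]' --jaw '[4,4,4,4,4]'

```text
time_s: 17.45
tcp_pos: [0.6882, -0.0505, 0.0175]
tcp_rot: [[-0.917, -0.396, 0.047], [-0.397, 0.917, -0.037], [-0.029, -0.053, -0.998]]
wrist_force: [-0.2, -1.1, -0.1]
grip_width: 0.0396
```

```bash
python3 - <<'E'
from h import *
st();plan([.682,-.048,.004],114.4,step=2)
E
```

```text
17.45 [ 0.6882 -0.0505  0.0175] 0.03955771626240139 [-0.2029 -1.1302 -0.1175] q [-0.1847  0.5998  1.4148 -0.0315  1.0739 -2.1492]
[[-0.9172 -0.3955  0.0472]
 [-0.3973  0.9169 -0.037 ]
 [-0.0286 -0.0527 -0.9982]]
p [ 0.6882 -0.0505  0.0175] yaw 113.3 k 1 twist/row -0.019
[[0.51, 0.55, 1.31]]
```

Call:
drive_tool --pt "0.5 0.4 0.5" --pt "0.1 0.2 0.5" --pt "0.1 0 0.4" --pt "0 0 0" --twist '[-0.02,0,0,0]' --jaw '[4,4,4,4]'

```text
time_s: 17.85
tcp_pos: [0.6826, -0.0491, 0.0073]
tcp_rot: [[-0.909, -0.414, 0.055], [-0.416, 0.909, -0.039], [-0.034, -0.058, -0.998]]
wrist_force: [-1.1, 0.5, -0.5]
grip_width: 0.0401
```

```bash
python3 - <<'E'
from h import *
st();plan([.682,-.048,.004],114.4,step=2);snap('wrist','w22.png',(150,130,400,300),3)
E
```

```text
17.85 [ 0.6826 -0.0491  0.0073] 0.040098065577864744 [-1.0964  0.5219 -0.5406] q [-0.184   0.5989  1.4418 -0.0324  1.0403 -2.1675]
[[-0.9088 -0.4137  0.0546]
 [-0.4159  0.9086 -0.0386]
 [-0.0337 -0.0578 -0.9978]]
p [ 0.6826 -0.0491  0.0073] yaw 114.5 k 1 twist/row 0.001
[[0.02, 0.14, 0.32]]
```

View pics/w22.png

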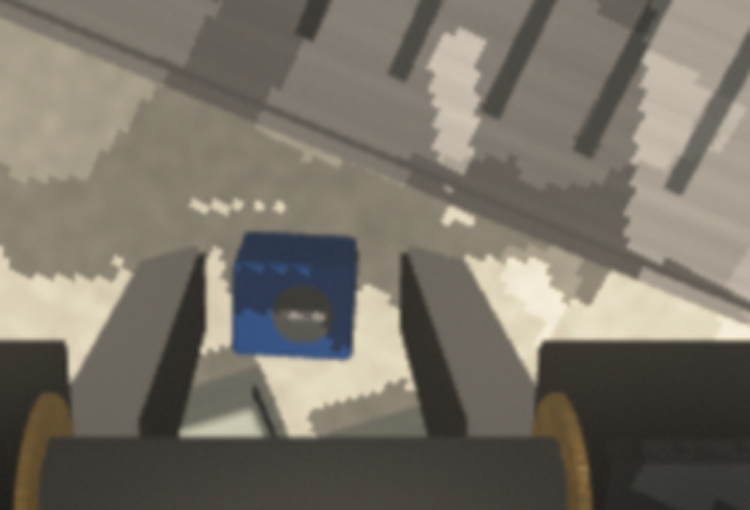

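The block sits square between the fingers, so I grip it.

Call:
drive_tool --pt "0 0.1 0.3" --pt "0 0 0" --pt "0 0 0" --pt "0 0 0" --pt "0 0 -1" --pt "0 0 -2" --pt "0 0 -2" --pt "0 0 0" --twist '[0,0,0,0,0,0,0,0]' --jaw '[4,1,1,1,1,1,1,1]' --force 20

```text
time_s: 18.7
tcp_pos: [0.6804, -0.0463, 0.0574]
tcp_rot: [[-0.909, -0.413, 0.056], [-0.416, 0.909, -0.039], [-0.035, -0.058, -0.998]]
wrist_force: [0.3, 0.3, -0.9]
grip_width: 0.0239
```

```bash
python3 - <<'E'
from h import *
st();plan([.58,-.085,.05],90,step=4)
E
```

```text
18.7 [ 0.6804 -0.0463  0.0574] 0.023891770465555632 [ 0.3143  0.3004 -0.9089] q [-0.1806  0.5302  1.4302 -0.0312  1.1196 -2.1666]
[[-0.9088 -0.4135  0.0557]
 [-0.4157  0.9087 -0.0387]
 [-0.0346 -0.0583 -0.9977]]
p [ 0.6804 -0.0463  0.0574] yaw 114.5 k 4 twist/row 0.107
[[2.69, 0.17, 0.08], [2.69, -0.12, 0.08], [2.66, -0.4, 0.08], [2.61, -0.69, 0.08]]
```

Call:
drive_tool --pt "2.5 0.1 0" --pt "2.7 -0.1 0" --pt "2.7 -0.4 0" --pt "2.5 -0.6 0" --pt "0 0 0" --twist '[0.11,0.11,0.11,0.11,0]' --jaw '[1,1,1,1,1]'

```text
time_s: 19.2
tcp_pos: [0.5793, -0.0832, 0.0525]
tcp_rot: [[-0.998, 0.029, 0.058], [0.027, 0.999, -0.039], [-0.059, -0.037, -0.998]]
wrist_force: [-0.9, 0.7, -0.4]
grip_width: 0.0243
```

```bash
python3 - <<'E'
from h import *
st();plan([.58,-.085,.0085],90,step=2)
E
```

```text
19.2 [ 0.5793 -0.0832  0.0525] 0.02425605627802428 [-0.9237  0.6563 -0.3611] q [-0.2777  0.3562  1.6981 -0.0253  1.0209 -1.8081]
[[-0.9979  0.0289  0.0579]
 [ 0.0267  0.9989 -0.0389]
 [-0.059  -0.0373 -0.9976]]
p [ 0.5793 -0.0832  0.0525] yaw 88.3 k 3 twist/row -0.01
[[0.06, -0.01, 1.47], [0.06, -0.01, 1.47], [0.06, -0.0, 1.47]]
```

Call:
drive_tool --pt "0.1 0 1.2" --pt "0.1 0 1.2" --pt "0.1 0 1.2" --pt "0.1 0 0.6" --pt "0 0 0" --pt "0 0 0" --pt "0 0 0" --twist '[0,0,0,0,0,0,0]' --jaw '[1,1,1,1,1,3.6,3.6]'

```text
time_s: 19.9
tcp_pos: [0.5826, -0.0842, 0.0063]
tcp_rot: [[-0.998, 0.022, 0.061], [0.02, 0.999, -0.039], [-0.062, -0.038, -0.997]]
wrist_force: [0.5, 0.1, 0.1]
grip_width: 0.0349
```

Call:
drive_tool --pt "0 0 -3" --pt "0 0 -5" --pt "0 0 -5" --pt "0 0 -5" --pt "0 0 0" --twist '[0,0,0,0,0]' --jaw '[4,4,4,4,4]'

```text
time_s: 20.4
tcp_pos: [0.5706, -0.0759, 0.1873]
tcp_rot: [[-0.998, 0.02, 0.054], [0.018, 0.999, -0.036], [-0.054, -0.035, -0.998]]
wrist_force: [0.6, 0.2, -0.3]
grip_width: 0.0398
```

```bash
python3 - <<'E'
from h import *
st();plan([.712,-.013,.12],44,step=4.5);snap('wrist','w23.png',(140,60,400,280),3)
E
```

```text
20.4 [ 0.5706 -0.0759  0.1873] 0.03982046824688001 [ 0.6142  0.1733 -0.2525] q [-0.2701  0.1823  1.6103 -0.0216  1.2874 -1.8166]
[[-0.9984  0.0198  0.0538]
 [ 0.0179  0.9992 -0.0364]
 [-0.0544 -0.0354 -0.9979]]
p [ 0.5706 -0.0759  0.1873] yaw 88.9 k 6 twist/row 0.131
[[-2.27, 1.13, 1.21], [-2.11, 1.42, 1.21], [-1.9, 1.68, 1.21], [-1.67, 1.92, 1.21], [-1.4, 2.12, 1.21], [-1.12, 2.28, 1.21]]
```

View pics/w23.png

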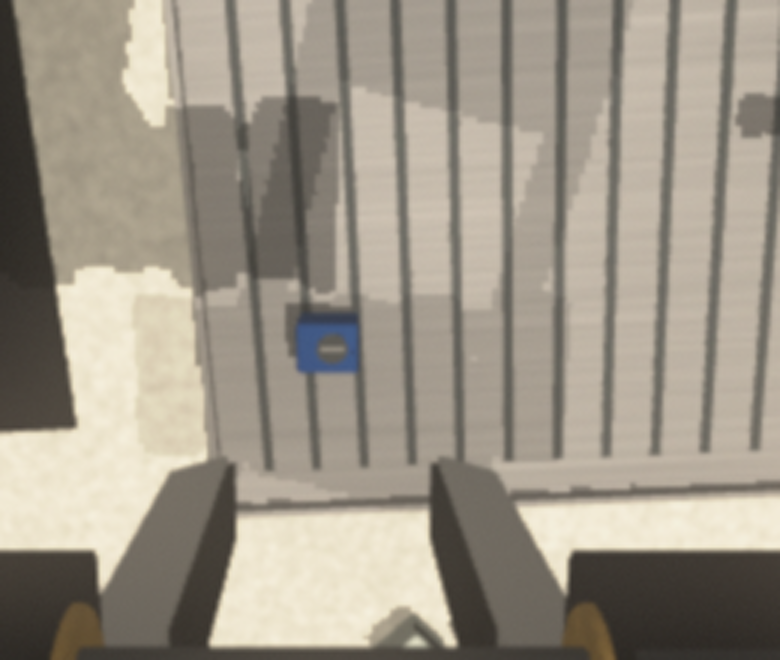

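The first blue block sits inside the tray. Next is the plain block at (0.712, −0.013).

Call:
drive_tool --pt "-1.5 0.8 0.5" --pt "-2.2 1.3 0.8" --pt "-2.2 1.7 0.8" --pt "-1.9 1.9 0.8" --pt "-1.6 2.1 0.8" --pt "-1.3 2.2 0.8" --pt "-0.5 1 1" --pt "0 0 0" --twist '[0.1,0.13,0.13,0.13,0.13,0.13,0,0]' --jaw '[4,4,4,4,4,4,4,4]'

```text
time_s: 21.25
tcp_pos: [0.7154, -0.0113, 0.1116]
tcp_rot: [[-0.696, 0.718, 0.024], [0.717, 0.696, -0.031], [-0.039, -0.005, -0.999]]
wrist_force: [-0.8, -0.0, -0.2]
grip_width: 0.04
```

```bash
python3 - <<'E'
from h import *
st();plan([.712,-.013,.02],44.5,step=1.6)
E
```

```text
21.25 [ 0.7154 -0.0113  0.1116] 0.04004345442713734 [-0.7561 -0.0053 -0.2345] q [-0.123   0.5591  1.2627 -0.0293  1.2923 -0.8859]
[[-0.6961  0.7176  0.0239]
 [ 0.7169  0.6965 -0.0313]
 [-0.0392 -0.0046 -0.9992]]
p [ 0.7154 -0.0113  0.1116] yaw 44.1 k 6 twist/row -0.001
[[0.08, -0.05, 1.53], [0.08, -0.05, 1.53], [0.08, -0.05, 1.53], [0.08, -0.05, 1.53], [0.08, -0.05, 1.53], [0.08, -0.05, 1.53]]
```

Call:
drive_tool --pt "0.1 -0.1 1.5" --pt "0.1 -0.1 1.6" --pt "0.1 -0.1 1.6" --pt "0.1 -0.1 1.6" --pt "0.1 -0.1 1.5" --pt "0.1 -0.1 1.2" --pt "0 0 0" --twist '[0,0,0,0,0,0,0]' --jaw '[4,4,4,4,4,4,4]'

```text
time_s: 21.95
tcp_pos: [0.7016, -0.0151, 0.0086]
tcp_rot: [[-0.696, 0.718, 0.013], [0.717, 0.696, -0.03], [-0.031, -0.012, -0.999]]
wrist_force: [-0.5, -0.8, 0.4]
grip_width: 0.0397
```

```bash
python3 - <<'E'
from h import *
st();plan([.712,-.013,.004],44.5,step=2);snap('wrist','w24.png',(150,130,400,300),3)
E
```

```text
21.95 [ 0.7016 -0.0151  0.0086] 0.03970225556565804 [-0.5068 -0.7745  0.4233] q [-0.1307  0.6537  1.3466 -0.0316  1.1243 -0.8873]
[[-0.696   0.718   0.0132]
 [ 0.7174  0.696  -0.0305]
 [-0.0311 -0.0117 -0.9994]]
p [ 0.7016 -0.0151  0.0086] yaw 44.1 k 1 twist/row -0.007
[[-0.56, 0.9, 0.47]]
```

View pics/w24.png

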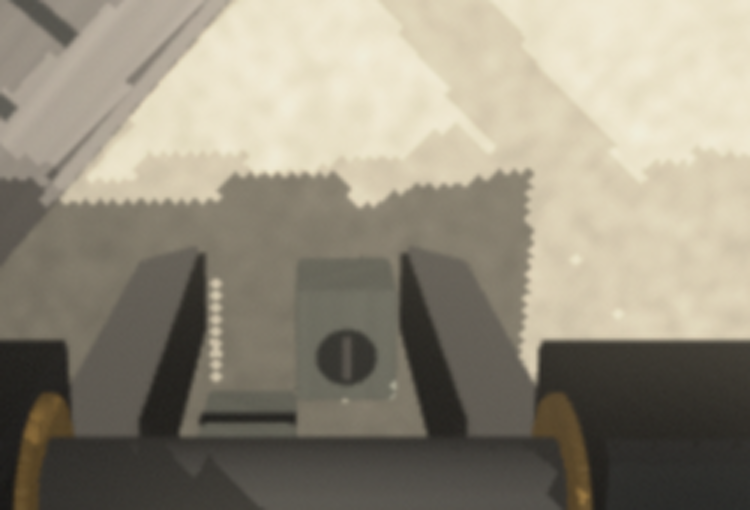

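Call:
drive_tool --pt "-0.3 0.5 0" --pt "-0.3 0.4 0.2" --pt "0 0 0.2" --pt "0 0 0" --twist '[0,0,0,0]' --jaw '[4,4,4,4]'

```text
time_s: 22.4
tcp_pos: [0.7177, -0.0134, 0.0093]
tcp_rot: [[-0.696, 0.718, 0.022], [0.717, 0.696, -0.031], [-0.038, -0.006, -0.999]]
wrist_force: [0.4, 0.5, -0.3]
grip_width: 0.0402
```

Call:
drive_tool --pt "0 0 0" --pt "0 0 0" --pt "0 0 0" --pt "0 0 -1" --pt "0 0 -2" --pt "0 0 -2" --pt "0 0 0" --twist '[0,0,0,0,0,0,0]' --jaw '[1,1,1,1,1,1,1]' --force 20

```text
time_s: 23.1
tcp_pos: [0.7164, -0.0116, 0.0626]
tcp_rot: [[-0.696, 0.718, 0.022], [0.717, 0.696, -0.032], [-0.038, -0.006, -0.999]]
wrist_force: [-0.0, -0.5, 0.1]
grip_width: 0.0196
```

```bash
python3 - <<'E'
from h import *
st();plan([.58,0.015,.055],90,step=4)
E
```

```text
23.1 [ 0.7164 -0.0116  0.0626] 0.019555475439439453 [-0.0214 -0.5135  0.114 ] q [-0.1231  0.612   1.2888 -0.0305  1.2149 -0.8832]
[[-0.6959  0.7178  0.0223]
 [ 0.7171  0.6962 -0.0315]
 [-0.0382 -0.0059 -0.9993]]
p [ 0.7164 -0.0116  0.0626] yaw 44.1 k 6 twist/row -0.133
[[1.91, -1.32, 0.06], [2.06, -1.06, 0.06], [2.19, -0.77, 0.06], [2.27, -0.48, 0.06], [2.31, -0.17, 0.06], [2.32, 0.14, 0.06]]
```

Call:
drive_tool --pt "1.8 -1.2 0" --pt "2 -1 0" --pt "2.2 -0.8 0" --pt "2.3 -0.5 0" --pt "2.3 -0.2 0" --pt "2.2 0.1 0" --pt "0 0 0" --twist '[-0.13,-0.13,-0.13,-0.13,-0.13,-0.13,0]' --jaw '[1,1,1,1,1,1,1]'

```text
time_s: 23.8
tcp_pos: [0.5769, 0.0142, 0.0565]
tcp_rot: [[-1.0, -0.01, 0.022], [-0.01, 0.999, -0.031], [-0.022, -0.032, -0.999]]
wrist_force: [0.3, -0.4, -0.9]
grip_width: 0.0196
```

```bash
python3 - <<'E'
from h import *
st();plan([.58,0.015,.013],90,step=2)
E
```

```text
23.8 [0.5769 0.0142 0.0565] 0.019612338715136457 [ 0.2901 -0.4166 -0.8591] q [-0.108   0.3607  1.6805 -0.0328  1.075  -1.6736]
[[-0.9997 -0.0097  0.0223]
 [-0.0104  0.9995 -0.0314]
 [-0.022  -0.0317 -0.9993]]
p [0.5769 0.0142 0.0565] yaw 90.6 k 3 twist/row 0.003
[[-0.07, 0.07, 1.45], [-0.07, 0.07, 1.45], [-0.07, 0.07, 1.45]]
```

Call:
drive_tool --pt "0 0.1 1.4" --pt "0 0.1 1.4" --pt "0 0.1 1.1" --pt "0 0 0.4" --pt "0 0 0" --pt "0 0 0" --pt "0 0 0" --twist '[0,0,0,0,0,0,0]' --jaw '[1,1,1,1,1,3.6,3.6]'

```text
time_s: 24.5
tcp_pos: [0.5835, 0.0147, 0.0111]
tcp_rot: [[-1.0, -0.001, 0.025], [-0.002, 0.999, -0.032], [-0.025, -0.032, -0.999]]
wrist_force: [-0.5, 0.1, -0.3]
grip_width: 0.0324
```

Call:
drive_tool --pt "0 0 -3" --pt "0 0 -4" --pt "0 0 -4" --pt "0 0 0" --twist '[0,0,0,0]' --jaw '[4,4,4,4]'

```text
time_s: 24.9
tcp_pos: [0.5797, 0.0181, 0.1193]
tcp_rot: [[-1.0, 0.001, 0.017], [0.0, 1.0, -0.031], [-0.017, -0.031, -0.999]]
wrist_force: [0.2, -0.0, -0.0]
grip_width: 0.0398
```

```bash
python3 - <<'E'
from h import *
st();plan([.7195,-.0488,.11],44.5,step=4.5);snap('wrist','w25.png',(140,60,400,280),3)
E
```

```text
24.9 [0.5797 0.0181 0.1193] 0.03977770479847052 [ 0.1733 -0.0479 -0.0354] q [-0.1005  0.2893  1.6272 -0.0315  1.2049 -1.6597]
[[-0.9998  0.0009  0.0173]
 [ 0.0004  0.9995 -0.0313]
 [-0.0173 -0.0313 -0.9994]]
p [0.5797 0.0181 0.1193] yaw 89.9 k 6 twist/row 0.132
[[-2.33, -1.11, 0.23], [-2.45, -0.79, 0.23], [-2.54, -0.46, 0.23], [-2.57, -0.12, 0.23], [-2.57, 0.22, 0.23], [-2.52, 0.56, 0.23]]
```

View pics/w25.png

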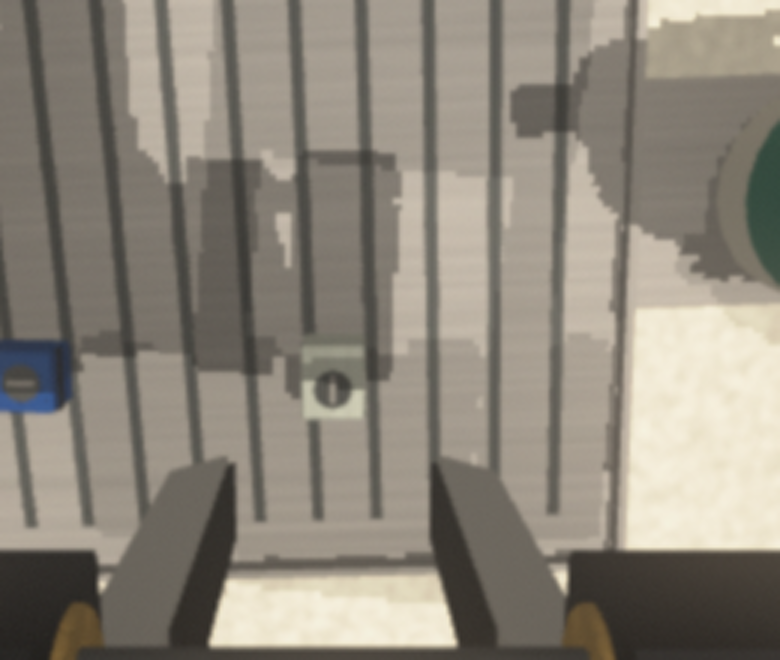

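The plain block is in the tray. Next is the second plain block at (0.7195, −0.049).

Call:
drive_tool --pt "-1.5 -0.8 0" --pt "-2.4 -0.9 0" --pt "-2.5 -0.6 0" --pt "-2.6 -0.2 0" --pt "-2.6 0.2 0" --pt "-2.6 0.5 0" --pt "-0.8 0.3 0" --pt "0 0 0" --twist '[0.12,0.13,0.13,0.13,0.13,0.13,0,0]' --jaw '[4,4,4,4,4,4,4,4]'

```text
time_s: 25.75
tcp_pos: [0.7098, -0.0538, 0.098]
tcp_rot: [[-0.697, 0.717, -0.016], [0.717, 0.697, -0.026], [-0.007, -0.03, -1.0]]
wrist_force: [-0.5, 0.1, -0.4]
grip_width: 0.0399
```

```bash
python3 - <<'E'
from h import *
st();plan([.7195,-.0488,.02],44.5,step=1.6);snap('wrist','w26.png',(150,130,400,300),3)
E
```

```text
25.75 [ 0.7098 -0.0538  0.098 ] 0.03993729354971178 [-0.4662  0.0885 -0.4324] q [-0.1834  0.5915  1.2423 -0.0293  1.3194 -0.9473]
[[-0.6972  0.7167 -0.0164]
 [ 0.7169  0.6967 -0.0259]
 [-0.0071 -0.0298 -0.9995]]
p [ 0.7098 -0.0538  0.098 ] yaw 44.2 k 5 twist/row -0.001
[[-0.05, 0.26, 1.55], [-0.05, 0.26, 1.55], [-0.05, 0.26, 1.55], [-0.05, 0.26, 1.55], [-0.05, 0.26, 1.55]]
```

View pics/w26.png

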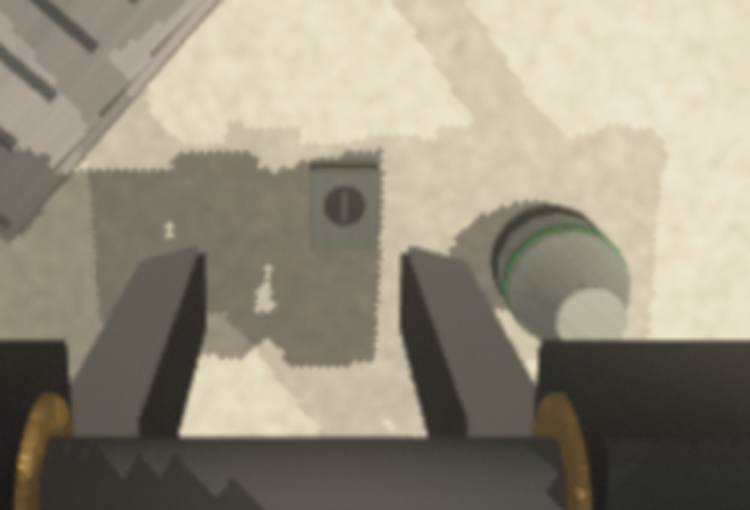

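```bash
python3 - <<'E'
from h import *
block('wrist',[(310,167),(378,165),(379,248),(311,250)],150,130,3)
E
```

```text
c [ 0.7198 -0.049 ] [(19.5, 46.3), (24.9, 136.0), (19.9, 46.5), (25.0, 135.0)]
```

Call:
drive_tool --pt "0 0.3 1.5" --pt "0 0.3 1.6" --pt "0 0.2 1.6" --pt "0 0.2 1.6" --pt "0 0.2 1.5" --pt "0 0 0" --twist '[-0.01,0,0,0,0,0]' --jaw '[4,4,4,4,4,4]'

```text
time_s: 26.4
tcp_pos: [0.7104, -0.0428, 0.0091]
tcp_rot: [[-0.71, 0.704, -0.026], [0.705, 0.709, -0.024], [0.002, -0.035, -0.999]]
wrist_force: [0.7, 0.2, 0.3]
grip_width: 0.0399
```

```bash
python3 - <<'E'
from h import *
st();plan([.7195,-.0488,.006],45.5,step=1.6)
E
```

```text
26.4 [ 0.7104 -0.0428  0.0091] 0.039931629967344735 [0.7472 0.1605 0.3422] q [-0.1681  0.6955  1.2755 -0.0298  1.1926 -0.9457]
[[-0.7096  0.7042 -0.0262]
 [ 0.7046  0.7092 -0.0236]
 [ 0.0019 -0.0352 -0.9994]]
p [ 0.7104 -0.0428  0.0091] yaw 45.2 k 1 twist/row -0.005
[[-1.07, 0.22, 0.3]]
```

Call:
drive_tool --pt "-0.5 0.1 0.1" --pt "-0.5 0.1 0.2" --pt "0 0 0" --pt "0 0 0" --twist '[0,0,0,0]' --jaw '[4,4,4,4]'

```text
time_s: 26.8
tcp_pos: [0.7209, -0.0494, 0.0067]
tcp_rot: [[-0.71, 0.704, -0.024], [0.705, 0.709, -0.024], [-0.0, -0.034, -0.999]]
wrist_force: [-0.6, -1.2, 0.9]
grip_width: 0.0398
```

```bash
python3 - <<'E'
from h import *
st();plan([.7195,-.0488,.006],45.5,step=1.6);snap('wrist','w27.png',(150,130,400,300),3)
E
```

```text
26.8 [ 0.7209 -0.0494  0.0067] 0.0398343663155487 [-0.6099 -1.1726  0.8954] q [-0.1747  0.717   1.2445 -0.0301  1.1994 -0.9524]
[[-0.7096  0.7042 -0.0237]
 [ 0.7046  0.7092 -0.0243]
 [-0.0003 -0.034  -0.9994]]
p [ 0.7209 -0.0494  0.0067] yaw 45.2 k 1 twist/row -0.005
[[0.15, -0.05, 0.08]]
```

View pics/w27.png

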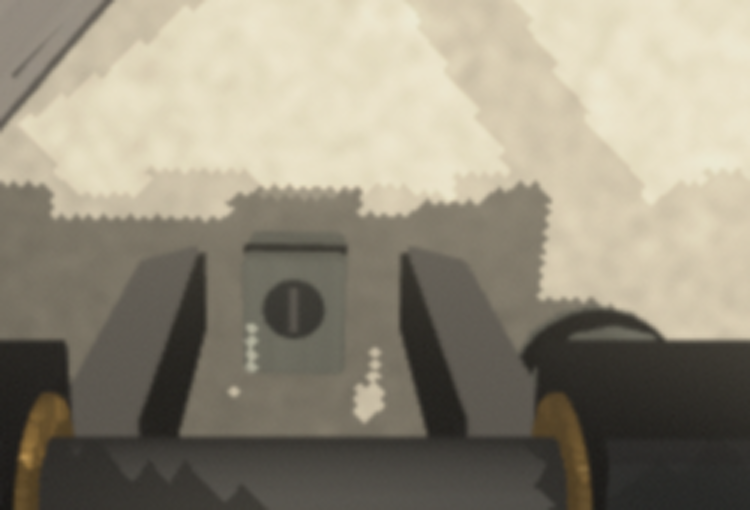

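The block is centred between the fingers, so I grip it and lift.

Call:
drive_tool --pt "0 0 0" --pt "0 0 0" --pt "0 0 0" --pt "0 0 -1" --pt "0 0 -2" --pt "0 0 -2" --pt "0 0 0" --twist '[0,0,0,0,0,0,0]' --jaw '[1,1,1,1,1,1,1]' --force 20

```text
time_s: 27.55
tcp_pos: [0.7226, -0.0482, 0.0611]
tcp_rot: [[-0.71, 0.704, -0.022], [0.705, 0.709, -0.025], [-0.002, -0.033, -0.999]]
wrist_force: [0.1, -0.3, -0.1]
grip_width: 0.02
```

```bash
python3 - <<'E'
from h import *
st();plan([.58,-0.035,.055],90,step=4)
E
```

```text
27.55 [ 0.7226 -0.0482  0.0611] 0.020008530087278965 [ 0.1144 -0.2519 -0.0561] q [-0.1726  0.6573  1.2193 -0.0292  1.2827 -0.953 ]
[[-0.7096  0.7043 -0.022 ]
 [ 0.7046  0.7092 -0.0245]
 [-0.0017 -0.0329 -0.9995]]
p [ 0.7226 -0.0482  0.0611] yaw 45.2 k 6 twist/row -0.13
[[1.84, -1.51, 0.15], [2.02, -1.26, 0.15], [2.17, -0.99, 0.15], [2.28, -0.7, 0.15], [2.35, -0.4, 0.15], [2.38, -0.09, 0.15]]
```

Call:
drive_tool --pt "1.7 -1.4 0" --pt "2 -1.3 0" --pt "2.2 -1 0" --pt "2.3 -0.7 0" --pt "2.3 -0.4 0" --pt "2.2 -0.1 0" --pt "0 0 0" --twist '[-0.13,-0.13,-0.13,-0.13,-0.13,-0.13,0]' --jaw '[1,1,1,1,1,1,1]'

```text
time_s: 28.25
tcp_pos: [0.5773, -0.0364, 0.0615]
tcp_rot: [[-0.999, -0.03, -0.022], [-0.03, 0.999, -0.024], [0.023, -0.024, -0.999]]
wrist_force: [0.5, 0.4, -0.8]
grip_width: 0.0199
```

```bash
python3 - <<'E'
from h import *
st();plan([.58,-0.035,.0105],90,step=2)
E
```

```text
28.25 [ 0.5773 -0.0364  0.0615] 0.019920532059711307 [ 0.5426  0.3811 -0.8091] q [-0.1958  0.3829  1.6368 -0.031   1.1393 -1.7832]
[[-0.9993 -0.0301 -0.0224]
 [-0.0296  0.9993 -0.0243]
 [ 0.0231 -0.0236 -0.9995]]
p [ 0.5773 -0.0364  0.0615] yaw 91.7 k 3 twist/row 0.01
[[-0.13, 0.08, 1.7], [-0.13, 0.09, 1.7], [-0.13, 0.09, 1.7]]
```

Call:
drive_tool --pt "0 0.1 1.5" --pt "0 0.1 1.5" --pt "0 0.1 1.3" --pt "0 0 0.6" --pt "0 0 0" --pt "0 0 0" --pt "0 0 0" --twist '[0.02,0,0,0,0,0,0]' --jaw '[1,1,1,1,1,3.6,3.6]'

```text
time_s: 28.95
tcp_pos: [0.5818, -0.0351, 0.0094]
tcp_rot: [[-1.0, 0.004, -0.018], [0.005, 1.0, -0.025], [0.018, -0.025, -1.0]]
wrist_force: [-0.4, -0.7, -0.6]
grip_width: 0.0324
```

Call:
drive_tool --pt "0 0 -3" --pt "0 0 -4" --pt "0 0 -3.5" --pt "0 0 0" --twist '[0,0,0,0]' --jaw '[4,4,4,4]'

```text
time_s: 29.35
tcp_pos: [0.5833, -0.0324, 0.1136]
tcp_rot: [[-1.0, 0.007, -0.024], [0.007, 1.0, -0.023], [0.024, -0.023, -0.999]]
wrist_force: [0.9, -0.5, 0.6]
grip_width: 0.0398
```

```bash
python3 - <<'E'
from h import *
st();plan([.785,-.061,.125],3.5,step=4.5);snap('wrist','w28.png',(120,60,400,280),2.8)
E
```

```text
29.35 [ 0.5833 -0.0324  0.1136] 0.03981691960194461 [ 0.9279 -0.4796  0.565 ] q [-0.1874  0.3303  1.5863 -0.0289  1.2444 -1.7416]
[[-0.9997  0.0068 -0.0241]
 [ 0.0073  0.9997 -0.0233]
 [ 0.0239 -0.0235 -0.9994]]
p [ 0.5833 -0.0324  0.1136] yaw 89.6 k 11 twist/row 0.137
[[-1.83, -0.25, -0.14], [-1.85, 0.0, -0.14], [-1.83, 0.25, -0.14], [-1.78, 0.5, -0.14], [-1.7, 0.74, -0.14], [-1.58, 0.96, -0.14], [-1.43, 1.17, -0.14], [-1.26, 1.35, -0.14], [-1.06, 1.51, -0.14], [-0.85, 1.64, -0.14], [-0.62, 1.74, -0.14]]
```

View pics/w28.png

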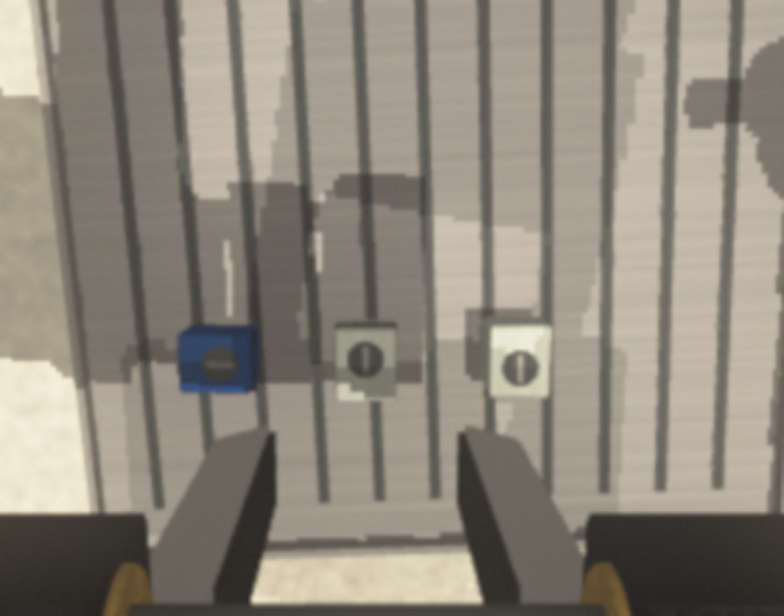

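Three blocks are in a row in the tray. Now the far blue block at (0.792, −0.061), gripped along x to keep clear of the objective.

Call:
drive_tool --pt "-1.2 -0.2 -0.3" --pt "-1.8 0 -0.2" --pt "-1.8 0.3 -0.2" --pt "-1.8 0.5 -0.1" --pt "-1.7 0.7 -0.1" --pt "-1.6 1 -0.1" --pt "-1.4 1.2 -0.1" --pt "-1.3 1.4 -0.1" --twist '[0.13,0.14,0.14,0.14,0.14,0.14,0.14,0.14]' --jaw '[4,4,4,4,4,4,4,4]'

```text
time_s: 30.2
tcp_pos: [0.7146, -0.0536, 0.0978]
tcp_rot: [[-0.395, 0.917, -0.057], [0.919, 0.394, -0.017], [0.007, -0.059, -0.998]]
wrist_force: [0.1, -0.5, 0.6]
grip_width: 0.0398
```

```bash
python3 - <<'E'
from h import *
st();plan([.780,-.061,.125],3.5,step=4.5)
E
```

```text
30.2 [ 0.7146 -0.0536  0.0978] 0.03982862498338499 [ 0.1156 -0.4961  0.5925] q [-0.1825  0.6304  1.1826 -0.0275  1.3819 -0.5826]
[[-0.3947  0.917  -0.0572]
 [ 0.9188  0.3944 -0.0169]
 [ 0.0071 -0.0592 -0.9982]]
p [ 0.7146 -0.0536  0.0978] yaw 23.3 k 3 twist/row 0.115
[[-1.08, 1.85, -1.02], [-0.86, 1.96, -1.02], [-0.63, 2.05, -1.02]]
```

Call:
drive_tool --pt "-1 1.8 -0.6" --pt "-0.8 2 -0.4" --pt "-0.6 2 -0.2" --pt "0 0 0" --twist '[0.11,0.11,0.11,0]' --jaw '[4,4,4,4]'

```text
time_s: 30.6
tcp_pos: [0.776, -0.0602, 0.0918]
tcp_rot: [[-0.059, 0.996, -0.073], [0.998, 0.058, -0.014], [-0.01, -0.074, -0.997]]
wrist_force: [-0.1, 0.5, -0.1]
grip_width: 0.04
```

```bash
python3 - <<'E'
from h import *
st();plan([.7923,-.061,.03],3.5,step=1.6);snap('wrist','w29.png',(130,100,400,300),2.9)
E
```

```text
30.6 [ 0.776  -0.0602  0.0918] 0.039994759454394645 [-0.1005  0.5482 -0.0518] q [-0.1766  0.7812  0.951  -0.0268  1.4794 -0.2318]
[[-0.059   0.9956 -0.0735]
 [ 0.9982  0.0581 -0.014 ]
 [-0.0097 -0.0741 -0.9972]]
p [ 0.776  -0.0602  0.0918] yaw 3.3 k 4 twist/row -0.001
[[-0.03, 0.52, 1.51], [-0.03, 0.52, 1.51], [-0.03, 0.52, 1.51], [-0.03, 0.52, 1.51]]
```

View pics/w29.png

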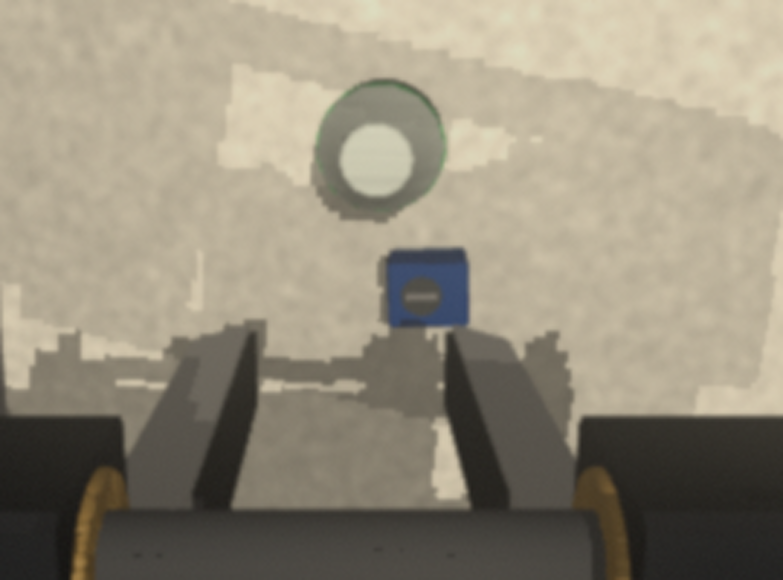

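```bash
python3 - <<'E'
from h import *
block('wrist',[(388,266),(466,263),(468,325),(390,327)],130,100,2.9)
E
```

```text
c [ 0.7935 -0.0629] [(22.5, 6.7), (18.8, 96.9), (22.9, 6.3), (18.6, 95.8)]
```

Call:
drive_tool --pt "0 0.6 0.3" --pt "0 0.6 1.2" --pt "0 0.5 1.4" --pt "0 0.4 1.4" --pt "0 0.3 1.3" --pt "0 0 0" --twist '[0,0,0,0,0,0]' --jaw '[4.4,4.4,4.4,4.4,4.4,4.4]'

```text
time_s: 31.25
tcp_pos: [0.7894, -0.0578, 0.023]
tcp_rot: [[-0.066, 0.994, -0.087], [0.998, 0.065, -0.012], [-0.006, -0.087, -0.996]]
wrist_force: [-0.4, -0.1, -0.6]
grip_width: 0.0439
```

```bash
python3 - <<'E'
from h import *
st();plan([.7923,-.061,.007],3.5,step=1.6);snap('wrist','w30.png',(130,100,400,300),2.9)
E
```

```text
31.25 [ 0.7894 -0.0578  0.023 ] 0.043859341066583235 [-0.3517 -0.1011 -0.5758] q [-0.1707  0.8847  0.9201 -0.0266  1.4202 -0.2311]
[[-0.0657  0.9941 -0.0865]
 [ 0.9978  0.0649 -0.0118]
 [-0.0061 -0.0871 -0.9962]]
p [ 0.7894 -0.0578  0.023 ] yaw 3.7 k 2 twist/row 0.002
[[-0.17, 0.2, 0.79], [-0.17, 0.2, 0.79]]
```

View pics/w30.png

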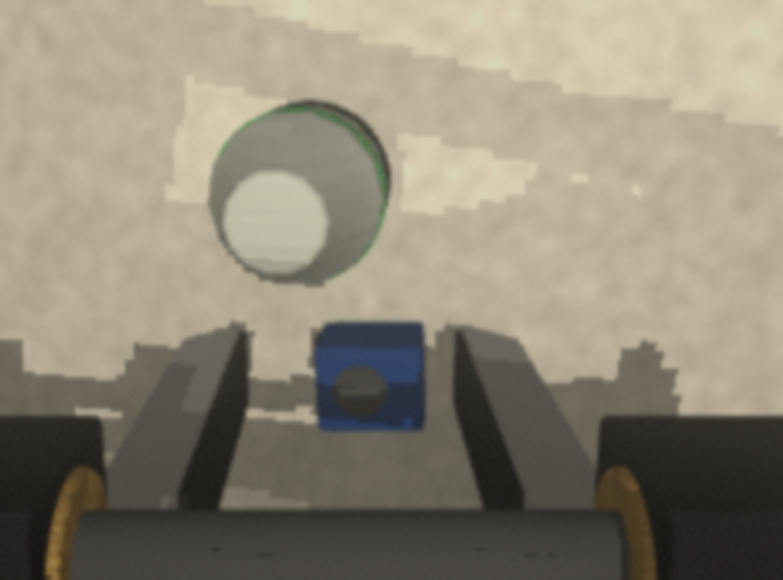

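Call:
drive_tool --pt "-0.2 0.2 0.7" --pt "-0.2 0.2 0.7" --pt "0 0 0.1" --pt "0 0 0" --twist '[0,0,0,0]' --jaw '[4.4,4.4,4.4,4.4]'

```text
time_s: 31.7
tcp_pos: [0.7945, -0.0625, 0.0098]
tcp_rot: [[-0.066, 0.994, -0.082], [0.998, 0.065, -0.013], [-0.007, -0.083, -0.997]]
wrist_force: [0.5, 1.2, -0.1]
grip_width: 0.0439
```

Call:
drive_tool --pt "0 0 0" --pt "0 0 0" --pt "0 0 0" --pt "0 0 -1" --pt "0 0 -2" --pt "0 0 -2" --pt "0 0 0" --twist '[0,0,0,0,0,0,0]' --jaw '[1,1,1,1,1,1,1]' --force 20

```text
time_s: 32.4
tcp_pos: [0.7994, -0.0619, 0.0643]
tcp_rot: [[-0.066, 0.995, -0.08], [0.998, 0.065, -0.013], [-0.008, -0.08, -0.997]]
wrist_force: [0.4, 0.3, -0.1]
grip_width: 0.0237
```

```bash
python3 - <<'E'
from h import *
st();plan([.53,-0.06,.07],3.5,step=4)
E
```

```text
32.4 [ 0.7994 -0.0619  0.0643] 0.023667667007144916 [ 0.4177  0.2633 -0.1115] q [-0.1736  0.8645  0.8673 -0.0266  1.4863 -0.2358]
[[-0.0657  0.9946 -0.0798]
 [ 0.9978  0.0649 -0.0129]
 [-0.0077 -0.0805 -0.9967]]
p [ 0.7994 -0.0619  0.0643] yaw 3.7 k 7 twist/row 0.001
[[0.28, -3.83, 0.23], [0.28, -3.83, 0.23], [0.27, -3.83, 0.23], [0.27, -3.83, 0.23], [0.27, -3.83, 0.23], [0.27, -3.83, 0.23], [0.27, -3.83, 0.23]]
```

Call:
drive_tool --pt "0.2 -2 -0.3" --pt "0.3 -3.5 0" --pt "0.3 -4 0.2" --pt "0.3 -4 0.2" --pt "0.3 -4 0.2" --pt "0.3 -4 0.2" --pt "0.3 -4 0.2" --pt "0.3 -1.5 0.1" --twist '[0,0,0,0,0,0,0,0]' --jaw '[1,1,1,1,1,1,1,1]'

```text
time_s: 33.2
tcp_pos: [0.519, -0.0559, 0.0744]
tcp_rot: [[-0.067, 0.995, -0.076], [0.998, 0.066, -0.014], [-0.009, -0.077, -0.997]]
wrist_force: [-0.6, -0.3, -0.3]
grip_width: 0.0242
```

```bash
python3 - <<'E'
from h import *
st();plan([.51,-0.06,.0135],3.5,step=1.6);snap('scene','s31.png',(140,120,400,340),2.9)
E
```

```text
33.2 [ 0.519  -0.0559  0.0744] 0.024246402937885263 [-0.6009 -0.3291 -0.2787] q [-0.2518  0.2949  1.7279 -0.0348  1.1894 -0.3041]
[[-0.0667  0.9949 -0.0761]
 [ 0.9977  0.0658 -0.0137]
 [-0.0086 -0.0769 -0.997 ]]
p [ 0.519  -0.0559  0.0744] yaw 3.8 k 4 twist/row 0.001
[[-0.07, -0.11, 1.54], [-0.07, -0.11, 1.54], [-0.07, -0.11, 1.54], [-0.07, -0.11, 1.54]]
```

View pics/s31.png

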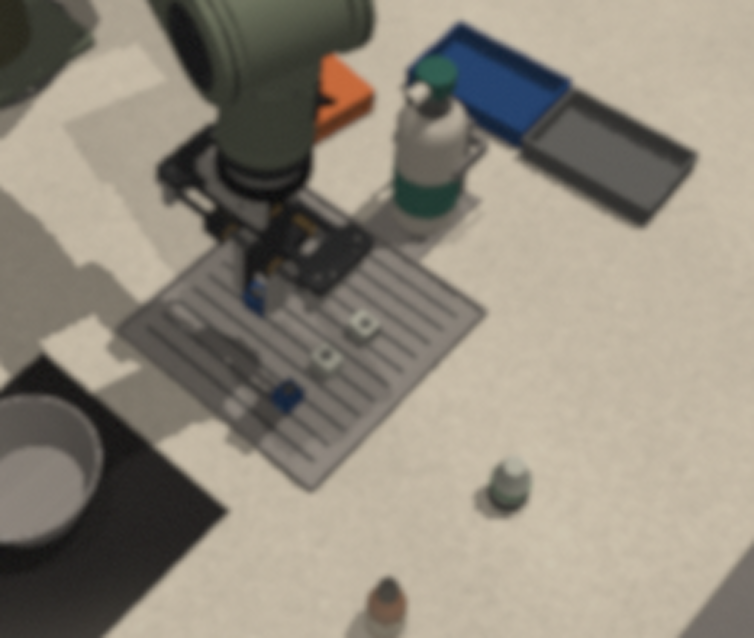

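Call:
drive_tool --pt "-0.1 0 1.4" --pt "-0.1 -0.1 1.5" --pt "-0.1 -0.1 1.5" --pt "0 0 1.2" --pt "0 0 0.4" --pt "0 0 0" --pt "0 0 0" --pt "0 0 0" --twist '[0,0,0,0,0,0,0,0]' --jaw '[1,1,1,1,1,1,3.6,3.6]'

```text
time_s: 34.05
tcp_pos: [0.5171, -0.0607, 0.0124]
tcp_rot: [[-0.067, 0.995, -0.074], [0.998, 0.066, -0.015], [-0.01, -0.074, -0.997]]
wrist_force: [-0.5, 0.6, 0.0]
grip_width: 0.035
```

Call:
drive_tool --pt "0 0 -3" --pt "0 0 -5" --pt "0 0 -5" --pt "0 0 -5" --pt "0 0 -5" --pt "0 0 -3" --pt "0 0 0" --twist '[0,0,0,0,0,0,0]' --jaw '[3.6,3,2,1,0,0,0]'

```text
time_s: 34.75
tcp_pos: [0.5383, -0.0567, 0.2763]
tcp_rot: [[-0.068, 0.995, -0.078], [0.998, 0.067, -0.013], [-0.007, -0.079, -0.997]]
wrist_force: [-0.3, -0.5, 0.1]
grip_width: 0.0003
```

```bash
python3 - <<'E'
from h import *
st();snap('scene','s32.png',(60,100,400,340),2.2);snap('top','t32.png')
save('top','t32c.png',(175,170,235,225),10)
print(pix('top',201,197,.199))
E
```

```text
34.75 [ 0.5383 -0.0567  0.2763] 0.000343334513083209 [-0.3364 -0.5271  0.1292] q [-0.245   0.1449  1.4695 -0.0313  1.5997 -0.3122]
[[-0.0677  0.9947 -0.0779]
 [ 0.9977  0.0669 -0.0127]
 [-0.0075 -0.0786 -0.9969]]
[0.5179 0.1642 0.199 ]
```

View pics/s32.png

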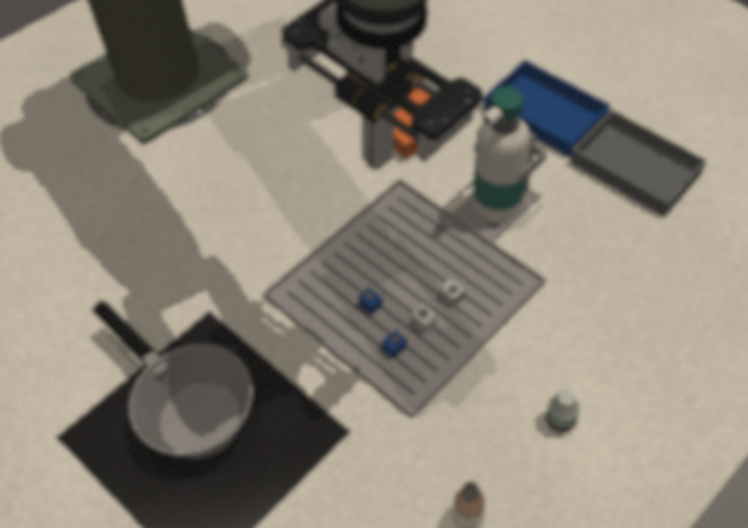

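View pics/t32c.png

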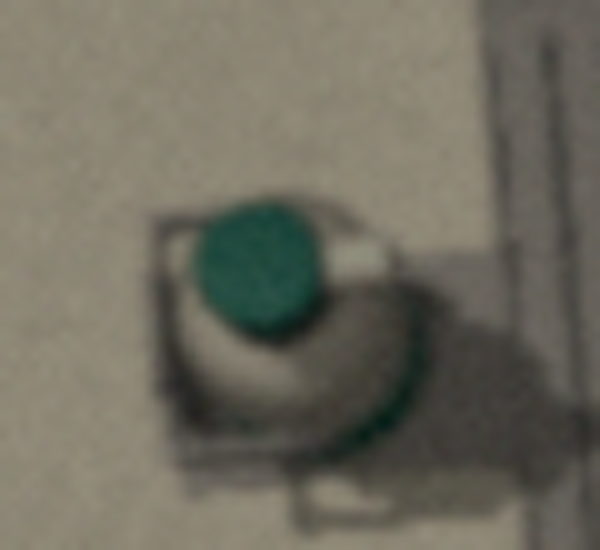

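All four blocks are in the tray and the pan is upright and released. The cap centre is at top pixel (201,197), which gives (0.519, 0.165). I go above it with the fingers shut.

```bash
python3 - <<'E'
from h import *
plan([.519,.165,.235],3.5,step=4)
E
```

```text
p [ 0.5354 -0.0562  0.2713] yaw 3.9 k 6 twist/row 0.001
[[3.7, 0.03, 0.59], [3.7, 0.02, 0.59], [3.7, 0.02, 0.59], [3.7, 0.02, 0.59], [3.7, 0.01, 0.59], [3.7, 0.01, 0.59]]
```

Call:
drive_tool --pt "2 0 0" --pt "4 0 0" --pt "4 0 0" --pt "4 0 0.3" --pt "4 0 0.5" --pt "3 0 0.7" --pt "1 0 0.7" --pt "0 0 0" --twist '[0,0,0,0,0,0,0,0]' --jaw '[0,0,0,0,0,0,0,0]'

```text
time_s: 35.65
tcp_pos: [0.5058, 0.1681, 0.2221]
tcp_rot: [[-0.063, 0.99, -0.128], [0.998, 0.062, -0.013], [-0.005, -0.128, -0.992]]
wrist_force: [-0.3, 0.2, -0.2]
grip_width: 0.0007
```

```bash
python3 - <<'E'
from h import *
st();plan([.519,.165,.205],3.5,step=1)
E
```

```text
35.65 [0.5058 0.1681 0.2221] 0.0006974247303787923 [-0.3193  0.2488 -0.2385] q [0.1538 0.198  1.5228 0.0071 1.5495 0.0907]
[[-0.0628  0.9898 -0.1279]
 [ 0.998   0.0617 -0.0126]
 [-0.0046 -0.1284 -0.9917]]
p [0.5058 0.1681 0.2221] yaw 3.6 k 3 twist/row 0.0
[[-0.13, 0.5, 0.51], [-0.13, 0.5, 0.51], [-0.13, 0.5, 0.51]]
```

Call:
drive_tool --pt "-0.1 0.3 0.4" --pt "-0.1 0.3 0.5" --pt "-0.1 0.1 0.4" --pt "0 0 0" --twist '[0,0,0,0]' --jaw '[0,0,0,0]'

```text
time_s: 36.05
tcp_pos: [0.5114, 0.1603, 0.2047]
tcp_rot: [[-0.058, 0.99, -0.132], [0.998, 0.056, -0.015], [-0.007, -0.133, -0.991]]
wrist_force: [-0.5, 0.2, 1.3]
grip_width: 0.0003
```

```bash
python3 - <<'E'
from h import *
st();plan([.511,.165,.185],3.5,step=.5);snap('scene','s33.png',(220,90,370,220),5)
E
```

```text
36.05 [0.5114 0.1603 0.2047] 0.00034109590529102213 [-0.5352  0.2136  1.3374] q [0.1398 0.2214 1.5317 0.0038 1.5217 0.082 ]
[[-0.0578  0.9896 -0.132 ]
 [ 0.9983  0.0563 -0.0147]
 [-0.0071 -0.1327 -0.9911]]
p [0.5114 0.1603 0.2047] yaw 3.3 k 5 twist/row -0.001
[[0.1, 0.05, 0.39], [0.1, 0.05, 0.39], [0.1, 0.05, 0.39], [0.1, 0.05, 0.39], [0.1, 0.05, 0.39]]
```

View pics/s33.png

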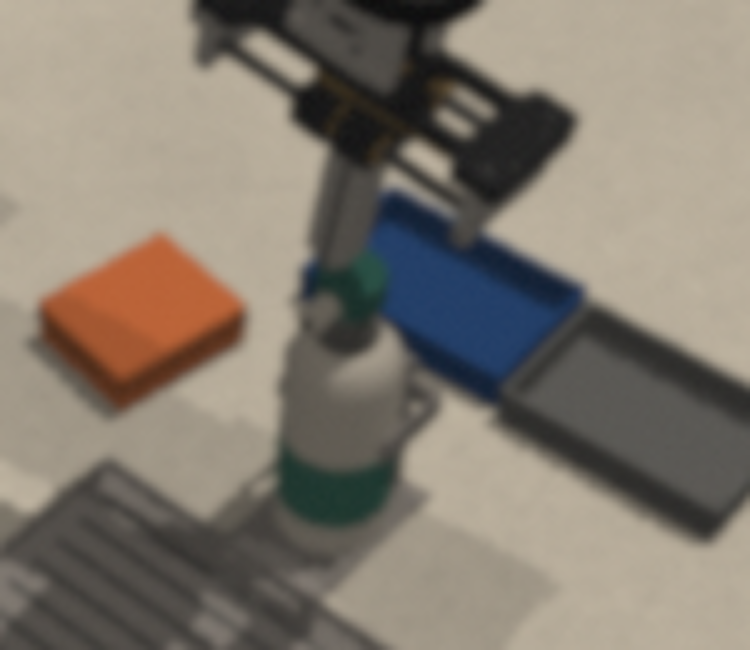

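Call:
drive_tool --pt "0.4 0.2 0.2" --pt "0.1 0.1 0.5" --pt "0.1 0.1 0.5" --pt "0 0.1 0.5" --twist '[0,0,0,0]' --jaw '[0,0,0,0]'

```text
time_s: 36.5
tcp_pos: [0.5153, 0.1653, 0.19]
tcp_rot: [[-0.056, 0.99, -0.129], [0.998, 0.055, -0.016], [-0.009, -0.129, -0.992]]
wrist_force: [-2.5, -1.0, 8.2]
grip_width: 0.0005
```

Call:
drive_tool --pt "0 0 0.4" --pt "0 0 0.4" --pt "0 0 0.3" --twist '[0,0,0]' --jaw '[0,0,0]'

```text
time_s: 36.8
tcp_pos: [0.5153, 0.1653, 0.1894]
tcp_rot: [[-0.057, 0.991, -0.123], [0.998, 0.056, -0.017], [-0.01, -0.124, -0.992]]
wrist_force: [-4.5, -0.7, 10.9]
grip_width: 0.0004
```

```bash
python3 - <<'E'
from h import *
st();snap('scene','s34.png',(60,100,400,340),2.2)
E
```

```text
36.8 [0.5153 0.1653 0.1894] 0.00043446192649976517 [-4.5145 -0.7031 10.8553] q [0.1493 0.2391 1.5417 0.0019 1.4856 0.0924]
[[-0.0573  0.9907 -0.1235]
 [ 0.9983  0.0556 -0.0167]
 [-0.0097 -0.1242 -0.9922]]
```

View pics/s34.png

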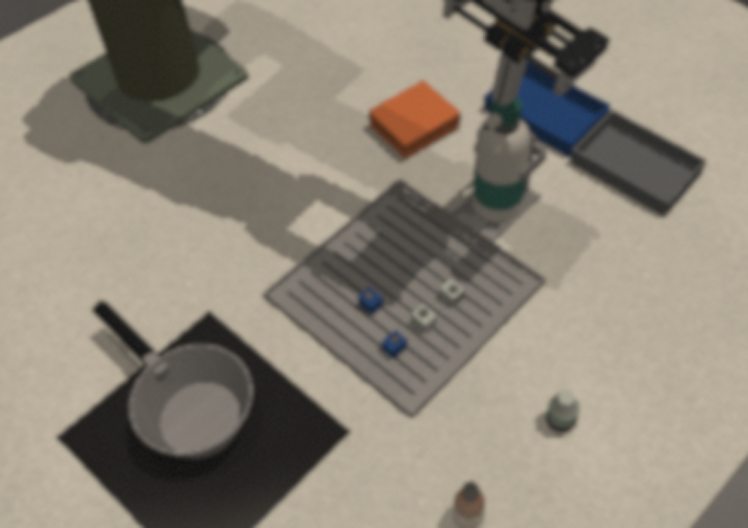

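The cap bottomed out: TCP z barely moved while the force rose to 11 N, and the blocks are still in the tray. I release it.

Call:
drive_tool --pt "0 0 -1" --pt "0 0 -2" --pt "0 0 -2" --pt "0 0 0" --pt "0 0 0" --twist '[0,0,0,0,0]' --jaw '[0,0,0,0,0]'

```text
time_s: 37.35
tcp_pos: [0.5218, 0.1676, 0.2405]
tcp_rot: [[-0.059, 0.991, -0.121], [0.998, 0.057, -0.015], [-0.008, -0.122, -0.993]]
wrist_force: [0.5, 0.3, -0.6]
grip_width: 0.0006
```

```bash
python3 - <<'E'
from h import *
st();snap('scene','s35.png',(220,90,370,220),5);snap('top','t35.png')
for f in (196.6,): pass
X=cloud('top'); print(X[193:201,198:205,2])
E
```

```text
37.35 [0.5218 0.1676 0.2405] 0.0006235527757826425 [ 0.461   0.3248 -0.5653] q [0.151  0.2131 1.4662 0.0029 1.5846 0.0925]
[[-0.0589  0.9909 -0.121 ]
 [ 0.9982  0.0574 -0.0155]
 [-0.0084 -0.1217 -0.9925]]
[[0.39   0.3879 0.3891 0.3622 0.6335 0.6335 0.6331]
 [0.3891 0.3852 0.3837 0.3572    nan 0.6335 0.6347]
 [0.3852 0.3859 0.39   0.3622 0.3611 0.6333 0.633 ]
 [0.3874 0.3866 0.3868 0.3788 0.3601 0.6345 0.6321]
 [0.3879 0.3934 0.3849 0.389  0.3668 0.6362 0.6365]
 [0.3865 0.3871 0.3879 0.6313 0.6325 0.635  0.6333]
 [0.6332 0.6321 0.6303 0.6308 0.6309 0.6337 0.6359]
 [0.6341 0.6303 0.6312 0.6327 0.6282 0.629  0.6327]]
```

View pics/s35.png

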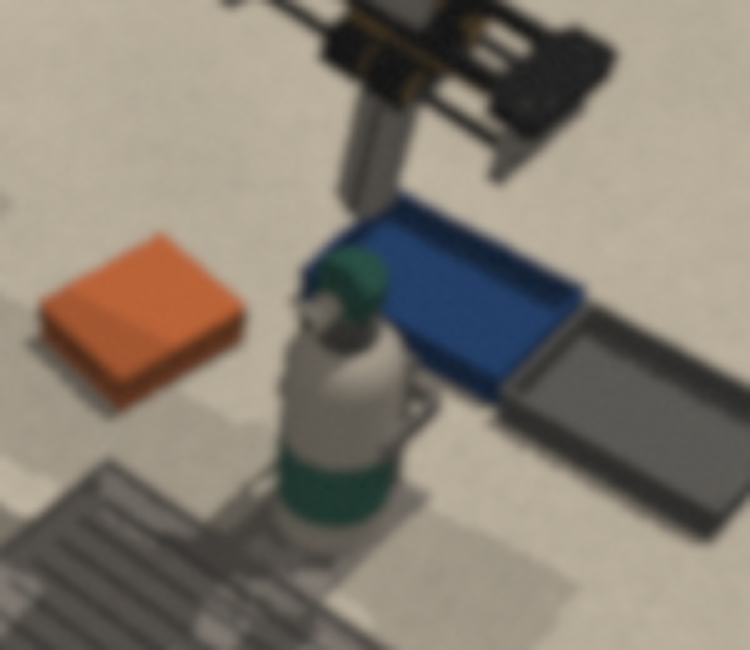

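The cap is back up. Now I sort, starting with the plain block at (0.583, 0.015) and the jaws along y.

```bash
python3 - <<'E'
from h import *
plan([.575,.02,.2],90,step=4)
E
```

```text
p [0.5215 0.1675 0.2402] yaw 3.3 k 11 twist/row -0.138
[[-1.36, 0.45, 0.32], [-1.41, 0.26, 0.32], [-1.43, 0.06, 0.32], [-1.43, -0.13, 0.32], [-1.4, -0.33, 0.32], [-1.34, -0.52, 0.32], [-1.26, -0.7, 0.32], [-1.15, -0.86, 0.32], [-1.02, -1.01, 0.32], [-0.87, -1.14, 0.32], [-0.71, -1.25, 0.32]]
```

Call:
drive_tool --pt "-1.3 0.4 0" --pt "-1.4 0.3 0" --pt "-1.4 0.1 0" --pt "-1.4 -0.1 0" --pt "-1.4 -0.3 0.3" --pt "-1.3 -0.5 0.3" --pt "-1.3 -0.7 0.5" --pt "-1.2 -0.9 0.5" --twist '[-0.14,-0.14,-0.14,-0.14,-0.14,-0.14,-0.14,-0.14]' --jaw '[0,0,1,2,3,4,4,4]'

```text
time_s: 38.25
tcp_pos: [0.5603, 0.0616, 0.208]
tcp_rot: [[-0.933, 0.332, -0.139], [0.337, 0.941, -0.016], [0.126, -0.061, -0.99]]
wrist_force: [-0.0, -0.3, 0.1]
grip_width: 0.0397
```

```bash
python3 - <<'E'
from h import *
st();plan([.582,.015,.15],90,step=4)
E
```

```text
38.25 [0.5603 0.0616 0.208 ] 0.03965675665531266 [-0.0425 -0.2739  0.1007] q [-0.0318  0.2835  1.4484 -0.0199  1.5484 -1.2583]
[[-0.9332  0.3315 -0.1388]
 [ 0.3368  0.9415 -0.0155]
 [ 0.1255 -0.0612 -0.9902]]
p [0.5603 0.0616 0.208 ] yaw 70.6 k 3 twist/row -0.113
[[-1.44, -1.1, 1.84], [-1.31, -1.26, 1.84], [-1.16, -1.4, 1.84]]
```

Call:
drive_tool --pt "-1.4 -1.1 1.5" --pt "-1.3 -1.3 2.3" --pt "-1.2 -1.4 2.3" --pt "0 0 2.3" --pt "0 0 0" --pt "0 0 0" --twist '[-0.11,-0.11,-0.11,0,0,0]' --jaw '[4,4,4,4,4,4]'

```text
time_s: 38.85
tcp_pos: [0.574, 0.0112, 0.1105]
tcp_rot: [[-0.989, -0.003, -0.15], [-0.001, 1.0, -0.014], [0.15, -0.013, -0.989]]
wrist_force: [0.5, 0.1, 0.1]
grip_width: 0.0399
```

```bash
python3 - <<'E'
from h import *
st();plan([.582,.015,.05],90,step=2);snap('wrist','w36.png',None,1.5)
E
```

```text
38.85 [0.574  0.0112 0.1105] 0.0398669212810966 [0.4973 0.1012 0.1103] q [-0.1128  0.4034  1.5018 -0.0311  1.385  -1.6775]
[[-0.9886 -0.0029 -0.1504]
 [-0.0009  0.9999 -0.0137]
 [ 0.1504 -0.0134 -0.9885]]
p [0.574  0.0112 0.1105] yaw 90.2 k 4 twist/row 0.001
[[-0.42, 0.11, 1.46], [-0.42, 0.11, 1.46], [-0.42, 0.11, 1.46], [-0.42, 0.12, 1.46]]
```

View pics/w36.png

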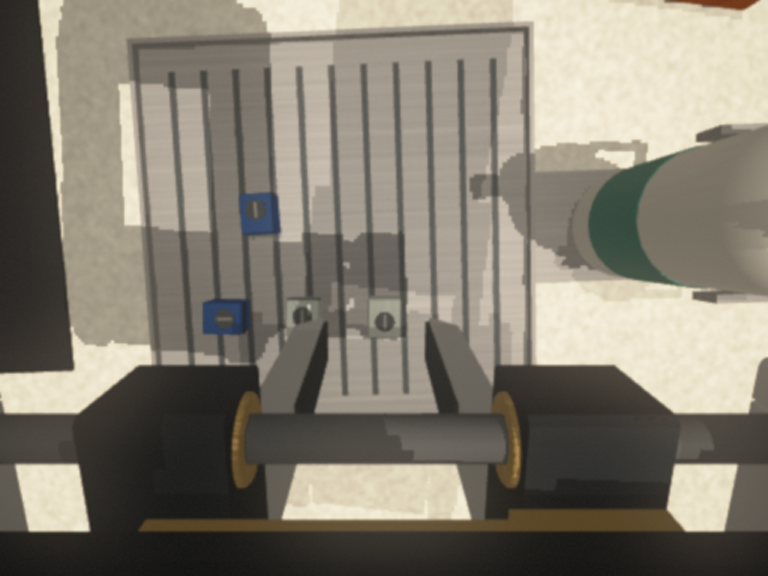

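```bash
python3 - <<'E'
from h import *
save('wrist','w36c.png',(130,120,280,230),5)
E
```

```text
(no output)
```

View pics/w36c.png

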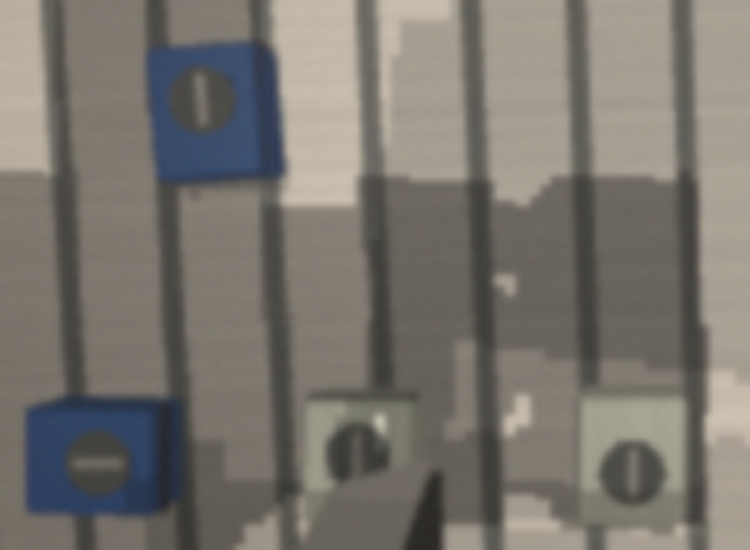

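```bash
python3 - <<'E'
from h import *
for c in([(580,400),(687,398),(688,523),(580,525)],[(26,408),(158,402),(164,512),(28,515)],[(148,47),(255,42),(265,177),(158,184)]): block('wrist',c,130,120,5,z=.023)
plan([.583,.0165,.03],90,step=1.6)
E
```

```text
c [0.5789 0.0168] [(19.3, 91.3), (22.9, 0.9), (19.6, 91.4), (22.9, 0.1)]
c [ 0.579  -0.0814] [(24.1, 92.9), (20.2, 1.9), (24.9, 91.6), (19.7, 179.5)]
c [ 0.5164 -0.0597] [(19.1, 92.7), (23.9, 3.4), (19.3, 93.9), (24.3, 3.0)]
p [0.5736 0.0114 0.1102] yaw 90.2 k 6 twist/row 0.001
[[-0.36, 0.1, 1.3], [-0.36, 0.1, 1.3], [-0.36, 0.1, 1.3], [-0.36, 0.1, 1.3], [-0.36, 0.1, 1.3], [-0.36, 0.1, 1.3]]
```

Call:
drive_tool --pt "-0.4 0.1 1.5" --pt "-0.3 0.1 1.5" --pt "-0.3 0.1 1.5" --pt "-0.3 0.1 1.5" --pt "-0.3 0.1 1.5" --pt "-0.3 0 1.2" --pt "0 0 0" --twist '[0,0,0,0,0,0,0]' --jaw '[4,4,4,4,4,4,4]'

```text
time_s: 39.6
tcp_pos: [0.5816, 0.017, 0.0159]
tcp_rot: [[-0.989, -0.005, -0.147], [-0.003, 1.0, -0.014], [0.147, -0.014, -0.989]]
wrist_force: [0.1, 0.3, 0.4]
grip_width: 0.0401
```

```bash
python3 - <<'E'
from h import *
st();plan([.579,.0165,.008],90,step=1.6);snap('wrist','w37.png',(150,130,400,300),3)
E
```

```text
39.6 [0.5816 0.017  0.0159] 0.040055026189114946 [0.079  0.2975 0.4426] q [-0.1022  0.5339  1.5326 -0.0309  1.2204 -1.6644]
[[-0.9892 -0.0051 -0.1468]
 [-0.0031  0.9999 -0.0141]
 [ 0.1469 -0.0135 -0.9891]]
p [0.5816 0.017  0.0159] yaw 90.3 k 1 twist/row 0.005
[[0.14, -0.04, 0.82]]
```

View pics/w37.png

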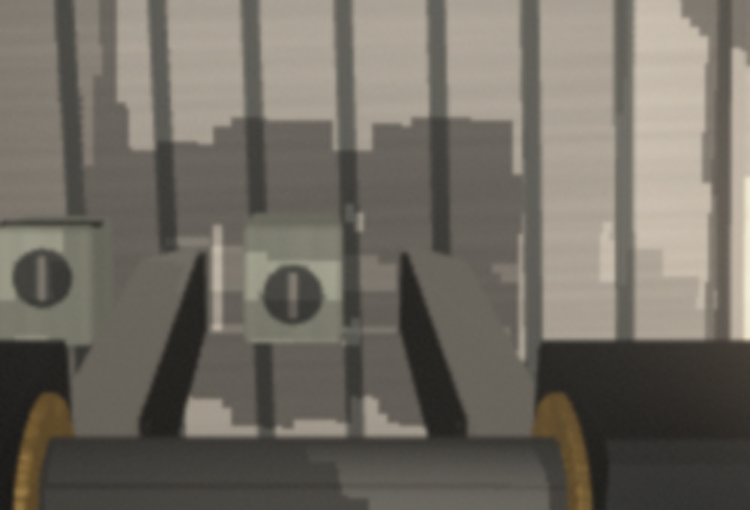

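Call:
drive_tool --pt "0.1 0 0.5" --pt "0.1 0 0.3" --pt "0 0 0" --pt "0 0 0" --pt "0 0 0" --pt "0 0 -2" --pt "0 0 -4" --pt "0 0 -3" --twist '[0,0,0,0,0,0,0,0]' --jaw '[4,4,1,1,1,1,1,1]' --force 20

```text
time_s: 40.45
tcp_pos: [0.5889, 0.0181, 0.0972]
tcp_rot: [[-0.988, -0.005, -0.153], [-0.003, 1.0, -0.014], [0.153, -0.013, -0.988]]
wrist_force: [0.9, -0.7, -0.9]
grip_width: 0.0201
```

```bash
python3 - <<'E'
from h import *
st();plan([.67,.17,.13],90,step=3.5);plan([.64,.335,.09],90,step=3.5)
E
```

```text
40.45 [0.5889 0.0181 0.0972] 0.020124618083383467 [ 0.8782 -0.7045 -0.8685] q [-0.0994  0.4491  1.4669 -0.0292  1.3775 -1.666 ]
[[-0.9882 -0.0046 -0.1533]
 [-0.0025  0.9999 -0.0135]
 [ 0.1533 -0.013  -0.9881]]
p [0.5889 0.0181 0.0972] yaw 90.3 k 6 twist/row 0.001
[[-1.26, 2.52, -0.78], [-1.26, 2.52, -0.78], [-1.26, 2.52, -0.78], [-1.25, 2.52, -0.78], [-1.25, 2.52, -0.78], [-1.25, 2.52, -0.78]]
p [0.5889 0.0181 0.0972] yaw 90.3 k 10 twist/row 0.0
[[-0.52, 3.17, -0.05], [-0.52, 3.17, -0.05], [-0.52, 3.17, -0.05], [-0.52, 3.17, -0.05], [-0.52, 3.17, -0.05], [-0.52, 3.17, -0.05], [-0.52, 3.17, -0.05], [-0.51, 3.17, -0.05], [-0.51, 3.17, -0.05], [-0.51, 3.17, -0.05]]
```

Call:
drive_tool --pt "-2 0.5 -1" --pt "-2.5 1.5 -1" --pt "-2.5 2.5 -1" --pt "-1.5 3 -0.5" --pt "0 3.5 -0.2" --pt "0 3.5 0" --pt "0 3.5 0" --pt "0 3.5 0" --twist '[0,0,0,0,0,0,0,0]' --jaw '[1,1,1,1,1,1,1,1]'

```text
time_s: 41.25
tcp_pos: [0.6893, 0.2344, 0.1299]
tcp_rot: [[-0.991, 0.006, -0.134], [0.008, 1.0, -0.014], [0.134, -0.015, -0.991]]
wrist_force: [0.8, 0.6, -1.0]
grip_width: 0.0199
```

```bash
python3 - <<'E'
from h import *
st();plan([.635,.338,.09],90,step=3.5)
E
```

```text
41.25 [0.6893 0.2344 0.1299] 0.01991578983040277 [ 0.8009  0.572  -0.9722] q [ 0.203   0.6848  1.0334  0.013   1.5578 -1.3616]
[[-0.991   0.0063 -0.1339]
 [ 0.0082  0.9999 -0.0143]
 [ 0.1338 -0.0153 -0.9909]]
p [0.6893 0.2344 0.1299] yaw 89.6 k 4 twist/row -0.002
[[1.23, 2.6, 1.13], [1.23, 2.6, 1.13], [1.22, 2.6, 1.13], [1.22, 2.6, 1.13]]
```

Call:
drive_tool --pt "1 2.6 0.5" --pt "1.1 2.6 1" --pt "1.1 2.6 1" --pt "1.1 2.2 1" --pt "0 0 0" --pt "0 0 0" --twist '[0,0,0,0,0,0]' --jaw '[1,1,1,1,1,1]'

```text
time_s: 41.85
tcp_pos: [0.6406, 0.3442, 0.0998]
tcp_rot: [[-0.992, -0.001, -0.13], [0.001, 1.0, -0.013], [0.13, -0.013, -0.991]]
wrist_force: [0.5, 0.7, -0.3]
grip_width: 0.0201
```

```bash
python3 - <<'E'
from h import *
st();plan([.637,.340,.016],90,step=1.5);snap('wrist','w38.png',None,1.5)
E
```

```text
41.85 [0.6406 0.3442 0.0998] 0.020102415495141978 [ 0.4774  0.6527 -0.3327] q [ 0.3586  0.6997  1.0722  0.0331  1.4961 -1.2168]
[[-0.9916 -0.001  -0.1296]
 [ 0.0008  0.9999 -0.0133]
 [ 0.1296 -0.0133 -0.9915]]
p [0.6406 0.3442 0.0998] yaw 90.1 k 6 twist/row 0.0
[[-0.12, -0.05, 1.39], [-0.12, -0.05, 1.39], [-0.12, -0.05, 1.39], [-0.12, -0.05, 1.39], [-0.12, -0.05, 1.39], [-0.12, -0.05, 1.39]]
```

View pics/w38.png

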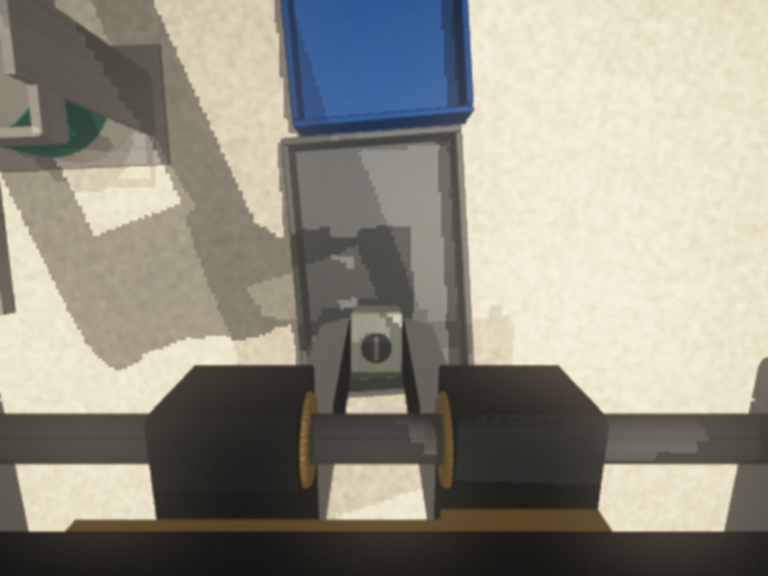

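Call:
drive_tool --pt "-0.1 0 1.4" --pt "-0.1 0 1.5" --pt "-0.1 0 1.5" --pt "-0.1 0 1.5" --pt "-0.1 0 1.5" --pt "0 0 0.8" --pt "0 0 0" --pt "0 0 0" --twist '[0,0,0,0,0,0,0,0]' --jaw '[1,1,1,1,1,1,1,3]'

```text
time_s: 42.7
tcp_pos: [0.638, 0.3378, 0.0108]
tcp_rot: [[-0.992, 0.007, -0.128], [0.008, 1.0, -0.012], [0.128, -0.013, -0.992]]
wrist_force: [-0.3, -0.9, 0.4]
grip_width: 0.0247
```

Call:
drive_tool --pt "0 0 0" --pt "0 0 -3" --pt "0 0 -5" --pt "0 0 -3" --pt "0 0 0" --twist '[0,0,0,0,0]' --jaw '[3.6,4,4,4,4]'

```text
time_s: 43.2
tcp_pos: [0.6503, 0.339, 0.1199]
tcp_rot: [[-0.991, 0.006, -0.134], [0.008, 1.0, -0.015], [0.134, -0.016, -0.991]]
wrist_force: [0.6, -0.3, 1.0]
grip_width: 0.04
```

```bash
python3 - <<'E'
from h import *
st();plan([.67,.1,.13],90,step=4);snap('wrist','w39.png',None,1.2)
E
```

```text
43.2 [0.6503 0.339  0.1199] 0.04003703625257672 [ 0.6296 -0.2926  0.9973] q [ 0.3477  0.7006  1.0291  0.032   1.5435 -1.2195]
[[-0.9909  0.0056 -0.1342]
 [ 0.0076  0.9999 -0.0147]
 [ 0.1341 -0.0156 -0.9908]]
p [0.6503 0.339  0.1199] yaw 89.7 k 6 twist/row -0.001
[[-0.33, -3.98, -0.15], [-0.33, -3.98, -0.15], [-0.33, -3.98, -0.15], [-0.32, -3.98, -0.15], [-0.32, -3.98, -0.15], [-0.31, -3.98, -0.15]]
```

View pics/w39.png

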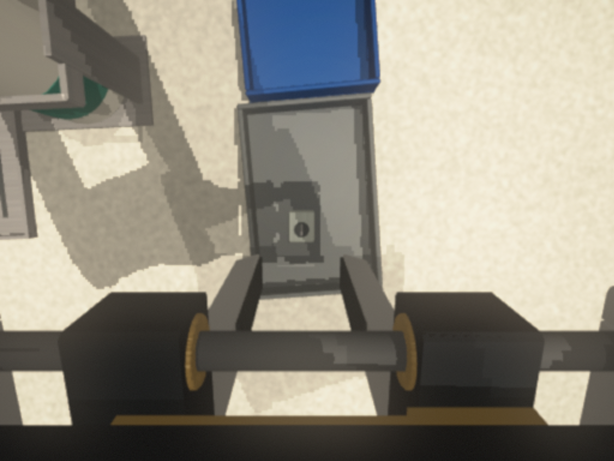

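The first plain block is in the grey bin. I return for the second one, at about (0.58, −0.034).

Call:
drive_tool --pt "-0.3 -2.5 -0.5" --pt "-0.5 -4.5 0" --pt "-0.5 -4.8 0" --pt "-0.3 -4.8 0" --pt "0 -4.8 0" --pt "1 -4.8 0" --pt "1.5 -4.5 0" --pt "2 -4 0" --twist '[0,0,0,0,0,0,0,0]' --jaw '[4,4,4,4,4,4,4,4]'

```text
time_s: 44.05
tcp_pos: [0.6076, -0.0122, 0.1102]
tcp_rot: [[-0.986, -0.009, -0.165], [-0.006, 1.0, -0.018], [0.165, -0.016, -0.986]]
wrist_force: [0.7, -0.8, 0.4]
grip_width: 0.0399
```

```bash
python3 - <<'E'
from h import *
st();plan([.59,-.034,.11],90,step=3)
E
```

```text
44.05 [ 0.6076 -0.0122  0.1102] 0.039890532172632075 [ 0.7482 -0.7537  0.3717] q [-0.1394  0.4793  1.3951 -0.0408  1.4291 -1.7089]
[[-0.9863 -0.0091 -0.165 ]
 [-0.0063  0.9998 -0.0177]
 [ 0.1651 -0.0164 -0.9861]]
p [ 0.6076 -0.0122  0.1102] yaw 90.5 k 1 twist/row 0.009
[[1.75, -2.17, 0.35]]
```

Call:
drive_tool --pt "1.2 -1 0.2" --pt "0.6 -1 0.2" --pt "0 0 0" --pt "0 0 0" --twist '[0,0,0,0]' --jaw '[4,4,4,4]'

```text
time_s: 44.45
tcp_pos: [0.5806, -0.0375, 0.1014]
tcp_rot: [[-0.984, -0.002, -0.179], [0.001, 1.0, -0.015], [0.179, -0.015, -0.984]]
wrist_force: [0.3, 0.1, 0.6]
grip_width: 0.0399
```

```bash
python3 - <<'E'
from h import *
st();snap('wrist','w40.png',(130,110,380,280),3)
E
```

```text
44.45 [ 0.5806 -0.0375  0.1014] 0.0399472260682388 [0.341  0.1238 0.5895] q [-0.1849  0.4483  1.462  -0.0484  1.4061 -1.7442]
[[-0.9838 -0.0019 -0.1793]
 [ 0.0008  0.9999 -0.015 ]
 [ 0.1794 -0.0149 -0.9837]]
```

View pics/w40.png

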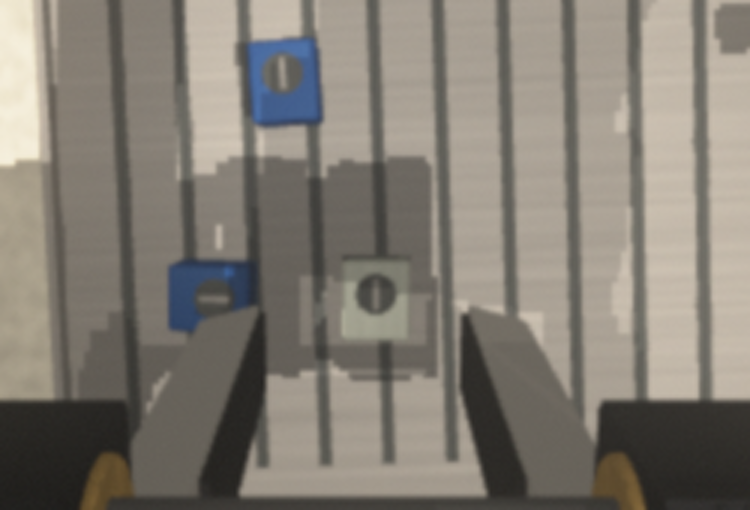

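```bash
python3 - <<'E'
from h import *
block('wrist',[(343,262),(410,259),(408,340),(343,340)],130,110,3,z=.023)
plan([.58,-.034,.03],90,step=1.5)
E
```

```text
c [ 0.5798 -0.0334] [(19.5, 92.7), (23.8, 178.9), (19.0, 90.2), (22.9, 0.1)]
p [ 0.5807 -0.0373  0.1013] yaw 90.1 k 5 twist/row 0.0
[[-0.24, 0.09, 1.4], [-0.24, 0.09, 1.4], [-0.24, 0.09, 1.4], [-0.24, 0.09, 1.4], [-0.24, 0.09, 1.4]]
```

Call:
drive_tool --pt "-0.3 0.1 1.4" --pt "-0.2 0.1 1.4" --pt "-0.2 0.1 1.4" --pt "-0.2 0.1 1.4" --pt "-0.2 0.1 1" --pt "0 0 0" --pt "0 0 0" --twist '[0,0,0,0,0,0,0]' --jaw '[3.2,3.2,3.2,3.2,3.2,3.2,3.2]'

```text
time_s: 45.2
tcp_pos: [0.5796, -0.0285, 0.0254]
tcp_rot: [[-0.983, -0.009, -0.183], [-0.006, 1.0, -0.015], [0.183, -0.014, -0.983]]
wrist_force: [0.1, -0.8, -0.2]
grip_width: 0.032
```

```bash
python3 - <<'E'
from h import *
st();plan([.579,-.0335,.008],90,step=1.5)
E
```

```text
45.2 [ 0.5796 -0.0285  0.0254] 0.03199287895423242 [ 0.0887 -0.7518 -0.1921] q [-0.1711  0.5415  1.5016 -0.0479  1.2773 -1.7313]
[[-0.9831 -0.0087 -0.1826]
 [-0.0061  0.9999 -0.015 ]
 [ 0.1827 -0.0136 -0.9831]]
p [ 0.5796 -0.0285  0.0254] yaw 90.5 k 2 twist/row 0.004
[[-0.13, -0.24, 0.87], [-0.13, -0.23, 0.87]]
```

Call:
drive_tool --pt "0 -0.5 0" --pt "-0.1 0 0.8" --pt "-0.1 0 0.7" --pt "0 0 0" --twist '[0,0,0,0]' --jaw '[3.2,3.2,3.2,3.2]'

```text
time_s: 45.6
tcp_pos: [0.5806, -0.035, 0.0111]
tcp_rot: [[-0.984, -0.008, -0.179], [-0.005, 1.0, -0.016], [0.179, -0.015, -0.984]]
wrist_force: [0.1, 0.9, -0.6]
grip_width: 0.0318
```

```bash
python3 - <<'E'
from h import *
st();plan([.579,-.0335,.008],90,step=1.5);snap('wrist','w41.png',(150,130,400,300),3)
E
```

```text
45.6 [ 0.5806 -0.035   0.0111] 0.031798198753513085 [ 0.0528  0.8977 -0.5794] q [-0.1807  0.5607  1.5063 -0.0502  1.2489 -1.7382]
[[-0.9839 -0.008  -0.1786]
 [-0.0053  0.9999 -0.0158]
 [ 0.1787 -0.0146 -0.9838]]
p [ 0.5806 -0.035   0.0111] yaw 90.5 k 1 twist/row 0.008
[[0.1, 0.16, 0.33]]
```

View pics/w41.png

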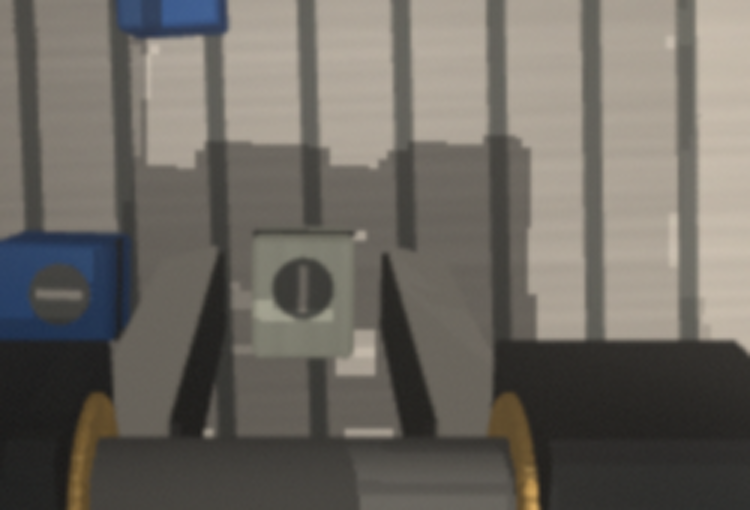

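Call:
drive_tool --pt "0.1 0.1 0.3" --pt "0 0 0" --pt "0 0 0" --pt "0 0 0" --pt "0 0 -2" --pt "-0.5 0 -4" --pt "-1.5 0.5 -3" --pt "-2.5 2 -1" --twist '[0,0,0,0,0,0,0,0]' --jaw '[3.2,1,1,1,1,1,1,1]' --force 20

```text
time_s: 46.45
tcp_pos: [0.6379, -0.0083, 0.0994]
tcp_rot: [[-0.982, -0.005, -0.186], [-0.002, 1.0, -0.015], [0.186, -0.014, -0.982]]
wrist_force: [1.4, 0.3, 0.2]
grip_width: 0.0195
```

Call:
drive_tool --pt "-2.5 3 0" --pt "-2 4 0" --pt "-0.5 4.5 0" --pt "0 4.8 0" --pt "0 4.8 0" --pt "0 4.8 0" --pt "0.7 4.5 0" --pt "1 3 0" --twist '[0,0,0,0,0,0,0,0]' --jaw '[1,1,1,1,1,1,1,1]'

```text
time_s: 47.25
tcp_pos: [0.6782, 0.334, 0.0902]
tcp_rot: [[-0.985, 0.004, -0.175], [0.006, 1.0, -0.015], [0.175, -0.016, -0.984]]
wrist_force: [0.6, 0.5, -0.5]
grip_width: 0.0197
```

```bash
python3 - <<'E'
from h import *
st();plan([.585,.340,.1],90,step=2.5)
E
```

```text
47.25 [0.6782 0.334  0.0902] 0.019717283820776116 [ 0.5924  0.5402 -0.4973] q [ 0.3243  0.8076  0.919   0.0417  1.5869 -1.2443]
[[-0.9845  0.0037 -0.1753]
 [ 0.0064  0.9999 -0.0149]
 [ 0.1752 -0.0158 -0.9844]]
p [0.6782 0.334  0.0902] yaw 89.8 k 4 twist/row -0.001
[[2.34, 0.14, 0.17], [2.34, 0.14, 0.17], [2.34, 0.14, 0.17], [2.34, 0.14, 0.17]]
```

Call:
drive_tool --pt "1.5 0.1 0.2" --pt "1.5 0.1 0.2" --pt "1.5 0.1 0.2" --pt "1.5 0.1 0.2" --pt "1.5 0 0.2" --pt "1 0 0.2" --pt "0 0 0" --twist '[0,0,0,0,0,0,0]' --jaw '[1,1,1,1,1,1,1]'

```text
time_s: 47.95
tcp_pos: [0.5845, 0.347, 0.0912]
tcp_rot: [[-0.984, -0.008, -0.177], [-0.006, 1.0, -0.016], [0.177, -0.015, -0.984]]
wrist_force: [0.2, -0.2, -0.3]
grip_width: 0.0198
```

```bash
python3 - <<'E'
from h import *
st();plan([.587,.340,.013],90,step=1.5)
E
```

```text
47.95 [0.5845 0.347  0.0912] 0.019806781498595643 [ 0.2461 -0.1889 -0.2592] q [ 0.3826  0.6403  1.192   0.0513  1.481  -1.2043]
[[-0.9841 -0.0085 -0.1773]
 [-0.0057  0.9999 -0.0162]
 [ 0.1774 -0.015  -0.984 ]]
p [0.5845 0.347  0.0912] yaw 90.5 k 6 twist/row 0.001
[[-0.27, -0.1, 1.28], [-0.27, -0.1, 1.28], [-0.27, -0.1, 1.28], [-0.27, -0.1, 1.28], [-0.27, -0.1, 1.28], [-0.27, -0.1, 1.28]]
```

Call:
drive_tool --pt "-0.3 -0.2 1.3" --pt "-0.3 -0.1 1.4" --pt "-0.3 -0.1 1.4" --pt "-0.2 -0.1 1.4" --pt "-0.2 0 1.4" --pt "-0.1 0 0.5" --pt "0 0 0" --pt "0 0 0" --twist '[0,0,0,0,0,0,0,0]' --jaw '[1,1,1,1,1,1,1,3]'

```text
time_s: 48.75
tcp_pos: [0.5872, 0.3394, 0.0093]
tcp_rot: [[-0.984, -0.007, -0.179], [-0.004, 1.0, -0.016], [0.179, -0.015, -0.984]]
wrist_force: [-0.2, 0.1, 0.8]
grip_width: 0.0249
```

Call:
drive_tool --pt "0 0 0" --pt "0 0 -3" --pt "0 0 -5" --pt "0 0 -3" --pt "0 0 0" --twist '[0,0,0,0,0]' --jaw '[3.6,4,4,4,4]'

```text
time_s: 49.25
tcp_pos: [0.6051, 0.3403, 0.1154]
tcp_rot: [[-0.982, -0.007, -0.187], [-0.003, 1.0, -0.019], [0.187, -0.018, -0.982]]
wrist_force: [0.8, 0.1, -0.3]
grip_width: 0.0401
```

```bash
python3 - <<'E'
from h import *
st();snap('scene','s42.png',(60,60,420,340),2.2)
E
```

```text
49.25 [0.6051 0.3403 0.1154] 0.04013026673953536 [ 0.7732  0.0585 -0.274 ] q [ 0.3637  0.6569  1.1147  0.0485  1.5528 -1.2173]
[[-0.9824 -0.0067 -0.1869]
 [-0.0031  0.9998 -0.0193]
 [ 0.1869 -0.0184 -0.9822]]
```

View pics/s42.png

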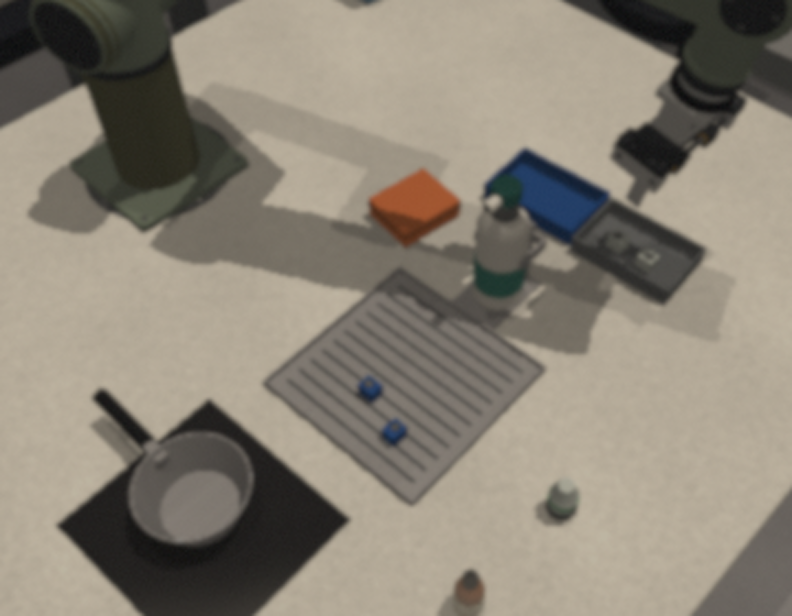

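Both plain blocks are in the grey bin and both blue ones are still in the tray. Next is the blue block at (0.579, −0.082).

Call:
drive_tool --pt "-2 -1 -0.3" --pt "-2 -3 -0.3" --pt "-1 -4.5 -0.2" --pt "-0.5 -4.8 0" --pt "0 -4.8 0" --pt "0 -4.8 0" --pt "0.5 -4.8 0" --pt "1.5 -4.8 0" --twist '[0,0,0,0,0,0,0,0]' --jaw '[4,4,4,4,4,4,4,4]'

```text
time_s: 50.1
tcp_pos: [0.6313, 0.0142, 0.0954]
tcp_rot: [[-0.975, -0.023, -0.221], [-0.018, 1.0, -0.025], [0.222, -0.02, -0.975]]
wrist_force: [0.3, 0.8, -1.0]
grip_width: 0.04
```

```bash
python3 - <<'E'
from h import *
st();plan([.59,-.0815,.10],90,step=3)
E
```

```text
50.1 [0.6313 0.0142 0.0954] 0.040023350336857194 [ 0.2552  0.7846 -1.0376] q [-0.0903  0.5833  1.2792 -0.0445  1.4994 -1.6738]
[[-0.9749 -0.023  -0.2213]
 [-0.018   0.9995 -0.0245]
 [ 0.2217 -0.0199 -0.9749]]
p [0.6313 0.0142 0.0954] yaw 91.3 k 4 twist/row 0.006
[[1.08, -2.37, 0.18], [1.06, -2.37, 0.18], [1.05, -2.38, 0.18], [1.03, -2.39, 0.18]]
```

Call:
drive_tool --pt "1 -1.5 0.2" --pt "1 -1.8 0.2" --pt "1 -1.8 0.2" --pt "0.8 -1.8 0.2" --pt "0.5 -1.5 0.1" --pt "0 -1 0" --pt "0 0 0" --twist '[0.02,0,0,0,0,0,0]' --jaw '[4,4,4,4,4,4,4]'

```text
time_s: 50.8
tcp_pos: [0.5707, -0.0888, 0.0806]
tcp_rot: [[-0.968, 0.006, -0.25], [0.011, 1.0, -0.018], [0.25, -0.02, -0.968]]
wrist_force: [-0.3, 0.2, 0.2]
grip_width: 0.0399
```

```bash
python3 - <<'E'
from h import *
st();plan([.579,-.0815,.03],90,step=1.5);snap('wrist','w43.png',(130,110,380,280),3)
E
```

```text
50.8 [ 0.5707 -0.0888  0.0806] 0.03985012081738502 [-0.3335  0.1649  0.1777] q [-0.256   0.5134  1.4254 -0.0816  1.4439 -1.7984]
[[-0.9682  0.0057 -0.2503]
 [ 0.0106  0.9998 -0.018 ]
 [ 0.2501 -0.0201 -0.968 ]]
p [ 0.5707 -0.0888  0.0806] yaw 89.7 k 4 twist/row -0.001
[[-0.52, 0.21, 1.17], [-0.52, 0.21, 1.17], [-0.52, 0.21, 1.17], [-0.52, 0.21, 1.17]]
```

View pics/w43.png

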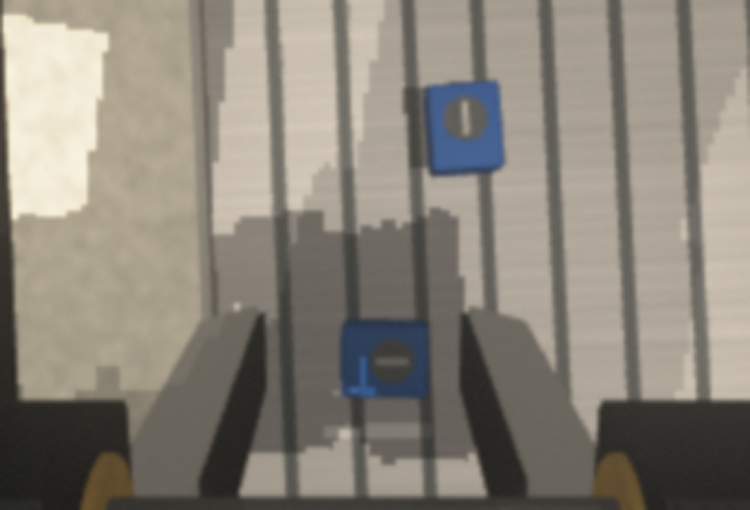

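Call:
drive_tool --pt "-0.5 0.3 1.2" --pt "-0.5 0.2 1.2" --pt "-0.5 0.2 1.2" --pt "-0.4 0.1 1.2" --pt "-0.3 0 0.8" --pt "0 0 0" --twist '[0,0,0,0,0,0]' --jaw '[4,4,4,4,4,4]'

```text
time_s: 51.45
tcp_pos: [0.5789, -0.0767, 0.0133]
tcp_rot: [[-0.968, 0.001, -0.252], [0.005, 1.0, -0.017], [0.252, -0.018, -0.968]]
wrist_force: [-1.0, -0.0, 0.2]
grip_width: 0.0397
```

```bash
python3 - <<'E'
from h import *
st();plan([.577,-.0815,.010],90,step=1.5);snap('wrist','w44.png',(130,110,380,280),3)
E
```

```text
51.45 [ 0.5789 -0.0767  0.0133] 0.03972104340682781 [-1.0228 -0.0215  0.1731] q [-0.2354  0.6116  1.4318 -0.0775  1.3432 -1.7765]
[[-0.9677  0.0006 -0.2521]
 [ 0.0051  0.9998 -0.0171]
 [ 0.2521 -0.0178 -0.9675]]
p [ 0.5789 -0.0767  0.0133] yaw 90.0 k 1 twist/row -0.001
[[0.1, -0.47, 0.37]]
```

View pics/w44.png

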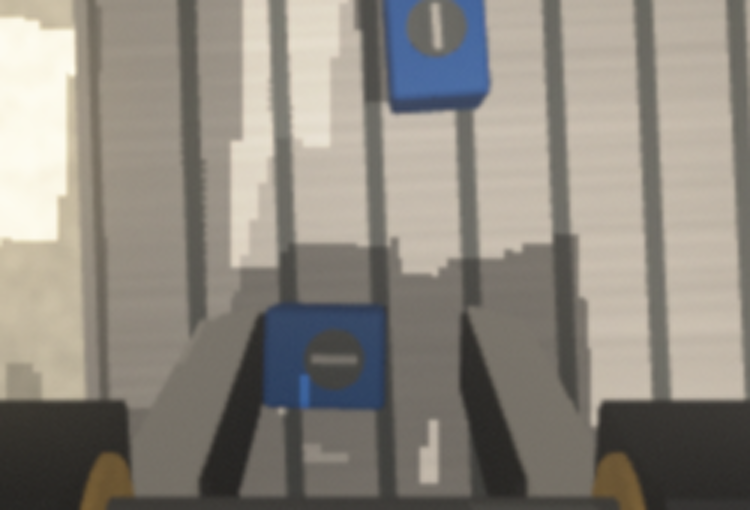

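Call:
drive_tool --pt "0 -0.4 0" --pt "0 -0.2 0.2" --pt "0 0 0" --pt "0 0 0" --pt "0 0 0" --pt "0 0 0" --pt "0.2 0 -1" --pt "0.2 0 -1" --twist '[0,0,0,0,0,0,0,0]' --jaw '[4,4,4,1,1,1,1,1]' --force 20

```text
time_s: 52.3
tcp_pos: [0.5803, -0.0838, 0.0347]
tcp_rot: [[-0.968, 0.002, -0.25], [0.006, 1.0, -0.017], [0.25, -0.018, -0.968]]
wrist_force: [0.9, 0.2, -0.2]
grip_width: 0.0239
```

```bash
python3 - <<'E'
from h import *
st();plan([.64,0.02,.13],90,step=4);snap('wrist','w45.png',(130,110,380,280),2)
E
```

```text
52.3 [ 0.5803 -0.0838  0.0347] 0.02386878848599986 [ 0.9285  0.2353 -0.2253] q [-0.2453  0.5858  1.4208 -0.0792  1.3768 -1.7873]
[[-0.9683  0.0017 -0.25  ]
 [ 0.0063  0.9998 -0.0174]
 [ 0.2499 -0.0185 -0.9681]]
p [ 0.5803 -0.0838  0.0347] yaw 89.9 k 4 twist/row -0.0
[[-0.83, 2.55, -2.73], [-0.83, 2.55, -2.73], [-0.83, 2.55, -2.73], [-0.84, 2.55, -2.73]]
```

View pics/w45.png

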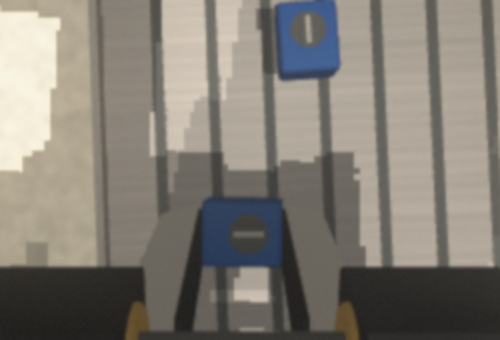

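Call:
drive_tool --pt "-0.5 0.5 -2" --pt "-1 2 -2.5" --pt "-1.5 3 -2" --pt "-1.5 4 -1" --pt "-1 4.5 0" --pt "-0.5 4.8 0.3" --pt "0 4.8 0.3" --pt "0 4.8 0.3" --twist '[0,0,0,0,0,0,0,0]' --jaw '[1,1,1,1,1,1,1,1]'

```text
time_s: 53.15
tcp_pos: [0.6665, 0.2024, 0.0913]
tcp_rot: [[-0.972, 0.015, -0.232], [0.02, 1.0, -0.017], [0.232, -0.021, -0.972]]
wrist_force: [0.0, -0.0, -0.3]
grip_width: 0.0238
```

```bash
python3 - <<'E'
from h import *
st();plan([.63,.335,.12],90,step=4.5)
E
```

```text
53.15 [0.6665 0.2024 0.0913] 0.023761553776779187 [ 0.0164 -0.0105 -0.2792] q [ 0.1607  0.7258  1.0618  0.0202  1.5885 -1.3945]
[[-0.9725  0.0151 -0.2325]
 [ 0.0196  0.9997 -0.0172]
 [ 0.2321 -0.0213 -0.9725]]
p [0.6665 0.2024 0.0913] yaw 89.1 k 4 twist/row -0.004
[[1.12, 3.29, -0.54], [1.11, 3.29, -0.54], [1.09, 3.29, -0.54], [1.08, 3.3, -0.54]]
```

Call:
drive_tool --pt "0.7 3.5 -0.3" --pt "1 3.5 -0.3" --pt "1.5 3.3 -0.4" --pt "2.5 2.3 -0.5" --pt "3.5 0.8 -0.8" --pt "3.5 0 -0.8" --pt "3 0 -0.6" --pt "1.5 0 0" --twist '[0,0,0,0,0,0,0,0]' --jaw '[1,1,1,1,1,1,1,1]'

```text
time_s: 53.95
tcp_pos: [0.5024, 0.3552, 0.1682]
tcp_rot: [[-0.974, 0.003, -0.228], [0.007, 1.0, -0.016], [0.228, -0.017, -0.973]]
wrist_force: [0.8, 0.7, -0.8]
grip_width: 0.0237
```

```bash
python3 - <<'E'
from h import *
st();plan([.48,.337,.06],90,step=2);snap('wrist','w46.png',None,1.2)
E
```

```text
53.95 [0.5024 0.3552 0.1682] 0.023706671086160463 [ 0.8279  0.7202 -0.7985] q [ 0.4295  0.4686  1.2943  0.0806  1.5955 -1.143 ]
[[-0.9735  0.0031 -0.2285]
 [ 0.007   0.9998 -0.0161]
 [ 0.2284 -0.0173 -0.9734]]
p [0.5024 0.3552 0.1682] yaw 89.8 k 6 twist/row -0.001
[[-0.05, -0.27, 1.84], [-0.05, -0.27, 1.84], [-0.05, -0.27, 1.84], [-0.05, -0.27, 1.84], [-0.05, -0.27, 1.84], [-0.05, -0.27, 1.84]]
```

View pics/w46.png

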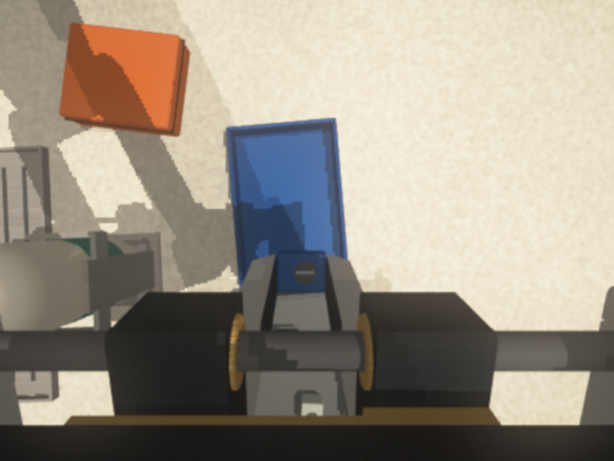

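Call:
drive_tool --pt "0 -0.3 1.5" --pt "0 -0.3 1.9" --pt "0 -0.3 1.9" --pt "0 -0.3 1.9" --pt "0 -0.3 1.9" --pt "0 -0.2 1.9" --pt "0 0 0" --pt "0 0 0" --twist '[0,0,0,0,0,0,0,0]' --jaw '[1,1,1,1,1,1,1,1]'

```text
time_s: 54.8
tcp_pos: [0.4811, 0.3376, 0.0638]
tcp_rot: [[-0.976, 0.001, -0.218], [0.004, 1.0, -0.013], [0.218, -0.013, -0.976]]
wrist_force: [-0.0, -0.4, -0.3]
grip_width: 0.0235
```

```bash
python3 - <<'E'
from h import *
st();plan([.478,.337,.014],90,step=1.5)
E
```

```text
54.8 [0.4811 0.3376 0.0638] 0.02348451597354186 [-0.0089 -0.3508 -0.3079] q [ 0.4192  0.5131  1.4589  0.0786  1.3761 -1.1723]
[[-0.9761  0.001  -0.2175]
 [ 0.0039  0.9999 -0.0126]
 [ 0.2175 -0.0132 -0.976 ]]
p [0.4811 0.3376 0.0638] yaw 89.9 k 4 twist/row -0.0
[[-0.2, 0.0, 1.23], [-0.2, 0.0, 1.23], [-0.2, 0.0, 1.23], [-0.2, 0.0, 1.23]]
```

Call:
drive_tool --pt "-0.2 0 1.3" --pt "-0.2 0 1.3" --pt "-0.2 0 1.3" --pt "-0.1 0 1" --pt "0 0 0" --pt "0 0 0" --pt "0 0 0" --pt "0 0 -1" --twist '[0,0,0,0,0,0,0,0]' --jaw '[1,1,1,1,1,3.6,3.8,4]'

```text
time_s: 55.6
tcp_pos: [0.4819, 0.3382, 0.0218]
tcp_rot: [[-0.977, 0.001, -0.214], [0.004, 1.0, -0.011], [0.214, -0.011, -0.977]]
wrist_force: [0.3, 0.2, -0.2]
grip_width: 0.0396
```

Call:
drive_tool --pt "0 0 -2" --pt "0 0 -2" --pt "0 0 -2" --pt "-1 0 -2" --pt "-2 0 -1" --pt "-3 0 0" --pt "-3 0 0" --pt "-3 0 0" --twist '[0,0,0,0,0,0,0,0]' --jaw '[4,4,4,4,4,4,4,4]'

```text
time_s: 56.4
tcp_pos: [0.6222, 0.3412, 0.0975]
tcp_rot: [[-0.978, -0.003, -0.206], [-0.001, 1.0, -0.008], [0.206, -0.008, -0.978]]
wrist_force: [-0.5, -0.0, -0.2]
grip_width: 0.0403
```

```bash
python3 - <<'E'
from h import *
st();snap('wrist','w47.png',None,1.2);plan([.66,.17,.13],90,step=3)
E
```

```text
56.4 [0.6222 0.3412 0.0975] 0.04025978104856848 [-0.543  -0.0384 -0.2424] q [ 0.3492  0.7163  1.0598  0.063   1.5639 -1.2303]
[[-0.9785 -0.0028 -0.2064]
 [-0.0011  1.     -0.0082]
 [ 0.2064 -0.0077 -0.9784]]
p [0.6263 0.3398 0.0952] yaw 90.0 k 6 twist/row 0.0
[[-0.44, -2.84, -0.66], [-0.44, -2.84, -0.66], [-0.44, -2.84, -0.66], [-0.44, -2.84, -0.66], [-0.44, -2.84, -0.66], [-0.44, -2.84, -0.66]]
```

View pics/w47.png

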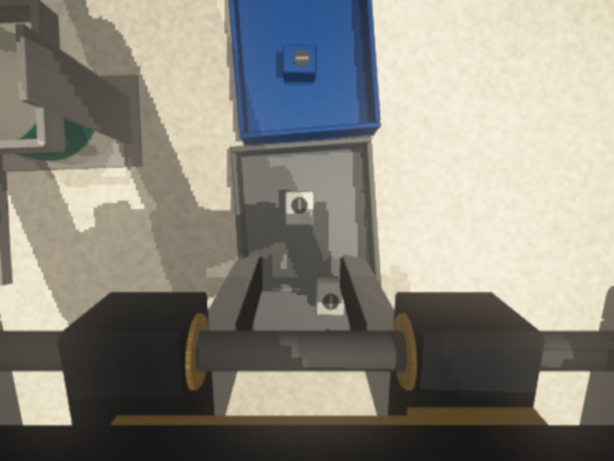

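One blue and two plain blocks are in their bins. The last blue block is at about (0.516, −0.060).

Call:
drive_tool --pt "-0.8 -1.5 -0.3" --pt "-1 -2.8 -0.4" --pt "-1 -3 -0.3" --pt "-0.5 -3 -0.3" --pt "0 -3 -0.2" --pt "0 -3 -0.2" --pt "0 -3 0" --pt "0 -3 0" --twist '[0,0,0,0,0,0,0,0]' --jaw '[4,4,4,4,4,4,4,4]'

```text
time_s: 57.25
tcp_pos: [0.6628, 0.1065, 0.1126]
tcp_rot: [[-0.979, -0.006, -0.201], [-0.004, 1.0, -0.011], [0.201, -0.01, -0.979]]
wrist_force: [-0.2, -1.0, -0.2]
grip_width: 0.0401
```

```bash
python3 - <<'E'
from h import *
st();plan([.55,-.06,.12],90,step=3)
E
```

```text
57.25 [0.6628 0.1065 0.1126] 0.04007586937642341 [-0.2365 -0.9601 -0.2132] q [ 0.0326  0.6314  1.1631 -0.004   1.5502 -1.5425]
[[-0.9795 -0.0058 -0.2014]
 [-0.0038  0.9999 -0.0106]
 [ 0.2015 -0.0096 -0.9795]]
p [0.6628 0.1065 0.1126] yaw 90.3 k 7 twist/row 0.001
[[1.61, -2.37, 0.25], [1.61, -2.37, 0.25], [1.6, -2.37, 0.25], [1.6, -2.37, 0.25], [1.6, -2.38, 0.25], [1.6, -2.38, 0.25], [1.6, -2.38, 0.25]]
```

Call:
drive_tool --pt "0.8 -2.5 0" --pt "1.2 -2.5 0.2" --pt "1.8 -2.5 0.2" --pt "2 -2.4 0.2" --pt "2 -2.4 0.2" --pt "2 -2.3 0.2" --pt "1.5 -1.5 0" --pt "0 0 0" --twist '[0,0,0,0,0,0,0,0]' --jaw '[4,4,4,4,4,4,4,4]'

```text
time_s: 58.05
tcp_pos: [0.5416, -0.0724, 0.1359]
tcp_rot: [[-0.981, 0.003, -0.196], [0.006, 1.0, -0.014], [0.196, -0.015, -0.98]]
wrist_force: [0.9, 0.1, -0.7]
grip_width: 0.0399
```

```bash
python3 - <<'E'
from h import *
st();plan([.517,-.06,.03],90,step=1.5);snap('wrist','w48.png',(130,110,380,280),3)
E
```

```text
58.05 [ 0.5416 -0.0724  0.1359] 0.039883177109371254 [ 0.8591  0.1041 -0.661 ] q [-0.2516  0.3533  1.5197 -0.0632  1.4568 -1.8051]
[[-0.9805  0.0027 -0.1963]
 [ 0.0057  0.9999 -0.0144]
 [ 0.1962 -0.0152 -0.9804]]
p [ 0.5416 -0.0724  0.1359] yaw 89.8 k 8 twist/row -0.0
[[0.04, 0.17, 1.36], [0.04, 0.17, 1.36], [0.04, 0.17, 1.36], [0.04, 0.17, 1.36], [0.04, 0.17, 1.36], [0.04, 0.17, 1.36], [0.04, 0.17, 1.36], [0.04, 0.17, 1.36]]
```

View pics/w48.png

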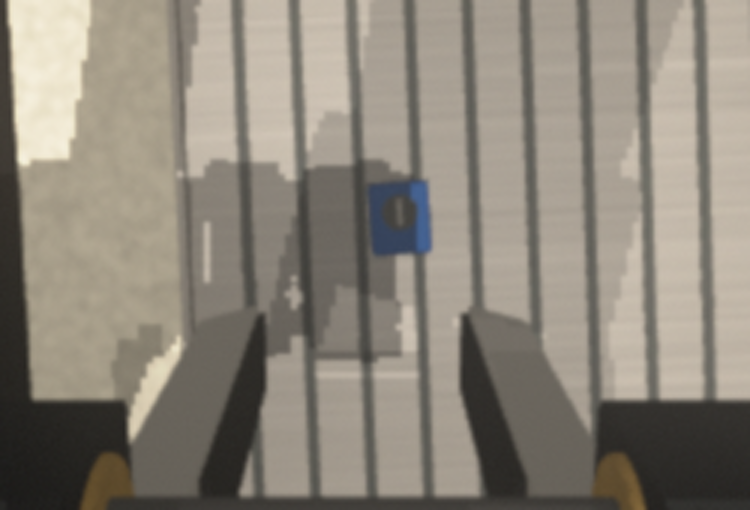

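```bash
python3 - <<'E'
from h import *
block('wrist',[(370,185),(427,180),(431,252),(374,255)],130,110,3,z=.023)
E
```

```text
c [ 0.516  -0.0601] [(18.7, 94.8), (23.7, 3.2), (18.8, 92.9), (23.0, 3.1)]
```

Call:
drive_tool --pt "0 0.2 1.4" --pt "0 0.2 1.5" --pt "0 0.2 1.5" --pt "0 0.2 1.5" --pt "0 0.2 1.5" --pt "0 0.2 1.4" --pt "0 0 1" --pt "0 0 0" --twist '[-0.02,-0.02,0,0,0,0,0,0]' --jaw '[4,4,4,4,4,4,4,4]'

```text
time_s: 58.9
tcp_pos: [0.523, -0.0537, 0.0308]
tcp_rot: [[-0.979, -0.053, -0.196], [-0.051, 0.999, -0.013], [0.196, -0.003, -0.981]]
wrist_force: [0.4, -0.6, 0.1]
grip_width: 0.0398
```

```bash
python3 - <<'E'
from h import *
st();plan([.515,-.06,.009],92,step=1.5);snap('wrist','w49.png',(130,110,380,280),3)
E
```

```text
58.9 [ 0.523  -0.0537  0.0308] 0.0398339287807885 [ 0.3865 -0.6142  0.0724] q [-0.2295  0.4467  1.6368 -0.0604  1.248  -1.8283]
[[-0.9792 -0.0528 -0.1959]
 [-0.0513  0.9986 -0.013 ]
 [ 0.1963 -0.0027 -0.9805]]
p [ 0.523  -0.0537  0.0308] yaw 93.0 k 2 twist/row 0.009
[[0.2, -0.29, 1.15], [0.19, -0.29, 1.15]]
```

View pics/w49.png

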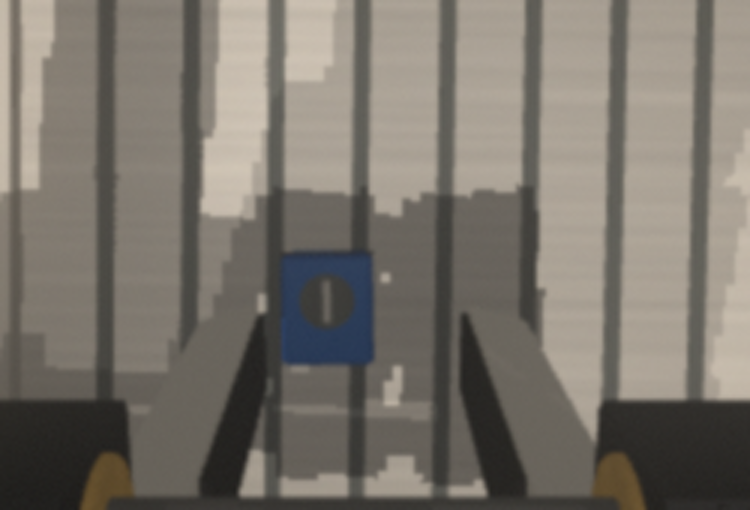

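Call:
drive_tool --pt "0.1 -0.6 0" --pt "0.1 0 1.1" --pt "0.1 0 0.9" --pt "0 0 0" --pt "0 0 0" --twist '[0,0,0,0,0]' --jaw '[4,4,4,4,4]'

```text
time_s: 59.45
tcp_pos: [0.5191, -0.0615, 0.0127]
tcp_rot: [[-0.98, -0.053, -0.19], [-0.051, 0.999, -0.014], [0.191, -0.004, -0.982]]
wrist_force: [0.2, -0.6, -0.7]
grip_width: 0.0402
```

Call:
drive_tool --pt "0 0 0" --pt "0 0 0" --pt "0 0 0" --pt "0 0 -1" --pt "0 0 -2" --pt "-0.5 0 -2" --pt "-1 0.5 -2" --pt "-1.5 1 -1.5" --twist '[0,0,0,0,0,0,0,0]' --jaw '[1,1,1,1,1,1,1,1]' --force 20

```text
time_s: 60.25
tcp_pos: [0.5628, -0.0439, 0.0943]
tcp_rot: [[-0.98, -0.051, -0.194], [-0.049, 0.999, -0.013], [0.195, -0.003, -0.981]]
wrist_force: [1.1, 0.0, -0.5]
grip_width: 0.0194
```

```bash
python3 - <<'E'
from h import *
st();plan([.66,.09,.11],91,step=3)
E
```

```text
60.25 [ 0.5628 -0.0439  0.0943] 0.019368592944037966 [ 1.0906  0.0377 -0.5175] q [-0.1997  0.4337  1.5014 -0.0524  1.3957 -1.8071]
[[-0.9796 -0.051  -0.1942]
 [-0.0493  0.9987 -0.0133]
 [ 0.1946 -0.0035 -0.9809]]
p [ 0.5628 -0.0439  0.0943] yaw 92.9 k 6 twist/row 0.006
[[-1.65, 2.15, -0.6], [-1.63, 2.15, -0.6], [-1.62, 2.16, -0.6], [-1.61, 2.17, -0.6], [-1.6, 2.18, -0.6], [-1.59, 2.19, -0.6]]
```

The block is held. I carry it around the canister to the blue bin.

Call:
drive_tool --pt "-2.5 1 -0.5" --pt "-2.7 1.5 -0.6" --pt "-2.5 2 -0.6" --pt "-1.5 2.7 -0.5" --pt "-0.5 3 -0.2" --pt "-0.2 3 0" --pt "-0.2 3 0" --pt "-0.2 3 0" --twist '[0.02,0.02,0,0,0,0,0,0]' --jaw '[1,1,1,1,1,1,1,1]'

```text
time_s: 61.05
tcp_pos: [0.6782, 0.1543, 0.1078]
tcp_rot: [[-0.984, -0.004, -0.177], [-0.002, 1.0, -0.015], [0.177, -0.014, -0.984]]
wrist_force: [-0.0, -0.2, -0.1]
grip_width: 0.02
```

```bash
python3 - <<'E'
from h import *
st();plan([.61,.337,.13],90,step=3)
E
```

```text
61.05 [0.6782 0.1543 0.1078] 0.02004006476205611 [-0.0456 -0.1708 -0.1073] q [ 0.0982  0.6674  1.1128  0.0025  1.5399 -1.4761]
[[-0.9842 -0.0044 -0.1769]
 [-0.0018  0.9999 -0.0149]
 [ 0.177  -0.0143 -0.9841]]
p [0.6782 0.1543 0.1078] yaw 90.3 k 7 twist/row 0.001
[[1.01, 2.61, -0.18], [1.01, 2.61, -0.18], [1.01, 2.61, -0.18], [1.02, 2.61, -0.18], [1.02, 2.61, -0.18], [1.02, 2.61, -0.18], [1.02, 2.61, -0.18]]
```

Call:
drive_tool --pt "0 2.8 -0.2" --pt "0.3 3 -0.2" --pt "0.6 3 -0.2" --pt "1 3 -0.2" --pt "1.5 2.8 -0.2" --pt "2 2 -0.2" --pt "2.5 0.7 -0.3" --pt "2.8 0 -0.4" --twist '[0,0,0,0,0,0,0,0]' --jaw '[1,1,1,1,1,1,1,1]'

```text
time_s: 61.85
tcp_pos: [0.5739, 0.3398, 0.1474]
tcp_rot: [[-0.985, -0.009, -0.172], [-0.007, 1.0, -0.013], [0.172, -0.012, -0.985]]
wrist_force: [-0.2, 0.3, -0.2]
grip_width: 0.0196
```

```bash
python3 - <<'E'
from h import *
st();plan([.443,.335,.10],90,step=3)
E
```

```text
61.85 [0.5739 0.3398 0.1474] 0.019578951848388693 [-0.1991  0.2887 -0.2436] q [ 0.3785  0.5593  1.1961  0.0512  1.552  -1.2059]
[[-0.985  -0.0095 -0.1722]
 [-0.0073  0.9999 -0.0134]
 [ 0.1723 -0.0119 -0.985 ]]
p [0.5739 0.3398 0.1474] yaw 90.5 k 5 twist/row 0.002
[[2.42, -0.06, 1.39], [2.42, -0.07, 1.39], [2.42, -0.07, 1.39], [2.42, -0.07, 1.39], [2.42, -0.08, 1.39]]
```

Call:
drive_tool --pt "2.3 0 0.4" --pt "2.5 0 0.8" --pt "2.5 0 1" --pt "2.5 0 1" --pt "2.2 -0.1 1" --pt "1 -0.1 1" --pt "0 0 0" --pt "0 0 0" --twist '[0,0,0,0,0,0,0,0]' --jaw '[1,1,1,1,1,1,1,1]'

```text
time_s: 62.65
tcp_pos: [0.4311, 0.3395, 0.1272]
tcp_rot: [[-0.987, -0.016, -0.161], [-0.014, 1.0, -0.009], [0.162, -0.007, -0.987]]
wrist_force: [-0.8, 0.3, 0.1]
grip_width: 0.0199
```

```bash
python3 - <<'E'
from h import *
st();plan([.427,.335,.016],90,step=1.5);snap('wrist','w50.png',None,1.2)
E
```

```text
62.65 [0.4311 0.3395 0.1272] 0.01989827327199853 [-0.8088  0.3316  0.1139] q [ 0.4684  0.3256  1.5715  0.0657  1.394  -1.134 ]
[[-0.9868 -0.0158 -0.1615]
 [-0.0145  0.9999 -0.0093]
 [ 0.1616 -0.0068 -0.9868]]
p [0.4311 0.3395 0.1272] yaw 90.9 k 8 twist/row 0.002
[[-0.17, -0.05, 1.38], [-0.17, -0.05, 1.38], [-0.17, -0.05, 1.38], [-0.17, -0.04, 1.38], [-0.17, -0.04, 1.38], [-0.17, -0.04, 1.38], [-0.17, -0.04, 1.38], [-0.17, -0.04, 1.38]]
```

View pics/w50.png

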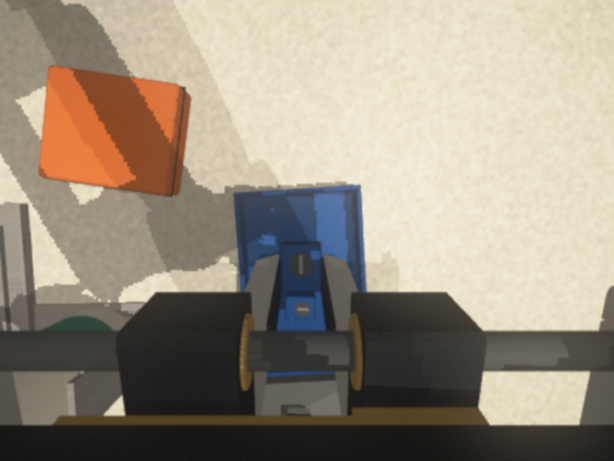

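Call:
drive_tool --pt "-0.2 -0.1 1.4" --pt "-0.2 -0.1 1.5" --pt "-0.2 0 1.5" --pt "-0.2 0 1.5" --pt "-0.2 0 1.5" --pt "-0.2 0 1.4" --pt "-0.1 0 1" --pt "0 0 0" --twist '[0,0,0,0,0,0,0,0]' --jaw '[1,1,1,1,1,1,1,1]'

```text
time_s: 63.5
tcp_pos: [0.4359, 0.3366, 0.0218]
tcp_rot: [[-0.988, -0.011, -0.156], [-0.01, 1.0, -0.007], [0.156, -0.005, -0.988]]
wrist_force: [-0.3, 0.5, -0.7]
grip_width: 0.0198
```

```bash
python3 - <<'E'
from h import *
st();plan([.427,.335,.015],90,step=1.5)
E
```

```text
63.5 [0.4359 0.3366 0.0218] 0.019751738079124993 [-0.2781  0.5217 -0.6645] q [ 0.4605  0.4617  1.631   0.0681  1.1933 -1.1508]
[[-0.9877 -0.0111 -0.1561]
 [-0.0102  0.9999 -0.0068]
 [ 0.1562 -0.0051 -0.9877]]
p [0.4359 0.3366 0.0218] yaw 90.6 k 1 twist/row 0.011
[[0.77, -0.14, 0.81]]
```

Call:
drive_tool --pt "0.3 0 0.5" --pt "0.2 0 0.2" --pt "0 0 0" --pt "0 0 0" --pt "0 0 0" --pt "0 0 -1.5" --pt "0 0 -3" --pt "0 0 -4" --twist '[0,0,0,0,0,0,0,0]' --jaw '[1,1,1,3.6,3.8,4,4,4]'

```text
time_s: 64.3
tcp_pos: [0.4398, 0.3357, 0.0999]
tcp_rot: [[-0.986, -0.012, -0.164], [-0.01, 1.0, -0.011], [0.164, -0.009, -0.986]]
wrist_force: [1.4, 0.0, 0.4]
grip_width: 0.0405
```

Call:
drive_tool --pt "0 0 -4" --pt "0 1 -4" --pt "0 3 -4" --pt "0 4 -2" --pt "0 4 0" --pt "0 0 0" --pt "0 0 0" --twist '[0,0,0,0,0,0,0]' --jaw '[4,4,4,4,4,4,4]'

```text
time_s: 65.0
tcp_pos: [0.468, 0.4614, 0.2623]
tcp_rot: [[-0.99, -0.008, -0.139], [-0.009, 1.0, 0.004], [0.139, 0.005, -0.99]]
wrist_force: [-0.4, -0.7, 0.6]
grip_width: 0.0402
```

```bash
python3 - <<'E'
from h import *
st();snap('scene','s51.png',(60,60,420,340),2.2);snap('top','t51.png',None,1.5)
save('top','t51c.png',(120,140,240,265),6)
E
```

```text
65.0 [0.468  0.4614 0.2623] 0.04020492444463482 [-0.4256 -0.7127  0.5632] q [ 0.6034  0.4222  1.1543  0.083   1.6775 -0.9719]
[[-0.9902 -0.0083 -0.1391]
 [-0.009   1.      0.0043]
 [ 0.1391  0.0055 -0.9903]]
```

View pics/s51.png

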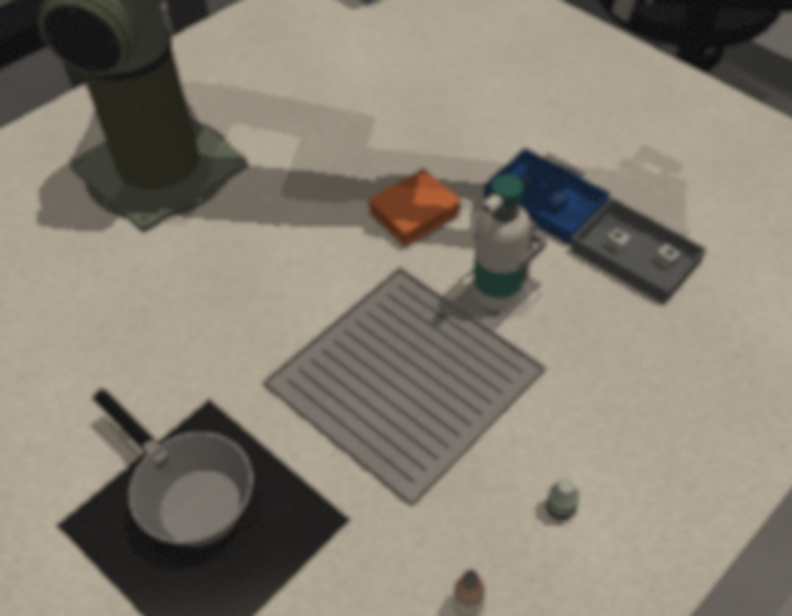

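View pics/t51.png

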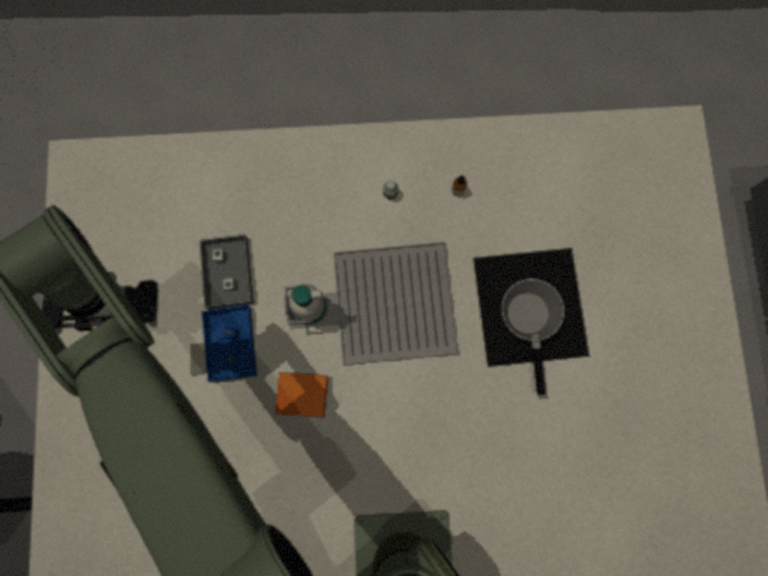

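View pics/t51c.png

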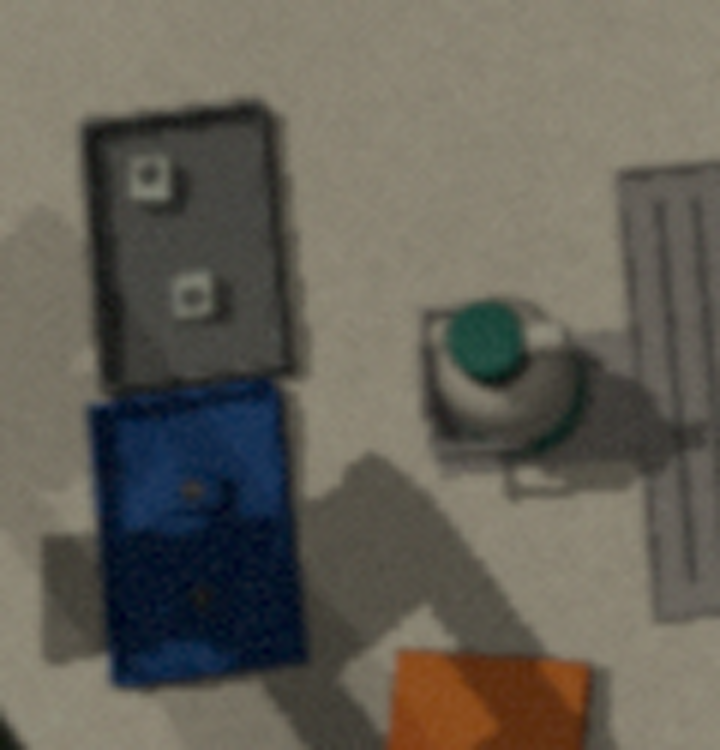

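Both blue blocks are in the blue bin (crop (193,490) and (200,597)), both plain ones are in the grey bin, and the tray is empty. The pan is upright on its mat, the cap is up, and the bystanders are where they started.

```bash
python3 - <<'E'
from h import *
print(job.hand_in())
E
```

```text
the job is handed in; nothing more can be done
None
```

The job is done and handed in at about 65 s of robot time. This run had two blue and two plain blocks, and all four ended up in their bins.

- **Tipping the pan:** The tool can only turn about its own axis, so I let the pan pivot in a loose grip and swung it over the tray with a forward jerk. I estimated its tilt at about 87–88° from one depth image, which is above the 80° required but less than the 110° at which blocks slide out.
- **Blocks missed the tray at first:** The jerk threw all four blocks onto the bench beyond the tray. I stood the pan upright on its mat first, then placed each block in the tray by hand before touching the spray cap.
- **Spray cap:** It hit its stop at about 11 N with all blocks in the tray, and the pictures show it back up afterwards.
- **Last checks:** The final pictures show two blue blocks in the blue bin, two plain ones in the grey bin, and the tray empty. The pan is upright on its mat, the bystanders have not visibly moved, and the gripper is clear of everything.
- **Anomalies:** The tool drifted to about 14° of tilt while sorting, and the grasps still held. One plain block shifted inside the grey bin after I placed it, probably the announced knock, but it stayed in the bin.

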